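Check the spring scale with the test weights

TASK

Check the spring scale: load every test weight that is here into the aluminium tray, then hang the tray by its crossbar in the notches of the scale's two prongs, letting it down slowly so that it does not drop on the spring, and let go until the pointer has settled for a couple of seconds. Then take the tray down, set it back on its black mat with the weights still in it, and let go of it. Finally put each weight back upright and fully down in the seat of its own colour, with the empty tray left standing on the mat.

Things in the scene. Friction and masses are not known exactly. Their poses are not given: they have to be found in the camera images.
- weight_red: red test weight, may be absent: a red painted cylinder 50 mm in diameter and 32 mm high; on it a bare steel neck (16 mm diameter, up to 42 mm) and a steel grip knob, 26 mm diameter, from 42 to 66 mm height. About 150 g (varies by 15%). Origin at the centre of its underside, z up.
- weight_blue: blue test weight, may be absent: a blue painted cylinder 50 mm in diameter and 32 mm high; on it a bare steel neck (16 mm diameter, up to 42 mm) and a steel grip knob, 26 mm diameter, from 42 to 66 mm height. About 200 g (varies by 15%). Origin at the centre of its underside, z up.
- weight_yellow: yellow test weight, may be absent: a yellow painted cylinder 50 mm in diameter and 32 mm high; on it a bare steel neck (16 mm diameter, up to 42 mm) and a steel grip knob, 26 mm diameter, from 42 to 66 mm height. About 250 g (varies by 15%). Origin at the centre of its underside, z up.
- seat_red: fixed red round seat on the storage rack, the place of the red weight: outer diameter 72 mm, recess 56 mm in diameter; its floor lies 4 mm above the origin and its rim 14 mm above the origin. Origin at the centre of its underside, which is 12 mm above the bench; z up. The order of the three seats along the rack varies.
- seat_blue: fixed blue round seat on the storage rack, the place of the blue weight: outer diameter 72 mm, recess 56 mm in diameter; its floor lies 4 mm above the origin and its rim 14 mm above the origin. Origin at the centre of its underside, which is 12 mm above the bench; z up. The order of the three seats along the rack varies.
- seat_yellow: fixed yellow round seat on the storage rack, the place of the yellow weight: outer diameter 72 mm, recess 56 mm in diameter; its floor lies 4 mm above the origin and its rim 14 mm above the origin. Origin at the centre of its underside, which is 12 mm above the bench; z up. The order of the three seats along the rack varies.
- tray: loose aluminium tray 120 (x) by 260 mm (y), 350 g; floor 4 thick, rim 22 high. Origin centre of underside, z up. A 12 mm square mast in the middle carries a crossbar and above it an orange grip block 26 x 26 mm, 160 to 214 mm above the underside, to pinch from above. Low walls 60 mm either side of the mast bound two end bays: stand weights there, 90 to 100 mm from the mast (two fit side by side), load about even
- tray_bar (a point): middle of the crossbar's axis (bar 10 mm diameter, 80 mm long along the tray's y), 155 mm above the tray's underside; axes as the tray's
- mat: fixed black rubber mat 132 x 272 mm, 3 mm thick, on the bench: the tray's parking place, long side along its y. Origin at the centre of its underside.
- scale: fixed spring scale: base 80 x 120 mm, grey column 36 x 56 mm, 320 mm high. Origin centre of the base's underside; -x is its front. Two steel prongs, 8 mm diameter, stand out forward, 26 mm left and right of its middle plane, each with a V notch 20 mm deep and 40 mm long before a red tip. The mast goes between the prongs, the crossbar lies across them in the notches
- cradle (a point): where the middle of the crossbar's axis lies when hung (bar along this y); moves down with the sprung cradle. Unloaded 245 mm above the bench and 120 mm in front of the scale's origin; axes as the scale's. Prong tips are 20 mm in front of it, their tops (and the prongs behind the notch) 13 mm above it: bring the bar in from the front or above with its axis at least 20 mm above this point
- scale_slide (a joint): travel of the sprung cradle, with its red pointer, down from unloaded: 0 to 0.065 m, positive is down. Spring about 250 N/m with a light preload (1.4 N less the cradle's 1.2 N), damped: the loaded tray settles about 24 to 42 mm down.

How it is judged:
By the outcome, as a careful person would: the job done as asked, in the order asked, and still so for the second after the job is handed in, with the robot touching nothing.
Of weight_red, weight_blue, weight_yellow only 2 to 3 are there at a start; the rules pass over those that are not, and their reading is None.
At some moment in a run one of weight_red, weight_blue, weight_yellow may be knocked a few centimetres aside while the robot is not near it.
It also fails if it takes over 210 s, if anything falls off the work surface, if the arm or the gripper's body presses on something with over 40 N, if the wrist force passes 120 N, or if a joint passes its speed limit or range.

ROBOT

A 7-joint arm with a two-finger parallel gripper is mounted at the origin on a cart in front of the work surface, level with it; the furniture and walls round the work are solid. World frame = base frame: x ahead of the robot, y to its left, z up, the work surface at z = 0. Lengths are in m, angles in rad, forces in N, time in s.
With the tool pointing down it reaches from about 0.425 to 0.875 m from the base axis. Payload 4.7 kg.
Tool frame: the origin (TCP) lies on the centre line of the jaws, within the pads' length; the fingertips stand ahead of it and the grasp point (between the pads) lies 8 mm behind it (ctrl.finger_overhang is the x of the fingertips in the tool frame, in m); x points along the fingers, z is the direction in which the jaws open and shut, and the axes are right-handed (so a half turn about x gives the same grasp; the last joint's range is limited). The gripper opens to 87 mm and grips with 3 to 60 N. Pads are 19 mm wide; open, the fingers measure 117 mm over their backs; the gripper's body (75 mm by 190 mm) begins 51 mm behind the grasp point.
Start: joints at [1.153, 0.321, -0.07, 1.45, 0.023, 1.371, -0.057], TCP at [0.272, -0.59, 0.234] pointing down, gripper open.
Joint ranges: [-2.86, 2.86], [-0.3, 2.09], [-1.38, 1.24], [0.06, 2.45], [-1.56, 4.7], [0.09, 2.05], [-2.69, 2.69]. Speed limits (rad/s): [2.57, 2.57, 3.14, 3.14, 3.14, 3.14, 3.14].

INTERFACE

Orientations are given as a rotation vector (axis times angle).
In Python, from bench import readout, viewer, job, nets, ctrl gives the robot as it stands.
- The arm moves only by the shell command python3 -m creep 'ROWS' [FORCE]. ROWS is JSON, a list of rows, each an object with "linear": the shift along the tool's x, y, z in m, a list of three; "twist": the turn, a rotation vector about the tool's x, y, z in degrees, a list of three; "fingers": the gripper's target within -1 to 1 (shut at 1, half-way at 0, fully open at -1). A call has 1 to 8 rows; each row is the pose to reach, as a shift and turn from the pose commanded when the call began, along the tool's axes at that moment; what a row does not reach only later rows make up. A row lasts 1/12 s, in which the tool goes at most 41.7 mm and 7.16 degrees, less where a joint would pass 70% of its speed; a pose out of reach is approached as far as the arm can. A call with a gripper value outside its range is refused whole. The fingers move at their own pace and stop on an object; FORCE is the grip in N (left out, the last holds). Time passes only in rows, so rows that repeat a pose let the fingers close. It gives the time, the measured TCP pose, the force and the opening at its end, in the units of the state.
- readout.get_state(): the state, without advancing time (a new reading comes with each control period).
- viewer.get_image(name): name is "scene" or "top" or "wrist"; returns (picture, depth): 400x640x3 uint8, red, green, blue; 400x640 float32, m along the optical axis (not along the pixel's ray), 0 where there is no reading.
- viewer.camera_params(name): a dict with "K" (3x3 intrinsics, pixels), "k1" (the pictures are not rectified: a ray, as slopes to the right and down, at radius r is drawn at 1 + k1 r^2 times it, then the intrinsics apply), "cam_to_world" (4x4, takes a point from camera to world coordinates). Camera axes: x right, y down, z forward; pixel columns grow to the right and rows downward; lengths in m; the calibration is good to about 2 mm. A picture is of the moment at which its call begins: read the wrist's pose just before it. camera_params takes no time and is no camera call; for the wrist camera it gives the pose at the moment of the call.
- job.close_job(): hands the job in, once; it reports no verdict.
Trained networks look in the newest picture that a camera, given by its name, has taken for a name from the list of things; names that differ only in an ending like _2 or _b are one class to them, and where a whole thing is asked for, a point or a joint stands for the part that bears it (a point fixed in the world has none). Each returns a list of dicts, best first, with "conf" (0 to 1); they miss things now and then, are a little off and sometimes report something else, mostly with a low value. They report only what shows in the picture. A call takes as long as a camera call.
- nets.boxes_of(camera, label): "centre" ([x, y, z] in m, in world coordinates, good to about 4 mm: the middle of the surface that is visible of it).
- nets.place_of(camera, label): "centre" ([x, y, z] in m, in world coordinates, good to about 4 mm: a listed point, or the origin of a listed thing).
The state is a dict: "time": time; "joint_positions": joint angles; "qd": joint speeds; "joint_torque": joint torques, N m; "position": TCP position; "tool_rot": TCP orientation; "ft_force": force on the tool from outside, world axes, zero at the start; "torque": the same for the moment, N m; "grip_width": opening from 0.0 (shut) to 1.0 (fully open).
Only numpy, scipy, OpenCV 4.12 (cv2) and the standard library are available. Lean on these libraries where they do the work, as an engineer would, in place of code of your own. Each camera call takes 0.05 s, during which the arm holds its last target.

## Working session

There is one attempt and no reset: what is moved stays moved. The work goes in short steps, Python scripts to look and compute and a shell command to move; the robot and the scene stay as the last step left them, time stands still between calls to the robot, and variables do not carry over. Pictures are saved under pics/ and viewed, and the job is handed in when it is done.

```bash
ls; mkdir -p pics
python3 - <<'E'
from bench import readout, viewer, job, nets, ctrl
import cv2
s=readout.get_state(); print(s); print(ctrl.finger_overhang, [a for a in dir(ctrl) if a[0]!='_'])
for n in ("scene","top","wrist"):
    p,d=viewer.get_image(n); cv2.imwrite(f"pics/a_{n}.png",p[:,:,::-1])
    c=viewer.camera_params(n); print(n,c)
    for l in ("weight_red","weight_blue","weight_yellow","seat_red","seat_blue","seat_yellow","tray","mat","scale","cradle","tray_bar"):
        if n=="wrist": continue
        try: print(l,[(round(x['conf'],2),[round(float(v),4) for v in x['centre']]) for x in nets.place_of(n,l)][:2])
        except Exception as e: print(l,e)
E
```

```text
pics
{'time': 0.0, 'joint_positions': array([ 1.15309814,  0.32183461, -0.0700482 ,  1.45167366,  0.02260197,
        1.37083011, -0.05690292]), 'qd': array([ 0.00012951,  0.00142837, -0.00022273, -0.00092004, -0.00256253,
       -0.00091947,  0.00120244]), 'joint_torque': array([-8.66016489e-04, -4.91292465e+01, -4.04656129e-01, -3.12525666e+01,
       -6.40279963e-02,  4.37662541e-02,  1.93483384e-04]), 'position': array([ 0.27173365, -0.58987548,  0.23245436]), 'tool_rot': array([ 0.8865434 ,  1.38482008, -0.88496791]), 'ft_force': array([-0.36411362, -0.45748029,  0.14149074]), 'torque': array([0.00268165, 0.03006015, 0.01488032]), 'grip_width': 1.0021142561151986}
0.011 ['MotionError', 'finger_overhang']
scene {'K': array([[456.10143892,   0.        , 311.84125125],
       [  0.        , 456.10143892, 206.79235243],
       [  0.        ,   0.        ,   1.        ]]), 'k1': 0.018213004196068715, 'cam_to_world': array([[-0.7884284 , -0.47477842,  0.39110882,  0.11602087],
       [-0.61512364,  0.61048912, -0.49892479,  0.37695448],
       [-0.00188896, -0.63394675, -0.77337439,  
[... 1368 characters left out ...]
08, 0.004])]
mat []
scale [(0.64, [0.66, -0.4259, -0.0011])]
cradle [(0.73, [0.5461, -0.3919, 0.2466])]
tray_bar [(0.87, [0.5596, -0.172, 0.1576])]
wrist {'K': array([[349.69069148,   0.        , 322.20872056],
       [  0.        , 349.69069148, 200.81062622],
       [  0.        ,   0.        ,   1.        ]]), 'k1': -0.07078572654501544, 'cam_to_world': array([[ 4.18494683e-01, -8.68829188e-01, -2.64571429e-01,
         3.46218204e-01],
       [-9.08219135e-01, -4.00199565e-01, -1.22385912e-01,
        -5.56837661e-01],
       [ 4.51081859e-04,  2.91506688e-01, -9.56568684e-01,
         3.83410267e-01],
       [ 0.00000000e+00,  0.00000000e+00,  0.00000000e+00,
         1.00000000e+00]])}
```

View pics/a_scene.png

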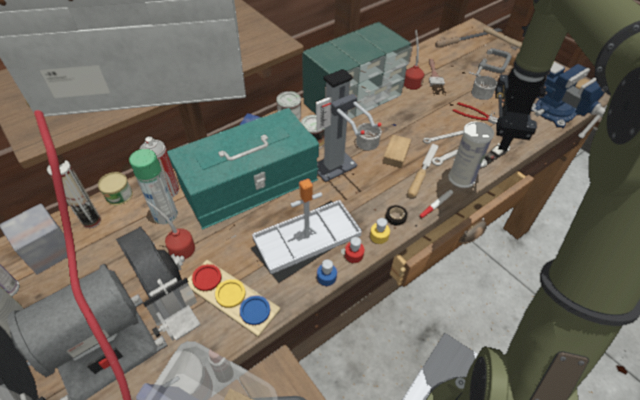

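View pics/a_top.png

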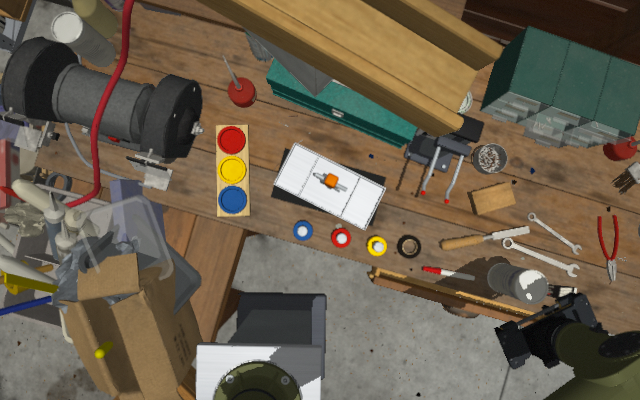

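```bash
cat > h.py <<'E'
from bench import readout, viewer, job, nets, ctrl
import numpy as np, cv2
from scipy.spatial.transform import Rotation as Ro
def cloud(n):
    p,d=viewer.get_image(n); c=viewer.camera_params(n); K=c['K']
    dist=np.array([c['k1'],0,0,0,0.])
    v,u=np.mgrid[0:p.shape[0],0:p.shape[1]]
    q=cv2.undistortPoints(np.stack([u,v],-1).reshape(-1,1,2).astype(float),K,dist).reshape(p.shape[0],p.shape[1],2)
    P=np.dstack([q*d[...,None],d]); T=c['cam_to_world']
    W=P@T[:3,:3].T+T[:3,3]; W[d==0]=np.nan
    return p,d,W
def pose():
    s=readout.get_state(); return np.array(s['position']),Ro.from_rotvec(s['tool_rot']),s
def show():
    p,R,s=pose(); m=R.as_matrix()
    print('t %.2f'%s['time'],'p',p.round(4),'x',m[:,0].round(3),'z',m[:,2].round(3),'F',np.round(s['ft_force'],2),'w %.3f'%s['grip_width'])
def goal(pt,jaw_deg,down=True):
    """world target TCP, jaw axis angle in world xy (deg); prints rows' linear & twist"""
    p,R,s=pose(); best=None
    for a in (jaw_deg,jaw_deg+180):
        a=np.radians(a); z=np.array([np.cos(a),np.sin(a),0]);x=np.array([0,0,-1.]);y=np.cross(z,x)
        G=Ro.from_matrix(np.stack([x,y,z],1)); tw=(R.inv()*G).as_rotvec(degrees=True)
        if best is None or np.linalg.norm(tw)<np.linalg.norm(best): best=tw
    print('lin',R.inv().apply(np.array(pt)-p).round(4),'twist',best.round(2),'j7 %.2f'%s['joint_positions'][6])
def masks(p):
    h=cv2.cvtColor(p,cv2.COLOR_RGB2HSV); H,S,V=h[...,0],h[...,1],h[...,2]
    return dict(red=((H<6)|(H>173))&(S>150)&(V>80),yellow=(H>20)&(H<35)&(S>150)&(V>90),blue=(H>100)&(H<120)&(S>140)&(V>60),orange=(H>7)&(H<17)&(S>170)&(V>120))
E
python3 - <<'E'
from h import *
show()
p,d,W=cloud("top"); m=masks(p)
for k,mm in m.items():
    n,l,st,c=cv2.connectedComponentsWithStats(mm.astype(np.uint8))
    for i in range(1,n):
        if st[i,4]>25:
            w=W[l==i]; print(k,st[i],c[i].round(0),np.nanmedian(w,0).round(4))
# tray rim points
X,Y,Z=W[...,0],W[...,1],W[...,2]
s=(X>.42)&(X<.70)&(Y>-.34)&(Y<0)
import itertools
for lo,hi in((.004,.014),(.018,.032)):
    q=W[s&(Z>lo)&(Z<hi)&(p.min(2)>110)][:,:2].astype(np.float32)
    print(lo,len(q),cv2.minAreaRect(q))
# dark mat
q=s&(p.max(2)<45)&(Z<.012); pts=np.argwhere(q); print(len(pts))
big=cv2.resize(p[110:270,180:520],None,fx=2.3,fy=2.3,interpolation=cv2.INTER_CUBIC); cv2.imwrite('pics/b.png',big[:,:,::-1])
print('shelf',W[60,400],W[20,300],W[95,420],W[130,400],W[20,150],W[60,580])
E
```

```text
t 1.25 p [ 0.272  -0.5903  0.2335] x [-0. -0. -1.] z [ 0.419 -0.908  0.   ] F [-0.7  -0.24  0.29] w 0.997
red [  66    0   68  207 1403] [106. 104.] [0.7101 0.3163 0.239 ]
red [228  78  27  28 525] [241.  92.] [0.7861 0.0524 0.0572]
red [218 126  27  28 596] [231. 139.] [0.6739 0.0835 0.0165]
red [108 136   9   6  31] [112. 139.] [0.6605 0.3618 0.0766]
red [613 136  24  23 318] [625. 149.] [ 0.6703 -0.9219  0.0587]
red [  0 186  22  14  96] [  8. 191.] [0.5245 0.5827 0.1275]
red [598 215  21  45 315] [608. 237.] [ 0.4447 -0.9102  0.0087]
red [331 228  20  20 215] [340. 237.] [ 0.4333 -0.1994  0.0301]
red [423 266  18   9  95] [432. 270.] [ 0.3546 -0.4368  0.0124]
yellow [217 155  29  29 649] [231. 169.] [0.5975 0.0802 0.0166]
yellow [367 236  20  20 232] [376. 245.] [ 0.4149 -0.2869  0.0296]
yellow [  1 270  33  25 213] [ 13. 285.] [0.2947 0.5846 0.0727]
yellow [ 94 348  11  11  89] [ 99. 353.] [0.176  0.3215 0.1945]
blue [219 186  27  27 588] [232. 199.] [0.5219 0.0759 0.016 ]
blue [294 221  18  19 180] [303. 230.] [ 0.4495 -0.1062  0.0303]
blue [  0 296  51  19 307] [ 25. 305.] [0.2426 0.59   0.0351]
orange [325 174  13  13 120] [331. 180.] [ 0.5603 -0.1696  0.2145]
0.004 2849 ((0.565550684928894, -0.1697435826063156), (0.26266366243362427, 0.12670645117759705), 63.16539001464844)
0.018 510 ((0.5142965316772461, -0.1742774397134781), (0.3058132231235504, 0.20008480548858643), 64.7532958984375)
587
shelf [ 0.65707508 -0.23379357  0.70886803] [ 0.69299893 -0.12184775  0.72431418] [ 0.60574839 -0.24716252  0.75484063] [ 0.68458969 -0.3266819   0.14673723] [ 9.90868864e-01  3.13797631e-01 -9.53870121e-04] [ 0.84851696 -0.72833233  0.19873147]
```

View pics/b.png

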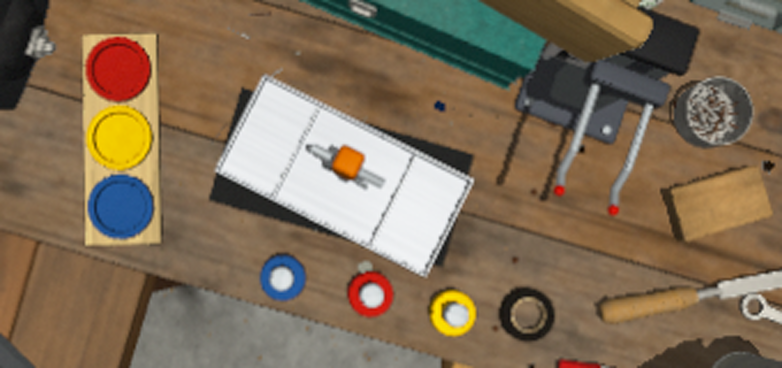

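Run:
```python
from h import *
W={n:cloud(n) for n in("top","scene")}
A=np.concatenate([w[2].reshape(-1,3) for w in W.values()])
A=A[np.isfinite(A).all(1)]
print("max z grid rows x .2..1.0 step.1 (down), cols y .4..-.8; [min z above .3 / max]")
for x in np.arange(.2,1.0,.1):
    r=[]
    for y in np.arange(.4,-.8,-.1):
        q=A[(abs(A[:,0]-x)<.05)&(abs(A[:,1]-y)<.05)][:,2]; 
        r.append('%.2f'%q.max() if len(q) else ' -- ')
    print('%.1f'%x,' '.join(r))
q=A[(A[:,2]>.4)&(A[:,0]>.3)&(A[:,0]<.9)&(A[:,1]>-.5)&(A[:,1]<.3)]; print(len(q),q.min(0),q.max(0))
# mat pixels -> z=.003 plane, dark in top
p,d,w=W["top"]
m=(p.max(2)<50)&(w[...,2]<.012)&(w[...,0]>.44)&(w[...,0]<.68)&(w[...,1]>-.34)&(w[...,1]<-.0)
m=cv2.morphologyEx(m.astype(np.uint8),cv2.MORPH_OPEN,np.ones((2,2)))
pts=w[m>0][:,:2].astype(np.float32); print(len(pts),cv2.minAreaRect(pts),cv2.boxPoints(cv2.minAreaRect(pts)))
mm=np.zeros_like(p); mm[m>0]=255
o=np.vstack([p[120:250,250:430],mm[120:250,250:430]]); cv2.imwrite('pics/c.png',cv2.resize(o,None,fx=2.2,fy=2.2)[:,:,::-1])
c=viewer.camera_params("top")
for uv in((90,245),(155,472),(200,210),(268,443)):
    v=int(uv[0]/2.3+110);u=int(uv[1]/2.3+180); print(u,v,w[v,u].round(4),p[v,u])
# red tips of prongs
q=masks(p)['red']&(w[...,2]>.2)&(w[...,0]<.56)&(w[...,0]>.4); n,l,st,cc=cv2.connectedComponentsWithStats(q.astype(np.uint8))
for i in range(1,n):print(st[i],cc[i],np.nanmedian(w[l==i],0))
p,d,w=W["scene"]
q=masks(p)['red']&(w[...,2]>.2)&(w[...,0]<.6)&(w[...,0]>.4); n,l,st,cc=cv2.connectedComponentsWithStats(q.astype(np.uint8))
for i in range(1,n):print('s',st[i],cc[i],np.nanmedian(w[l==i],0))
```

```text
max z grid rows x .2..1.0 step.1 (down), cols y .4..-.8; [min z above .3 / max]
0.2 0.15 0.21 0.19 0.00 0.00 0.00 -0.01 0.69 0.69 0.63 0.54 0.01 0.01
0.3 0.17 0.22 0.19 -0.08 -0.80 -0.79 -0.80 0.00 0.02 0.64 0.64 0.34 0.02
0.4 0.20 0.17 0.14 0.00 0.00 0.07 0.07 0.07 0.02 0.03 0.19 0.18 0.01
0.5 0.21 0.20 0.17 0.03 0.03 0.07 0.22 0.03 0.26 0.03 0.04 0.02 0.01
0.6 0.21 0.25 0.26 0.15 0.03 0.77 0.77 0.76 0.32 0.32 0.05 0.01 0.01
0.7 0.23 0.25 0.26 0.24 0.77 0.78 0.77 0.76 0.42 0.32 0.20 0.21 0.20
0.8 0.23 0.31 0.43 0.42 0.64 0.63 0.56 0.52 0.42 0.08 0.20 0.20 0.21
0.9 0.20 0.01 0.57 0.64 0.64 0.16 0.16 0.50 0.42 0.08 0.20 0.20 0.28
47964 [ 0.57272554 -0.40246583  0.40007004] [0.89999713 0.24342912 0.7817309 ]
589 ((0.5577101707458496, -0.16932940483093262), (0.2679428160190582, 0.1291007250547409), 75.31898498535156) [[ 0.4613139  -0.2825674 ]
 [ 0.5861997  -0.31528637]
 [ 0.65410644 -0.0560914 ]
 [ 0.52922064 -0.02337244]]
286 149 [ 0.6556 -0.0557 -0.0038] [38 37 35]
385 177 [ 0.5882 -0.3126  0.0054] [80 63 46]
271 196 [ 0.5326 -0.0213  0.0041] [57 52 44]
372 226 [ 0.4616 -0.2817  0.0021] [89 73 57]
[421 191   4   4  14] [422.71428571 192.5       ] [ 0.53593829 -0.35828616  0.25443882]
[444 199   5   5  16] [446.1875 200.875 ] [ 0.5195427  -0.40633619  0.25419279]
s [378 123   3   3   8] [379.125 124.125] [ 0.5195199  -0.40647786  0.25520876]
s [361 131   3   3   8] [362.125 132.125] [ 0.53577396 -0.35583946  0.2547552 ]
s [108 350   1   1   1] [108. 350.] [0.59823778 0.34865019 0.2023403 ]
```

View pics/c.png

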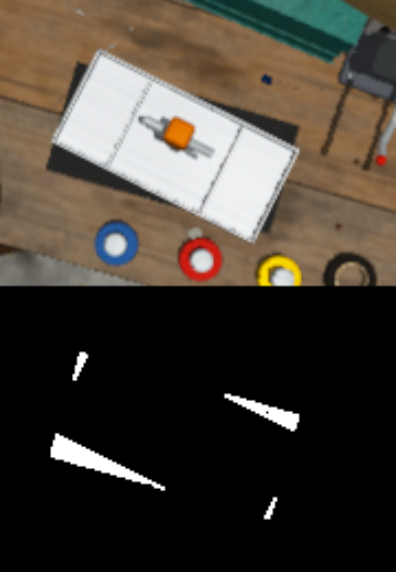

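Run:
```python
from h import *
for n in("top","scene"):
    p,d,w=cloud(n)
    m=(w[...,2]>.45)&(w[...,0]>.5)
    print(n,m.sum())
    for v in range(0,400,12 if n=="top" else 12):
        u=np.flatnonzero(m[v])
        if len(u)>3:
            print(v,[(int(k),[round(float(a),2) for a in w[v,k]]) for k in u[::max(1,len(u)//4)]])
```

```text
top 22151
0 [(196, [0.71, -0.01, 0.72]), (254, [0.69, -0.08, 0.78]), (312, [0.72, -0.13, 0.73]), (369, [0.72, -0.2, 0.73]), (426, [0.7, -0.25, 0.76])]
12 [(217, [0.7, -0.03, 0.72]), (275, [0.68, -0.1, 0.78]), (333, [0.7, -0.16, 0.72]), (391, [0.7, -0.22, 0.73])]
24 [(240, [0.69, -0.06, 0.72]), (296, [0.67, -0.12, 0.77]), (352, [0.69, -0.18, 0.72]), (408, [0.69, -0.24, 0.72]), (465, [0.68, -0.29, 0.75])]
36 [(256, [0.78, -0.04, 0.46]), (313, [0.66, -0.14, 0.77]), (371, [0.68, -0.2, 0.71]), (428, [0.68, -0.26, 0.72]), (485, [0.67, -0.32, 0.75])]
48 [(269, [0.76, -0.06, 0.46]), (327, [0.65, -0.15, 0.77]), (385, [0.67, -0.22, 0.71]), (443, [0.67, -0.28, 0.71])]
60 [(281, [0.74, -0.08, 0.45]), (334, [0.64, -0.16, 0.76]), (387, [0.66, -0.22, 0.71]), (440, [0.66, -0.28, 0.7]), (493, [0.65, -0.33, 0.74])]
72 [(294, [0.72, -0.1, 0.45]), (340, [0.63, -0.17, 0.73]), (386, [0.63, -0.21, 0.76]), (432, [0.65, -0.27, 0.7])]
84 [(307, [0.7, -0.12, 0.46]), (363, [0.62, -0.19, 0.73]), (399, [0.62, -0.23, 0.76]), (435, [0.63, -0.28, 0.7]), (471, [0.64, -0.32, 0.7])]
96 [(365, [0.62, -0.2, 0.69]), (390,
[... 1023 characters left out ...]
, -0.06, 0.56]), (237, [0.72, -0.17, 0.52])]
48 [(0, [0.96, 0.15, 0.56]), (60, [0.89, 0.08, 0.56]), (119, [0.83, 0.02, 0.55]), (179, [0.76, -0.06, 0.54]), (238, [0.69, -0.13, 0.53])]
60 [(2, [0.96, 0.16, 0.54]), (61, [0.89, 0.09, 0.54]), (120, [0.83, 0.02, 0.52]), (179, [0.76, -0.05, 0.52]), (238, [0.69, -0.13, 0.5])]
72 [(10, [0.96, 0.16, 0.52]), (68, [0.89, 0.09, 0.51]), (126, [0.83, 0.02, 0.5]), (184, [0.76, -0.06, 0.49])]
84 [(17, [0.96, 0.16, 0.5]), (73, [0.89, 0.09, 0.49]), (129, [0.83, 0.02, 0.47]), (185, [0.76, -0.05, 0.46]), (242, [0.69, -0.13, 0.45])]
96 [(24, [0.96, 0.16, 0.47]), (48, [0.93, 0.13, 0.46]), (72, [0.9, 0.1, 0.46]), (96, [0.88, 0.07, 0.45]), (121, [0.84, 0.04, 0.45])]
```

Run:
```python
import cv2
a=cv2.imread('pics/a_top.png')[0:150,180:520]; cv2.imwrite('pics/d.png',cv2.resize(a,None,fx=2.3,fy=2.3))
```

```text
(no output)
```

View pics/d.png

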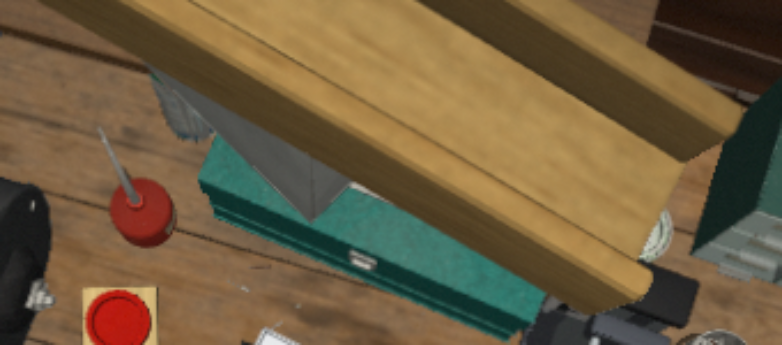

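View pics/a_wrist.png

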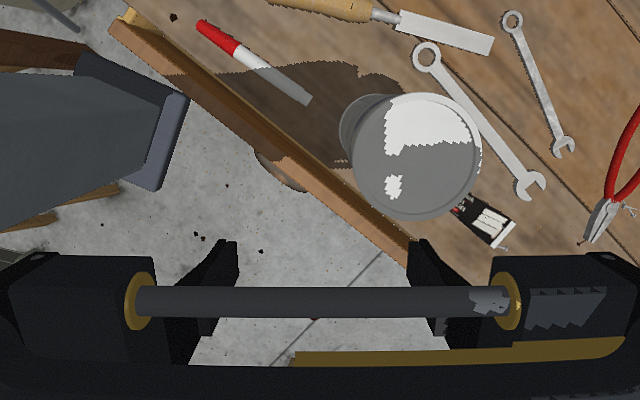

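```bash
cat >> h.py <<'E'
def circ(n,zr=(-.01,.5),rmin=.015,rmax=.04,only=None,xr=(.33,.78),yr=(-.5,.16)):
    """colour rings: fit circle to top-surface points of each colour blob"""
    p,d,w=cloud(n); out=[]
    for k,mm in masks(p).items():
        if k=='orange' or (only and k not in only): continue
        nn,l,st,c=cv2.connectedComponentsWithStats(mm.astype(np.uint8))
        for i in range(1,nn):
            if st[i,4]<40: continue
            q=w[l==i]; q=q[np.isfinite(q).all(1)]
            if not len(q): continue
            z=np.percentile(q[:,2],75); q=q[abs(q[:,2]-z)<.006]
            if len(q)<20: continue
            md=np.median(q,0)
            if not(xr[0]<md[0]<xr[1] and yr[0]<md[1]<yr[1]): continue
            (cx,cy),r=cv2.minEnclosingCircle(q[:,:2].astype(np.float32))
            if rmin<r<rmax: out.append((k,round(cx,4),round(cy,4),round(r,4),round(float(z),4))); print(n,*out[-1])
    return out
E
python3 - <<'E'
from h import *
circ("top");
circ("scene")
p,d,w=cloud("top"); p2,d2,w2=cloud("scene")
A=np.concatenate([w.reshape(-1,3),w2.reshape(-1,3)]); A=A[np.isfinite(A).all(1)]
t=np.radians(-17.8); c=np.array([.546,-.390]); R=np.array([[np.cos(t),np.sin(t)],[-np.sin(t),np.cos(t)]])
L=(A[:,:2]-c)@R.T
m=(abs(L[:,0])<.09)&(abs(L[:,1])<.16)&(A[:,2]>.04)&(A[:,2]<.5)
B=np.c_[L[m],A[m,2]]
m2=(abs(B[:,1])>.05)|(B[:,0]<-.04); print(len(B)); B=B[m2]
import collections
print(collections.Counter(tuple((np.round(b*50)/50).round(2)) for b in B).most_common(25))
E
```

```text
top red 0.6726 0.0828 0.0354 0.0228
top red 0.4314 -0.2014 0.0244 0.032
top red 0.3526 -0.4352 0.0237 0.0142
top yellow 0.5958 0.0794 0.0366 0.0233
top yellow 0.4117 -0.2919 0.0245 0.0314
top blue 0.5217 0.0746 0.0351 0.0228
top blue 0.447 -0.1048 0.0242 0.0315
scene red 0.3541 -0.4326 0.0219 0.0149
scene red 0.7902 0.0612 0.0301 0.0581
scene red 0.4311 -0.1988 0.0242 0.0324
scene red 0.6729 0.0858 0.0357 0.0256
scene yellow 0.4085 -0.2791 0.0211 0.0241
scene blue 0.4459 -0.1001 0.0226 0.0326
scene blue 0.5199 0.0778 0.0339 0.0247
1143
[]
```

Run:
```python
from h import *
goal([.447,-.1035,.15],-26.8)
goal([.447,-.1035,.24],-26.8)
```

```text
lin [ 0.0835  0.3627 -0.369 ] twist [-3.846e+01  1.000e-02  0.000e+00] j7 -0.06
lin [-0.0065  0.3627 -0.3689] twist [-3.846e+01  1.000e-02  0.000e+00] j7 -0.06
```

```bash
python3 -m creep '[{"linear":[-0.02,0.03,-0.03],"twist":[-4,0,0],"fingers":-0.4},{"linear":[-0.02,0.06,-0.06],"twist":[-9,0,0],"fingers":-0.4},{"linear":[-0.02,0.09,-0.09],"twist":[-15,0,0],"fingers":-0.4},{"linear":[-0.02,0.12,-0.12],"twist":[-20,0,0],"fingers":-0.4},{"linear":[-0.02,0.145,-0.145],"twist":[-26,0,0],"fingers":-0.4},{"linear":[-0.02,0.17,-0.17],"twist":[-32,0,0],"fingers":-0.4},{"linear":[-0.02,0.195,-0.2],"twist":[-38.4,0,0],"fingers":-0.4},{"linear":[-0.02,0.22,-0.23],"twist":[-38.4,0,0],"fingers":-0.4}]'
python3 - <<'E'
from h import *
show(); circ("top");goal([.447,-.1035,.1],-26.8)
E
```

```text
time: 2.37
position: [0.3758, -0.2876, 0.2537]
tool_rot: [0.363, 1.54, -0.364]
ft_force: [0.7, -0.8, -0.0]
grip_width: 0.701
t 2.37 p [ 0.3758 -0.2876  0.2537] x [ 0.    -0.001 -1.   ] z [ 0.894 -0.448  0.001] F [ 0.73 -0.78 -0.02] w 0.701
top red 0.6726 0.0824 0.0355 0.0232
top red 0.4313 -0.2011 0.024 0.0318
top yellow 0.5966 0.0792 0.0363 0.023
top yellow 0.4119 -0.2914 0.0245 0.0316
top blue 0.5213 0.0745 0.0348 0.0227
top blue 0.4471 -0.1053 0.0237 0.0321
lin [ 0.1548  0.1866 -0.0167] twist [ 0.58 -0.02 -0.22] j7 0.14
```

```bash
python3 -m creep '[{"linear":[0.01,0.04,-0.004],"twist":[0,0,0],"fingers":-0.4},{"linear":[0.03,0.08,-0.008],"twist":[0,0,0],"fingers":-0.4},{"linear":[0.06,0.12,-0.012],"twist":[0,0,0],"fingers":-0.4},{"linear":[0.09,0.16,-0.016],"twist":[0,0,0],"fingers":-0.4},{"linear":[0.12,0.186,-0.0165],"twist":[0,0,0],"fingers":-0.4},{"linear":[0.135,0.186,-0.0165],"twist":[0,0,0],"fingers":-0.4},{"linear":[0.135,0.186,-0.0165],"twist":[0,0,0],"fingers":-0.4}]'
python3 - <<'E'
from h import *
show(); goal([.447,-.1045,.047],-26.8)
p,d=viewer.get_image("wrist"); cv2.imwrite('pics/e.png',p[:,:,::-1])
print(nets.place_of("wrist","weight_blue"))
E
```

```text
time: 3.0
position: [0.4425, -0.1116, 0.1141]
tool_rot: [0.365, 1.548, -0.361]
ft_force: [-1.4, -0.1, -0.3]
grip_width: 0.701
t 3.00 p [ 0.4425 -0.1116  0.1141] x [-0.007  0.004 -1.   ] z [ 0.895 -0.446 -0.008] F [-1.42 -0.08 -0.29] w 0.701
lin [0.0671 0.0083 0.0014] twist [ 0.29 -0.47 -0.02] j7 -0.29
[{'centre': [0.4454, -0.1069, 0.0006], 'conf': 0.87}]
```

View pics/e.png

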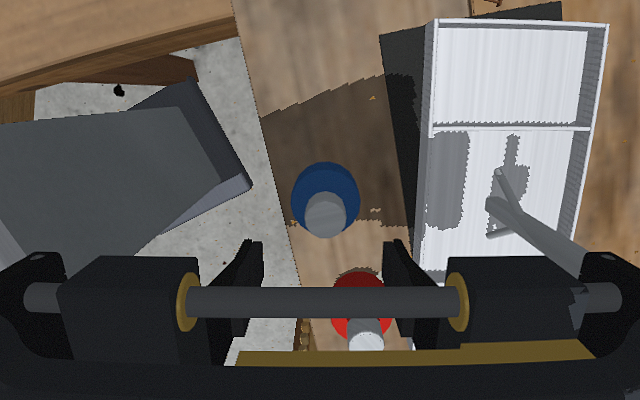

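```bash
python3 -m creep '[{"linear":[0.02,0.003,0],"twist":[0,0,0],"fingers":-0.4},{"linear":[0.02,0.003,0],"twist":[0,0,0],"fingers":-0.4},{"linear":[0.02,0.003,0],"twist":[0,0,0],"fingers":-0.4}]'
python3 - <<'E'
from h import *
show(); goal([.4465,-.105,.047],-26.8)
E
```

```text
time: 3.35
position: [0.4462, -0.1148, 0.0996]
tool_rot: [0.369, 1.539, -0.37]
ft_force: [-0.3, 0.2, -0.1]
grip_width: 0.695
t 3.35 p [ 0.4462 -0.1148  0.0996] x [ 0.    -0.001 -1.   ] z [ 0.891 -0.454  0.   ] F [-0.27  0.16 -0.08] w 0.695
lin [ 0.0526  0.0089 -0.0042] twist [-0.18  0.03  0.03] j7 -0.31
```

```bash
python3 -m creep '[{"linear":[0.01,0.009,-0.004],"twist":[0,0,0],"fingers":-0.4},{"linear":[0.03,0.009,-0.004],"twist":[0,0,0],"fingers":-0.4},{"linear":[0.045,0.009,-0.004],"twist":[0,0,0],"fingers":-0.4},{"linear":[0.0525,0.009,-0.004],"twist":[0,0,0],"fingers":-0.4},{"linear":[0.0525,0.009,-0.004],"twist":[0,0,0],"fingers":-0.4},{"linear":[0.0525,0.009,-0.004],"twist":[0,0,0],"fingers":1},{"linear":[0.0525,0.009,-0.004],"twist":[0,0,0],"fingers":1},{"linear":[0.0525,0.009,-0.004],"twist":[0,0,0],"fingers":1}]' 25; python3 -m creep '[{"linear":[0,0,0],"twist":[0,0,0],"fingers":1},{"linear":[0,0,0],"twist":[0,0,0],"fingers":1},{"linear":[0,0,0],"twist":[0,0,0],"fingers":1}]'; python3 -c "
from h import *
show()"
```

```text
time: 4.02
position: [0.4477, -0.104, 0.0473]
tool_rot: [0.367, 1.537, -0.368]
ft_force: [0.3, -0.0, -0.4]
grip_width: 0.552
time: 4.27
position: [0.4469, -0.1036, 0.0464]
tool_rot: [0.367, 1.539, -0.368]
ft_force: [-0.2, 0.6, -0.0]
grip_width: 0.332
t 4.27 p [ 0.4469 -0.1036  0.0464] x [ 0. -0. -1.] z [ 0.892 -0.452  0.001] F [-0.25  0.57 -0.  ] w 0.332
```

```bash
python3 -m creep '[{"linear":[0,0,0],"twist":[0,0,0],"fingers":1},{"linear":[0,0,0],"twist":[0,0,0],"fingers":1},{"linear":[-0.02,0,0],"twist":[0,0,0],"fingers":1},{"linear":[-0.05,0,0],"twist":[0,0,0],"fingers":1},{"linear":[-0.08,0,0],"twist":[0,0,0],"fingers":1},{"linear":[-0.1,0,0],"twist":[0,0,0],"fingers":1},{"linear":[-0.1,0,0],"twist":[0,0,0],"fingers":1},{"linear":[-0.1,0,0],"twist":[0,0,0],"fingers":1}]'
python3 - <<'E'
from h import *
show()
p,d,w=cloud("wrist"); cv2.imwrite('pics/f.png',p[:,:,::-1])
s=(w[...,0]>.42)&(w[...,0]<.72)&(w[...,1]>-.36)&(w[...,1]<0.05)
q=w[s&(w[...,2]>.019)&(w[...,2]<.032)&(p.min(2)>110)]
print(len(q),cv2.minAreaRect(q[:,:2].astype(np.float32)))
np.savez('w.npz',w=w,p=p)
p,d,w=cloud("top")
E
```

```text
time: 4.93
position: [0.447, -0.1037, 0.1465]
tool_rot: [0.367, 1.538, -0.368]
ft_force: [0.5, 0.1, -2.1]
grip_width: 0.282
t 4.93 p [ 0.447  -0.1037  0.1465] x [ 0.001 -0.001 -1.   ] z [ 0.892 -0.452  0.002] F [ 0.46  0.13 -2.14] w 0.282
2852 ((0.5612191557884216, -0.17084571719169617), (0.26034143567085266, 0.1211833581328392), 64.61241149902344)
```

View pics/f.png

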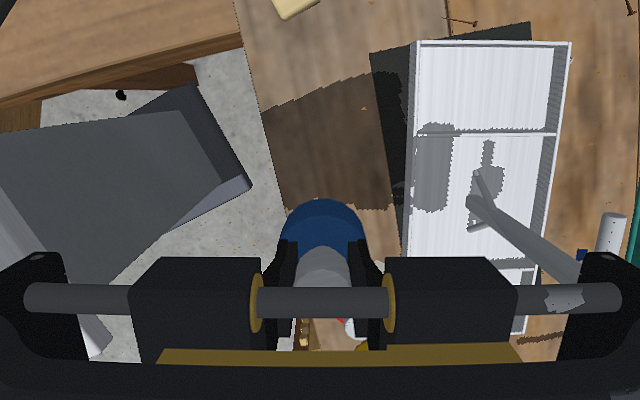

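Run:
```python
from h import *
goal([.50,-.05,.15],-25.4)
goal([.6272,-.097,.15],-25.4)
goal([.6272,-.097,.055],-25.4)
```

```text
lin [-0.0056  0.0722  0.0246] twist [-1.46 -0.16  0.03] j7 -0.29
lin [-0.006   0.0877  0.1593] twist [-1.46 -0.16  0.03] j7 -0.29
lin [0.089  0.0878 0.1596] twist [-1.46 -0.16  0.03] j7 -0.29
```

```bash
python3 -m creep '[{"linear":[-0.006,0.03,0.01],"twist":[-1.4,0,0],"fingers":1},{"linear":[-0.006,0.06,0.025],"twist":[-1.4,0,0],"fingers":1},{"linear":[-0.006,0.08,0.055],"twist":[-1.4,0,0],"fingers":1},{"linear":[-0.006,0.087,0.09],"twist":[-1.4,0,0],"fingers":1},{"linear":[-0.006,0.0875,0.125],"twist":[-1.4,0,0],"fingers":1},{"linear":[-0.006,0.0875,0.15],"twist":[-1.4,0,0],"fingers":1},{"linear":[-0.006,0.0875,0.1595],"twist":[-1.4,0,0],"fingers":1},{"linear":[-0.006,0.0875,0.1595],"twist":[-1.4,0,0],"fingers":1}]';python3 -m creep '[{"linear":[0,0,0],"twist":[0,0,0],"fingers":1},{"linear":[0,0,0],"twist":[0,0,0],"fingers":1},{"linear":[0,0,0],"twist":[0,0,0],"fingers":1}]'
python3 - <<'E'
from h import *
show()
p,d,w=cloud("wrist"); cv2.imwrite('pics/g.png',p[:,:,::-1])
goal([.6272,-.097,.058],-25.4)
E
```

```text
time: 5.7
position: [0.6288, -0.0988, 0.1489]
tool_rot: [0.351, 1.546, -0.349]
ft_force: [-0.4, 0.5, -2.2]
grip_width: 0.284
time: 5.95
position: [0.6273, -0.0964, 0.1518]
tool_rot: [0.347, 1.544, -0.348]
ft_force: [0.9, 0.0, -2.9]
grip_width: 0.289
t 5.95 p [ 0.6273 -0.0964  0.1518] x [-0.001 -0.    -1.   ] z [ 0.903 -0.429 -0.001] F [ 0.92  0.02 -2.9 ] w 0.289
lin [ 0.0941 -0.0004 -0.0001] twist [ 0.01 -0.02  0.04] j7 -0.50
```

View pics/g.png

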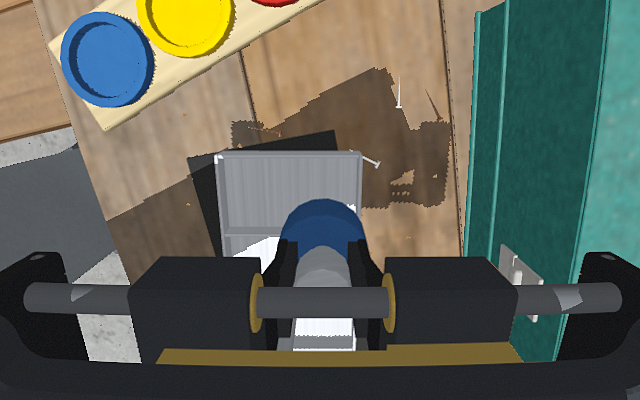

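Run:
```python
from h import *
P,R,s=pose()
A=np.concatenate([cloud(n)[2].reshape(-1,3) for n in("top","wrist","scene")]); A=A[np.isfinite(A).all(1)]
L=R.inv().apply(A-P)
for lo,hi in((.06,.09),(.09,.13),(.13,.2)):
    m=(A[:,2]>lo)&(A[:,2]<hi)&(abs(L[:,1])<.06)&(L[:,2]>.06)&(L[:,2]<.3)
    print(lo,m.sum(),np.percentile(L[m,2],[0,1,5,50]) if m.any() else '')
```

```text
0.06 3385 [0.12690933 0.12864056 0.12913656 0.13158414]
0.09 6068 [0.12072066 0.12364868 0.12578054 0.12827986]
0.13 12746 [0.12177367 0.12581059 0.12661329 0.13458448]
```

```bash
python3 -m creep '[{"linear":[0.03,0,0],"twist":[0,0,0],"fingers":1},{"linear":[0.06,0,0],"twist":[0,0,0],"fingers":1},{"linear":[0.08,0,0],"twist":[0,0,0],"fingers":1},{"linear":[0.09,0,0],"twist":[0,0,0],"fingers":1},{"linear":[0.094,0,0],"twist":[0,0,0],"fingers":1},{"linear":[0.096,0,0],"twist":[0,0,0],"fingers":1},{"linear":[0.0975,0,0],"twist":[0,0,0],"fingers":1},{"linear":[0.0975,0,0],"twist":[0,0,0],"fingers":1}]'; python3 -c "
from h import *
show()"
```

```text
time: 6.82
position: [0.6295, -0.0976, 0.0559]
tool_rot: [0.348, 1.54, -0.348]
ft_force: [-0.9, -0.7, -1.6]
grip_width: 0.29
t 6.82 p [ 0.6295 -0.0976  0.0559] x [ 0.002 -0.    -1.   ] z [ 0.903 -0.43   0.002] F [-0.86 -0.73 -1.63] w 0.290
```

```bash
python3 -m creep '[{"linear":[0.001,0,0],"twist":[0,0,0],"fingers":1},{"linear":[0.001,0,0],"twist":[0,0,0],"fingers":1},{"linear":[0.001,0,0],"twist":[0,0,0],"fingers":0},{"linear":[0.001,0,0],"twist":[0,0,0],"fingers":0},{"linear":[0.001,0,0],"twist":[0,0,0],"fingers":0},{"linear":[-0.03,0,0],"twist":[0,0,0],"fingers":0},{"linear":[-0.07,0,0],"twist":[0,0,0],"fingers":0},{"linear":[-0.11,0,0],"twist":[0,0,0],"fingers":0}]'
python3 - <<'E'
from h import *
show(); goal([.4315,-.201,.16],-25.4)
r=circ("top"); circ("wrist")
p,d=viewer.get_image("wrist"); cv2.imwrite('pics/i.png',p[:,:,::-1])
E
```

```text
time: 7.48
position: [0.6277, -0.0974, 0.1651]
tool_rot: [0.349, 1.545, -0.348]
ft_force: [1.1, -1.0, 0.1]
grip_width: 0.493
t 7.48 p [ 0.6277 -0.0974  0.1651] x [-0.002  0.001 -1.   ] z [ 0.903 -0.43  -0.002] F [ 1.08 -0.99  0.08] w 0.493
lin [ 0.0054 -0.1779 -0.1326] twist [-0.05 -0.13  0.02] j7 -0.49
top red 0.6728 0.0823 0.0354 0.0229
top red 0.4314 -0.2015 0.0244 0.0321
top red 0.3526 -0.4353 0.0233 0.0145
top yellow 0.597 0.079 0.0367 0.0229
top yellow 0.412 -0.2915 0.0248 0.0319
top blue 0.5213 0.0747 0.0349 0.0229
wrist red 0.6635 0.0591 0.0243 0.0223
wrist yellow 0.5988 0.0779 0.0362 0.0212
wrist blue 0.5232 0.0738 0.0362 0.0213
wrist blue 0.6308 -0.099 0.0247 0.0354
```

View pics/i.png

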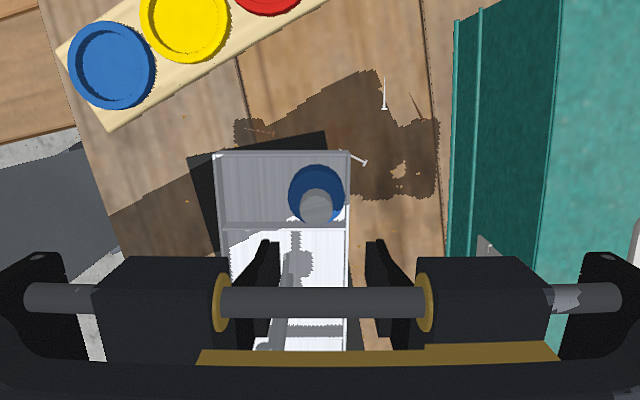

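```bash
python3 -m creep '[{"linear":[-0.03,0,-0.03],"twist":[0,0,0],"fingers":-0.2},{"linear":[-0.04,0,-0.07],"twist":[0,0,0],"fingers":-0.2},{"linear":[-0.04,-0.01,-0.11],"twist":[0,0,0],"fingers":-0.2},{"linear":[-0.04,-0.05,-0.13],"twist":[0,0,0],"fingers":-0.2},{"linear":[-0.04,-0.09,-0.1325],"twist":[0,0,0],"fingers":-0.2},{"linear":[-0.03,-0.13,-0.1325],"twist":[0,0,0],"fingers":-0.2},{"linear":[0,-0.165,-0.1325],"twist":[0,0,0],"fingers":-0.2},{"linear":[0.03,-0.178,-0.1325],"twist":[0,0,0],"fingers":-0.2}]';python3 -m creep '[{"linear":[0.02,0,0],"twist":[0,0,0],"fingers":-0.2},{"linear":[0.03,0,0],"twist":[0,0,0],"fingers":-0.2},{"linear":[0.03,0,0],"twist":[0,0,0],"fingers":-0.2}]'
python3 - <<'E'
from h import *
show(); circ("wrist"); goal([.4314,-.2013,.0465],-25.4)
E
```

```text
time: 8.3
position: [0.431, -0.2065, 0.1351]
tool_rot: [0.349, 1.538, -0.356]
ft_force: [-0.1, -0.1, -0.1]
grip_width: 0.599
time: 8.55
position: [0.4303, -0.2, 0.1017]
tool_rot: [0.35, 1.548, -0.347]
ft_force: [0.3, 0.4, 0.6]
grip_width: 0.602
t 8.55 p [ 0.4303 -0.2     0.1017] x [-0.005  0.003 -1.   ] z [ 0.903 -0.43  -0.006] F [0.28 0.41 0.63] w 0.602
wrist red 0.4346 -0.2015 0.0247 0.0327
lin [ 0.0571 -0.0013  0.0002] twist [ 0.01 -0.15 -0.05] j7 -0.10
```

```bash
python3 -m creep '[{"linear":[0.02,-0.001,0.001],"twist":[0,0,0],"fingers":-0.2},{"linear":[0.04,-0.001,0.001],"twist":[0,0,0],"fingers":-0.2},{"linear":[0.055,-0.001,0.001],"twist":[0,0,0],"fingers":-0.2},{"linear":[0.055,-0.001,0.001],"twist":[0,0,0],"fingers":-0.2},{"linear":[0.055,-0.001,0.001],"twist":[0,0,0],"fingers":1},{"linear":[0.055,-0.001,0.001],"twist":[0,0,0],"fingers":1},{"linear":[0.055,-0.001,0.001],"twist":[0,0,0],"fingers":1},{"linear":[0.055,-0.001,0.001],"twist":[0,0,0],"fingers":1}]'; python3 -m creep '[{"linear":[0,0,0],"twist":[0,0,0],"fingers":1},{"linear":[0,0,0],"twist":[0,0,0],"fingers":1}]'; python3 -c "
from h import *
show()"
```

```text
time: 9.27
position: [0.434, -0.203, 0.0509]
tool_rot: [0.347, 1.54, -0.349]
ft_force: [0.3, 0.5, -0.1]
grip_width: 0.383
time: 9.43
position: [0.4332, -0.2028, 0.0503]
tool_rot: [0.348, 1.542, -0.349]
ft_force: [-1.8, 0.8, 4.2]
grip_width: 0.288
t 9.43 p [ 0.4332 -0.2028  0.0503] x [ 0.001 -0.001 -1.   ] z [ 0.903 -0.43   0.001] F [-1.75  0.81  4.22] w 0.288
```

```bash
python3 - <<'E'
from h import *
goal([.5766,-.073,.19],-25.4)
goal([.5766,-.073,.058],-25.4)
E
python3 -m creep '[{"linear":[-0.02,0,0],"twist":[0,0,0],"fingers":1},{"linear":[-0.05,0,0],"twist":[0,0,0],"fingers":1},{"linear":[-0.09,0,0],"twist":[0,0,0],"fingers":1},{"linear":[-0.13,0,0],"twist":[0,0,0],"fingers":1},{"linear":[-0.142,0.02,0],"twist":[0,0,0],"fingers":1},{"linear":[-0.142,0.05,0],"twist":[0,0,0],"fingers":1},{"linear":[-0.142,0.09,0],"twist":[0,0,0],"fingers":1},{"linear":[-0.142,0.13,0],"twist":[0,0,0],"fingers":1}]'; python3 -c "
from h import *
show()
goal([.5766,-.073,.19],-25.4)"
```

```text
lin [-0.1397  0.1788  0.0738] twist [-0.06  0.05  0.02] j7 -0.14
lin [-0.0077  0.1788  0.0737] twist [-0.06  0.05  0.02] j7 -0.14
time: 10.1
position: [0.4891, -0.0849, 0.1921]
tool_rot: [0.35, 1.541, -0.352]
ft_force: [1.7, -0.7, -0.8]
grip_width: 0.295
t 10.10 p [ 0.4891 -0.0849  0.1921] x [ 0.001 -0.001 -1.   ] z [ 0.902 -0.433  0.002] F [ 1.65 -0.69 -0.81] w 0.295
lin [0.0022 0.0486 0.0738] twist [-0.24  0.09  0.03] j7 -0.35
```

```bash
python3 -m creep '[{"linear":[0.0,0.03,0.02],"twist":[0,0,0],"fingers":1},{"linear":[0.0,0.048,0.05],"twist":[0,0,0],"fingers":1},{"linear":[0.02,0.048,0.073],"twist":[0,0,0],"fingers":1},{"linear":[0.06,0.048,0.073],"twist":[0,0,0],"fingers":1},{"linear":[0.1,0.048,0.073],"twist":[0,0,0],"fingers":1},{"linear":[0.115,0.048,0.073],"twist":[0,0,0],"fingers":1},{"linear":[0.115,0.048,0.073],"twist":[0,0,0],"fingers":1},{"linear":[0.115,0.048,0.073],"twist":[0,0,0],"fingers":1}]'; python3 -c "
from h import *
show()
goal([.5766,-.073,.0585],-25.4)"
```

```text
time: 10.77
position: [0.5747, -0.0732, 0.0759]
tool_rot: [0.349, 1.545, -0.348]
ft_force: [-0.5, 0.3, -0.9]
grip_width: 0.293
t 10.77 p [ 0.5747 -0.0732  0.0759] x [-0.002  0.001 -1.   ] z [ 0.903 -0.43  -0.002] F [-0.52  0.33 -0.92] w 0.293
lin [0.0174 0.001  0.0017] twist [-0.06 -0.12  0.01] j7 -0.55
```

```bash
python3 -m creep '[{"linear":[0.01,0.001,0.001],"twist":[0,0,0],"fingers":1},{"linear":[0.016,0.001,0.001],"twist":[0,0,0],"fingers":1},{"linear":[0.018,0.001,0.001],"twist":[0,0,0],"fingers":1},{"linear":[0.018,0.001,0.001],"twist":[0,0,0],"fingers":1},{"linear":[0.0185,0.001,0.001],"twist":[0,0,0],"fingers":1}]'; python3 -c "
from h import *
show()"; python3 -m creep '[{"linear":[0.0,0,0],"twist":[0,0,0],"fingers":0},{"linear":[0,0,0],"twist":[0,0,0],"fingers":0},{"linear":[0,0,0],"twist":[0,0,0],"fingers":0},{"linear":[-0.03,0,0],"twist":[0,0,0],"fingers":0},{"linear":[-0.07,0,0],"twist":[0,0,0],"fingers":0},{"linear":[-0.11,0,0],"twist":[0,0,0],"fingers":0},{"linear":[-0.13,0,-0.03],"twist":[0,0,0],"fingers":0},{"linear":[-0.13,0,-0.065],"twist":[0,0,0],"fingers":0}]'
python3 - <<'E'
from h import *
show()
r=circ("top"); circ("wrist"); goal([.412,-.2915,.1],-25.4)
E
```

```text
time: 11.18
position: [0.5769, -0.0729, 0.0586]
tool_rot: [0.348, 1.542, -0.349]
ft_force: [-0.3, 0.7, -2.2]
grip_width: 0.289
t 11.18 p [ 0.5769 -0.0729  0.0586] x [ 0.001 -0.    -1.   ] z [ 0.903 -0.43   0.001] F [-0.32  0.67 -2.21] w 0.289
time: 11.85
position: [0.5222, -0.045, 0.1938]
tool_rot: [0.35, 1.532, -0.348]
ft_force: [-1.2, 0.2, 0.3]
grip_width: 0.5
t 11.85 p [ 0.5222 -0.045   0.1938] x [ 0.011 -0.001 -1.   ] z [ 0.902 -0.431  0.01 ] F [-1.18  0.2   0.26] w 0.500
top red 0.6733 0.0816 0.0356 0.0229
top red 0.3526 -0.4352 0.0232 0.014
top yellow 0.6254 0.0751 0.0183 0.0269
top yellow 0.4115 -0.2921 0.0246 0.0317
top blue 0.6274 -0.0988 0.0236 0.0391
wrist red 0.6663 0.0607 0.0283 0.024
wrist red 0.5795 -0.0741 0.0249 0.037
wrist yellow 0.5998 0.076 0.0357 0.023
wrist blue 0.5242 0.0721 0.0355 0.0232
wrist blue 0.63 -0.1001 0.0246 0.0371
lin [ 0.0898 -0.2693  0.0135] twist [0.15 0.01 0.15] j7 -0.47
```

```bash
python3 -m creep '[{"linear":[0,-0.03,-0.02],"twist":[0,0,0],"fingers":-0.2},{"linear":[0,-0.07,-0.02],"twist":[0,0,0],"fingers":-0.2},{"linear":[0,-0.11,-0.01],"twist":[0,0,0],"fingers":-0.2},{"linear":[0,-0.15,0],"twist":[0,0,0],"fingers":-0.2},{"linear":[0.01,-0.19,0.01],"twist":[0,0,0],"fingers":-0.2},{"linear":[0.04,-0.23,0.013],"twist":[0,0,0],"fingers":-0.2},{"linear":[0.07,-0.26,0.0135],"twist":[0,0,0],"fingers":-0.2},{"linear":[0.085,-0.27,0.0135],"twist":[0,0,0],"fingers":-0.2}]';python3 -m creep '[{"linear":[0.0,0,0],"twist":[0,0,0],"fingers":-0.2},{"linear":[0,0,0],"twist":[0,0,0],"fingers":-0.2},{"linear":[0,0,0],"twist":[0,0,0],"fingers":-0.2}]'
python3 - <<'E'
from h import *
show(); circ("wrist"); circ("top",only=['yellow']); goal([.4128,-.2922,.0485],-25.4)
E
```

```text
time: 12.62
position: [0.4116, -0.2985, 0.1014]
tool_rot: [0.351, 1.543, -0.353]
ft_force: [-0.1, 0.2, -0.6]
grip_width: 0.598
time: 12.87
position: [0.4154, -0.2938, 0.1038]
tool_rot: [0.348, 1.541, -0.347]
ft_force: [0.7, 0.9, 0.6]
grip_width: 0.599
t 12.87 p [ 0.4154 -0.2938  0.1038] x [ 0.001 -0.    -1.   ] z [ 0.903 -0.429  0.001] F [0.75 0.95 0.57] w 0.599
wrist yellow 0.4144 -0.2921 0.0249 0.0313
top yellow 0.5966 0.0794 0.0364 0.023
lin [ 0.056  -0.     -0.0036] twist [0.09 0.16 0.02] j7 0.06
```

```bash
python3 -m creep '[{"linear":[0.02,0,-0.003],"twist":[0,0,0],"fingers":-0.2},{"linear":[0.04,0,-0.003],"twist":[0,0,0],"fingers":-0.2},{"linear":[0.055,0,-0.003],"twist":[0,0,0],"fingers":-0.2},{"linear":[0.055,0,-0.003],"twist":[0,0,0],"fingers":-0.2},{"linear":[0.055,0,-0.003],"twist":[0,0,0],"fingers":1},{"linear":[0.055,0,-0.003],"twist":[0,0,0],"fingers":1},{"linear":[0.055,0,-0.003],"twist":[0,0,0],"fingers":1},{"linear":[0.055,0,-0.003],"twist":[0,0,0],"fingers":1}]'; python3 -m creep '[{"linear":[0,0,0],"twist":[0,0,0],"fingers":1},{"linear":[0,0,0],"twist":[0,0,0],"fingers":1}]'
python3 - <<'E'
from h import *
show()
t=np.radians(-25.4);xh=np.array([np.cos(t),np.sin(t)]);yh=np.array([-xh[1],xh[0]])
q=np.array([.5612,-.1708])-.098*yh-.005*xh; print(q)
goal([*q,.12],-25.4)
E
```

```text
time: 13.63
position: [0.4124, -0.2936, 0.0494]
tool_rot: [0.347, 1.54, -0.349]
ft_force: [-0.6, -0.4, -0.2]
grip_width: 0.384
time: 13.8
position: [0.4118, -0.2935, 0.0489]
tool_rot: [0.348, 1.541, -0.349]
ft_force: [-1.3, 1.0, 4.0]
grip_width: 0.293
t 13.80 p [ 0.4118 -0.2935  0.0489] x [ 0.001 -0.001 -1.   ] z [ 0.903 -0.43   0.001] F [-1.27  1.04  4.  ] w 0.293
[ 0.51464768 -0.25718218]
lin [-0.071   0.0769  0.0773] twist [-0.06  0.07  0.03] j7 0.03
```

```bash
python3 -m creep '[{"linear":[-0.03,0,0],"twist":[0,0,0],"fingers":1},{"linear":[-0.07,0,0],"twist":[0,0,0],"fingers":1},{"linear":[-0.075,0.02,0.02],"twist":[0,0,0],"fingers":1},{"linear":[-0.075,0.05,0.05],"twist":[0,0,0],"fingers":1},{"linear":[-0.07,0.077,0.077],"twist":[0,0,0],"fingers":1},{"linear":[-0.06,0.077,0.077],"twist":[0,0,0],"fingers":1},{"linear":[-0.03,0.077,0.077],"twist":[0,0,0],"fingers":1},{"linear":[-0.02,0.077,0.077],"twist":[0,0,0],"fingers":1}]'
python3 - <<'E'
from h import *
show()
goal([.5146,-.2572,.0565],-25.4)
E
```

```text
time: 14.47
position: [0.5118, -0.2551, 0.0641]
tool_rot: [0.349, 1.549, -0.346]
ft_force: [-1.1, -0.3, -3.3]
grip_width: 0.292
t 14.47 p [ 0.5118 -0.2551  0.0641] x [-0.005  0.003 -1.   ] z [ 0.904 -0.428 -0.006] F [-1.14 -0.28 -3.29] w 0.292
lin [ 0.0076 -0.0007  0.0035] twist [ 0.03 -0.36 -0.03] j7 -0.17
```

```bash
python3 -m creep '[{"linear":[0.004,0,0],"twist":[0,0,0],"fingers":1},{"linear":[0.009,0,0],"twist":[0,0,0],"fingers":1},{"linear":[0.011,0,0],"twist":[0,0,0],"fingers":1},{"linear":[0.0125,0,0],"twist":[0,0,0],"fingers":1},{"linear":[0.0125,0,0],"twist":[0,0,0],"fingers":1}]'; python3 -c "
from h import *
show()"
```

```text
time: 14.88
position: [0.5143, -0.2572, 0.0563]
tool_rot: [0.348, 1.541, -0.349]
ft_force: [-0.6, -0.1, -3.6]
grip_width: 0.289
t 14.88 p [ 0.5143 -0.2572  0.0563] x [ 0.001 -0.001 -1.   ] z [ 0.903 -0.43   0.001] F [-0.6  -0.12 -3.57] w 0.289
```

```bash
python3 -m creep '[{"linear":[0.001,0,0],"twist":[0,0,0],"fingers":0},{"linear":[0.001,0,0],"twist":[0,0,0],"fingers":0},{"linear":[0.001,0,0],"twist":[0,0,0],"fingers":0},{"linear":[-0.03,0,0],"twist":[0,0,0],"fingers":0},{"linear":[-0.07,0,0],"twist":[0,0,0],"fingers":0},{"linear":[-0.11,0,0],"twist":[0,0,0],"fingers":0},{"linear":[-0.15,0,0],"twist":[0,0,0],"fingers":-0.4},{"linear":[-0.19,-0.01,0],"twist":[-5,0,0],"fingers":-0.4}]';  python3 -m creep '[{"linear":[-0.03,0,0],"twist":[-7,0,0],"fingers":-0.4},{"linear":[-0.03,0,0],"twist":[-14,0,0],"fingers":-0.4},{"linear":[-0.03,0,0],"twist":[-21,0,0],"fingers":-0.4},{"linear":[-0.03,0,0],"twist":[-28,0,0],"fingers":-0.4},{"linear":[-0.03,0,0],"twist":[-35,0,0],"fingers":-0.4},{"linear":[-0.03,0,0],"twist":[-42,0,0],"fingers":-0.4},{"linear":[-0.03,0,0],"twist":[-49,0,0],"fingers":-0.4},{"linear":[-0.03,0,0],"twist":[-56,0,0],"fingers":-0.4}]'
python3 - <<'E'
from h import *
show()
p,d,w=cloud("wrist"); cv2.imwrite('pics/j.png',p[:,:,::-1])
p,d,w=cloud("top"); m=masks(p)['orange']&(w[...,2]>.19)&(w[...,1]<0); print(m.sum(),np.nanmean(w[m],0))
print([(x['conf'],x['centre']) for x in nets.place_of("top","tray_bar")], [(x['conf'],x['centre']) for x in nets.place_of("top","tray")])
goal([.5612,-.1708,.26],64.6)
E
```

```text
time: 15.55
position: [0.5108, -0.2633, 0.2485]
tool_rot: [0.277, 1.551, -0.276]
ft_force: [1.0, -0.5, 0.5]
grip_width: 0.578
time: 16.22
position: [0.5099, -0.2657, 0.2763]
tool_rot: [-0.491, 1.514, 0.49]
ft_force: [-0.5, 1.2, -0.6]
grip_width: 0.701
t 16.22 p [ 0.5099 -0.2657  0.2763] x [ 0.001 -0.001 -1.   ] z [0.81  0.586 0.   ] F [-0.49  1.18 -0.59] w 0.701
125 [ 0.55999476 -0.16932717  0.21469254]
[(0.88, [0.5546, -0.1712, 0.156]), (0.34, [0.5959, 0.0796, 0.0114])] [(0.95, [0.5644, -0.1684, 0.0025])]
lin [0.0159 0.0477 0.0969] twist [-29.26   0.     0.04] j7 0.97
```

View pics/j.png

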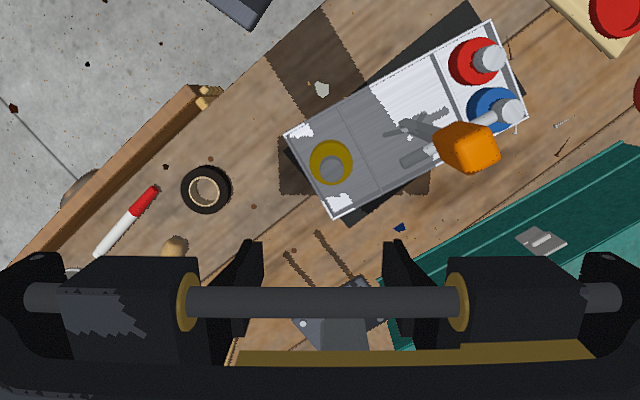

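```bash
python3 -m creep '[{"linear":[-0.005,0.01,0.03],"twist":[-7,0,0],"fingers":-0.4},{"linear":[-0.005,0.02,0.06],"twist":[-14,0,0],"fingers":-0.4},{"linear":[-0.005,0.035,0.09],"twist":[-21,0,0],"fingers":-0.4},{"linear":[-0.005,0.048,0.097],"twist":[-28,0,0],"fingers":-0.4},{"linear":[-0.005,0.048,0.097],"twist":[-29.3,0,0],"fingers":-0.4},{"linear":[-0.005,0.048,0.097],"twist":[-29.3,0,0],"fingers":-0.4},{"linear":[-0.005,0.048,0.097],"twist":[-29.3,0,0],"fingers":-0.4}]'
python3 - <<'E'
from h import *
show()
p,d,w=cloud("wrist"); cv2.imwrite('pics/k.png',p[:,:,::-1])
m=masks(p)['orange']&(w[...,2]>.205)&(w[...,1]<0); print(m.sum(),np.nanmean(w[m],0), cv2.minAreaRect(w[m][:,:2].astype(np.float32)))
s=(w[...,0]>.42)&(w[...,0]<.72)&(w[...,1]>-.36)&(w[...,1]<0.05)
q=w[s&(w[...,2]>.019)&(w[...,2]<.030)&(p.min(2)>110)]
print(len(q),cv2.minAreaRect(q[:,:2].astype(np.float32)))
goal([.5608,-.1700,.192],64.6)
E
```

```text
time: 17.0
position: [0.5604, -0.172, 0.2806]
tool_rot: [-0.877, 1.388, 0.875]
ft_force: [-0.9, -0.5, -0.3]
grip_width: 0.698
t 17.00 p [ 0.5604 -0.172   0.2806] x [-0.    -0.001 -1.   ] z [ 0.43   0.903 -0.001] F [-0.89 -0.45 -0.29] w 0.698
45 [ 0.55589904 -0.16839194  0.21536442] ((0.55638587474823, -0.16954226791858673), (0.01657489314675331, 0.009056705981492996), 54.20622634887695)
1615 ((0.5617784261703491, -0.17115870118141174), (0.2610762119293213, 0.12012860924005508), 64.79087829589844)
lin [0.0885 0.0006 0.0025] twist [-0.08 -0.07  0.01] j7 1.26
```

View pics/k.png

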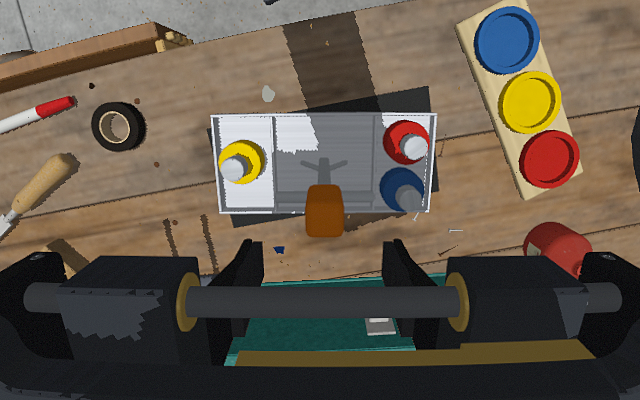

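```bash
python3 -m creep '[{"linear":[0.03,0,0.001],"twist":[0,0,0],"fingers":-0.4},{"linear":[0.06,0,0.001],"twist":[0,0,0],"fingers":-0.4},{"linear":[0.08,0,0.001],"twist":[0,0,0],"fingers":-0.4},{"linear":[0.0885,0,0.001],"twist":[0,0,0],"fingers":-0.4},{"linear":[0.0885,0,0.001],"twist":[0,0,0],"fingers":-0.4},{"linear":[0.0885,0,0.001],"twist":[0,0,0],"fingers":1},{"linear":[0.0885,0,0.001],"twist":[0,0,0],"fingers":1},{"linear":[0.0885,0,0.001],"twist":[0,0,0],"fingers":1}]' 50;python3 -m creep '[{"linear":[0,0,0],"twist":[0,0,0],"fingers":1},{"linear":[0,0,0],"twist":[0,0,0],"fingers":1},{"linear":[0,0,0],"twist":[0,0,0],"fingers":1},{"linear":[0,0,0],"twist":[0,0,0],"fingers":1}]'
python3 - <<'E'
from h import *
show()
E
```

```text
time: 17.72
position: [0.5622, -0.1698, 0.1939]
tool_rot: [-0.881, 1.384, 0.877]
ft_force: [-0.3, -0.3, -0.3]
grip_width: 0.55
time: 18.05
position: [0.561, -0.1705, 0.1926]
tool_rot: [-0.881, 1.387, 0.878]
ft_force: [-1.7, -1.9, 3.4]
grip_width: 0.295
t 18.05 p [ 0.561  -0.1705  0.1926] x [-0.    -0.002 -1.   ] z [ 0.426  0.905 -0.002] F [-1.74 -1.88  3.37] w 0.295
```

```bash
python3 -m creep '[{"linear":[-0.003,0,0],"twist":[0,0,0],"fingers":1},{"linear":[-0.008,0,0],"twist":[0,0,0],"fingers":1},{"linear":[-0.016,0,0],"twist":[0,0,0],"fingers":1},{"linear":[-0.028,0,0],"twist":[0,0,0],"fingers":1},{"linear":[-0.042,0,0],"twist":[0,0,0],"fingers":1},{"linear":[-0.056,0,0],"twist":[0,0,0],"fingers":1},{"linear":[-0.07,0,0],"twist":[0,0,0],"fingers":1},{"linear":[-0.084,0,0],"twist":[0,0,0],"fingers":1}]'
python3 - <<'E'
from h import *
show();goal([.47,-.3655,.313],72.2)
p,d,w=cloud("scene"); cv2.imwrite('pics/l.png',p[:,:,::-1])
E
```

```text
time: 18.72
position: [0.5611, -0.169, 0.2773]
tool_rot: [-0.88, 1.385, 0.88]
ft_force: [0.3, 0.0, -9.4]
grip_width: 0.291
t 18.72 p [ 0.5611 -0.169   0.2773] x [ 0.  0. -1.] z [0.425 0.905 0.   ] F [ 0.31  0.02 -9.41] w 0.291
lin [-0.0357 -0.001  -0.2166] twist [-7.33  0.01 -0.  ] j7 1.26
```

View pics/l.png

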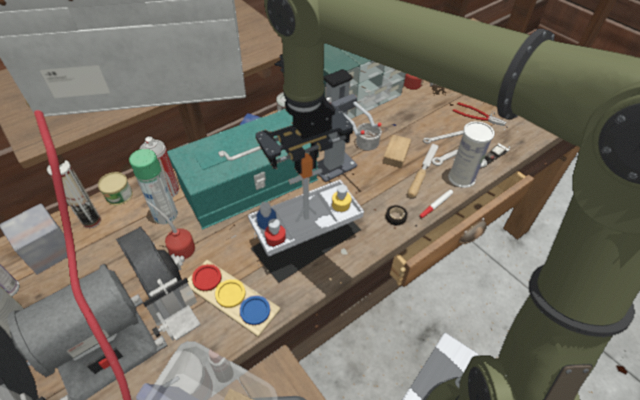

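```bash
python3 -m creep '[{"linear":[-0.008,0,-0.004],"twist":[0,0,0],"fingers":1},{"linear":[-0.016,0,-0.012],"twist":[-1,0,0],"fingers":1},{"linear":[-0.024,0,-0.024],"twist":[-2,0,0],"fingers":1},{"linear":[-0.03,0,-0.04],"twist":[-3,0,0],"fingers":1},{"linear":[-0.036,0,-0.058],"twist":[-4,0,0],"fingers":1},{"linear":[-0.036,0,-0.077],"twist":[-5,0,0],"fingers":1},{"linear":[-0.036,0,-0.096],"twist":[-6,0,0],"fingers":1},{"linear":[-0.036,0,-0.115],"twist":[-7.3,0,0],"fingers":1}]'
python3 -m creep '[{"linear":[0,0.003,-0.019],"twist":[0,0,0],"fingers":1},{"linear":[0,0.006,-0.038],"twist":[0,0,0],"fingers":1},{"linear":[0,0.008,-0.057],"twist":[0,0,0],"fingers":1},{"linear":[0,0.010,-0.074],"twist":[0,0,0],"fingers":1},{"linear":[0,0.012,-0.089],"twist":[0,0,0],"fingers":1},{"linear":[0,0.013,-0.097],"twist":[0,0,0],"fingers":1},{"linear":[0,0.013,-0.101],"twist":[0,0,0],"fingers":1},{"linear":[0,0.013,-0.101],"twist":[0,0,0],"fingers":1}]'
python3 - <<'E'
from h import *
show();goal([.47,-.3655,.313],72.2);goal([.546,-.390,.313],72.2)
for n in("scene","top","wrist"):
    p,d,w=cloud(n); cv2.imwrite(f'pics/m_{n}.png',p[:,:,::-1])
    for l in("cradle","tray_bar"): print(n,l,[(x['conf'],np.round(x['centre'],4)) for x in nets.place_of(n,l)][:2])
    q=masks(p)['red']&(w[...,2]>.235)&(w[...,2]<.3)&(w[...,0]<.56)&(w[...,0]>.48); nn,lb,st,cc=cv2.connectedComponentsWithStats(q.astype(np.uint8))
    for i in range(1,nn):
        if st[i,4]>4: print(st[i],np.nanmedian(w[lb==i],0).round(4))
E
```

```text
time: 19.43
position: [0.5113, -0.2743, 0.3117]
tool_rot: [-0.977, 1.341, 0.978]
ft_force: [0.8, -0.4, -9.3]
grip_width: 0.299
time: 20.1
position: [0.4685, -0.3663, 0.3117]
tool_rot: [-0.975, 1.341, 0.976]
ft_force: [-0.4, -0.6, -10.2]
grip_width: 0.292
t 20.10 p [ 0.4685 -0.3663  0.3117] x [-0.  0. -1.] z [0.308 0.951 0.   ] F [ -0.41  -0.61 -10.25] w 0.292
lin [-0.0013 -0.0011  0.0012] twist [-0.13  0.02 -0.02] j7 1.78
lin [-0.0013 -0.081   0.0013] twist [-0.13  0.02 -0.02] j7 1.78
scene cradle [(0.68, array([ 0.5445, -0.3918,  0.2435]))]
scene tray_bar [(0.81, array([ 0.4694, -0.3639,  0.2779]))]
[378 123   2   3   6] [ 0.5199 -0.4052  0.2548]
[362 131   2   3   5] [ 0.5355 -0.3562  0.2545]
top cradle [(0.97, array([ 0.5463, -0.3924,  0.2473]))]
top tray_bar [(0.8, array([ 0.4649, -0.3681,  0.2761])), (0.21, array([0.6714, 0.0839, 0.0162]))]
[421 191   4   4  13] [ 0.5368 -0.3582  0.2556]
[444 199   5   5  17] [ 0.5196 -0.407   0.2542]
wrist cradle [(0.35, array([ 0.4712, -0.2597,  0.1286]))]
wrist tray_bar [(0.77, array([ 0.4674, -0.3633,  0.2738]))]
```

View pics/m_wrist.png

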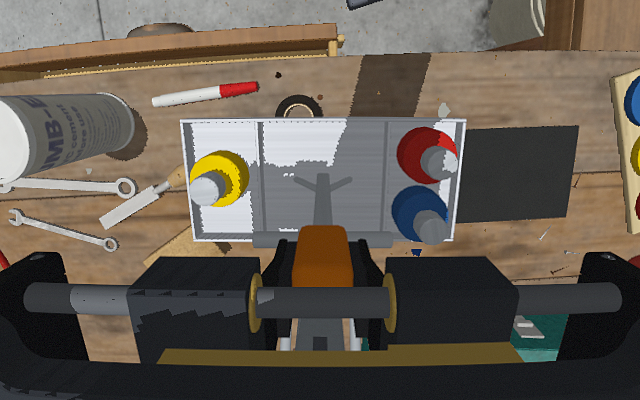

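View pics/m_top.png

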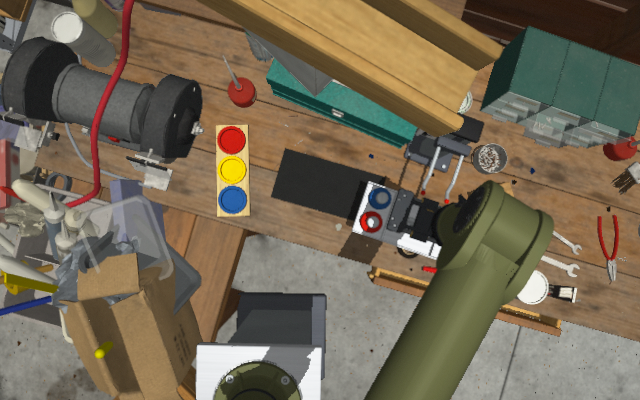

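Run:
```python
from h import *
from scipy.spatial import cKDTree
p,d,w=cloud("top"); hs=cv2.cvtColor(p,cv2.COLOR_RGB2HSV)
u=np.arange(640)[None,:]+0*d; v=np.arange(400)[:,None]+0*d
arm=(w[...,2]>.35)&(u>360)&(v>170)&(w[...,0]<.62)
sh=(w[...,2]>.5)&(v<140)&(u>250)
a=w[arm]; s=w[sh]; print(a[:,2].max(), a[a[:,2]>.6].max(0))
a2=a+np.array([.077,-.025,0])
dd,i=cKDTree(s).query(a2); print('min dist',dd.min(),a2[dd.argmin()],s[i[dd.argmin()]])
# mat
m=(p.max(2)<60)&(w[...,2]<.012)&(w[...,0]>.44)&(w[...,0]<.68)&(w[...,1]>-.34)&(w[...,1]<-.0)
m=cv2.morphologyEx(m.astype(np.uint8),cv2.MORPH_OPEN,np.ones((3,3)))
print(cv2.minAreaRect(w[m>0][:,:2].astype(np.float32)))
```

```text
0.7252227418319055 [ 0.52768294 -0.20272134  0.72522274]
min dist 0.055819982678147737 [ 0.57338934 -0.34918357  0.69031764] [ 0.60331452 -0.30231767  0.69521059]
((0.5593031644821167, -0.16742704808712006), (0.27271267771720886, 0.1318686455488205), 75.08570861816406)
```

```bash
python3 -m creep '[{"linear":[0,-0.005,0],"twist":[0,0,0],"fingers":1},{"linear":[0,-0.015,0],"twist":[0,0,0],"fingers":1},{"linear":[0,-0.028,0.001],"twist":[0,0,0],"fingers":1},{"linear":[0,-0.042,0.001],"twist":[0,0,0],"fingers":1},{"linear":[0,-0.056,0.001],"twist":[0,0,0],"fingers":1},{"linear":[0,-0.068,0.001],"twist":[0,0,0],"fingers":1},{"linear":[0,-0.077,0.001],"twist":[0,0,0],"fingers":1},{"linear":[0,-0.081,0.001],"twist":[0,0,0],"fingers":1}]'
python3 -m creep '[{"linear":[0,0,0],"twist":[0,0,0],"fingers":1},{"linear":[0,0,0],"twist":[0,0,0],"fingers":1}]'
python3 - <<'E'
from h import *
show();goal([.546,-.3905,.30],72.2)
for n in("scene","wrist"):
    p,d,w=cloud(n); cv2.imwrite(f'pics/n_{n}.png',(p if n=="wrist" else cv2.resize(p[60:260,220:480],None,fx=3,fy=3,interpolation=cv2.INTER_CUBIC))[:,:,::-1])
E
```

```text
time: 21.27
position: [0.5483, -0.3897, 0.3112]
tool_rot: [-0.977, 1.339, 0.977]
ft_force: [1.0, 0.8, -9.5]
grip_width: 0.293
time: 21.43
position: [0.5461, -0.3894, 0.3117]
tool_rot: [-0.976, 1.341, 0.978]
ft_force: [-0.5, 0.3, -9.6]
grip_width: 0.3
t 21.43 p [ 0.5461 -0.3894  0.3117] x [-0.001  0.001 -1.   ] z [0.307 0.952 0.   ] F [-0.48  0.26 -9.61] w 0.300
lin [ 0.0117 -0.0003 -0.0011] twist [-0.05  0.02 -0.08] j7 1.69
```

View pics/n_wrist.png

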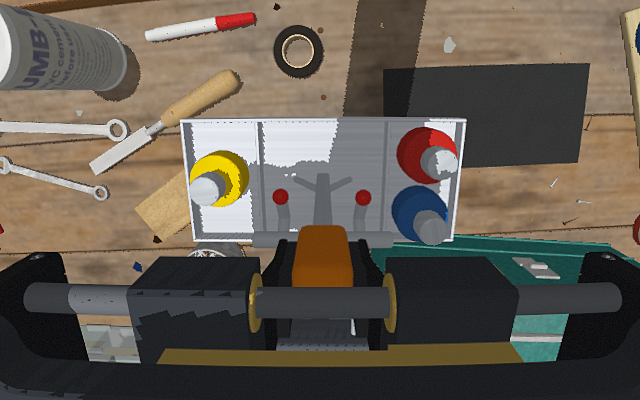

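View pics/n_scene.png

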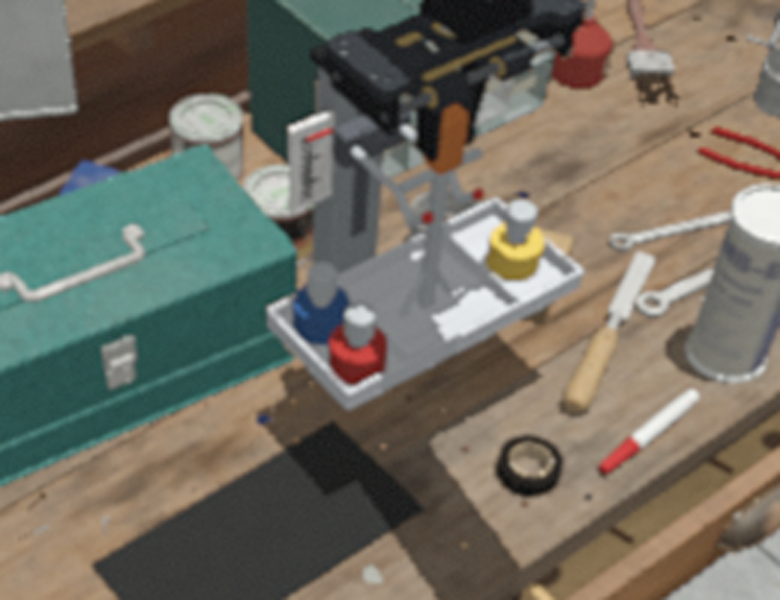

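```bash
python3 -m creep '[{"linear":[0.003,0,-0.001],"twist":[0,0,0],"fingers":1},{"linear":[0.007,0,-0.001],"twist":[0,0,0],"fingers":1},{"linear":[0.011,0,-0.001],"twist":[0,0,0],"fingers":1},{"linear":[0.015,0,-0.001],"twist":[0,0,0],"fingers":1},{"linear":[0.018,0,-0.001],"twist":[0,0,0],"fingers":1},{"linear":[0.021,0,-0.001],"twist":[0,0,0],"fingers":1},{"linear":[0.024,0,-0.001],"twist":[0,0,0],"fingers":1},{"linear":[0.026,0,-0.001],"twist":[0,0,0],"fingers":1}]'
python3 -m creep '[{"linear":[0.001,0,0],"twist":[0,0,0],"fingers":1},{"linear":[0.002,0,0],"twist":[0,0,0],"fingers":1},{"linear":[0.003,0,0],"twist":[0,0,0],"fingers":1},{"linear":[0.004,0,0],"twist":[0,0,0],"fingers":1},{"linear":[0.006,0,0],"twist":[0,0,0],"fingers":1},{"linear":[0.008,0,0],"twist":[0,0,0],"fingers":1},{"linear":[0.010,0,0],"twist":[0,0,0],"fingers":1},{"linear":[0.012,0,0],"twist":[0,0,0],"fingers":1}]'
python3 - <<'E'
from h import *
show()
p,d=viewer.get_image("wrist"); cv2.imwrite('pics/o.png',p[:,:,::-1])
p,d=viewer.get_image("scene"); cv2.imwrite('pics/os.png',cv2.resize(p[60:260,220:480],None,fx=3,fy=3,interpolation=cv2.INTER_CUBIC)[:,:,::-1])
E
```

```text
time: 22.2
position: [0.5459, -0.3904, 0.2855]
tool_rot: [-0.976, 1.341, 0.977]
ft_force: [0.2, -0.9, -9.8]
grip_width: 0.292
time: 22.87
position: [0.5463, -0.3905, 0.2743]
tool_rot: [-0.977, 1.34, 0.976]
ft_force: [-0.1, 0.2, -7.1]
grip_width: 0.296
t 22.87 p [ 0.5463 -0.3905  0.2743] x [ 0.001 -0.    -1.   ] z [ 0.307  0.952 -0.   ] F [-0.11  0.22 -7.14] w 0.296
```

View pics/o.png

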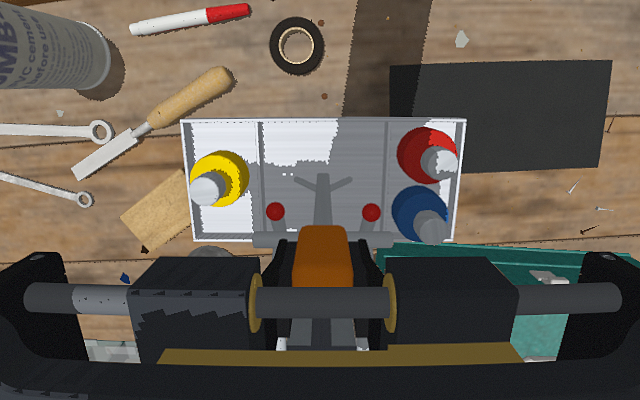

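View pics/os.png

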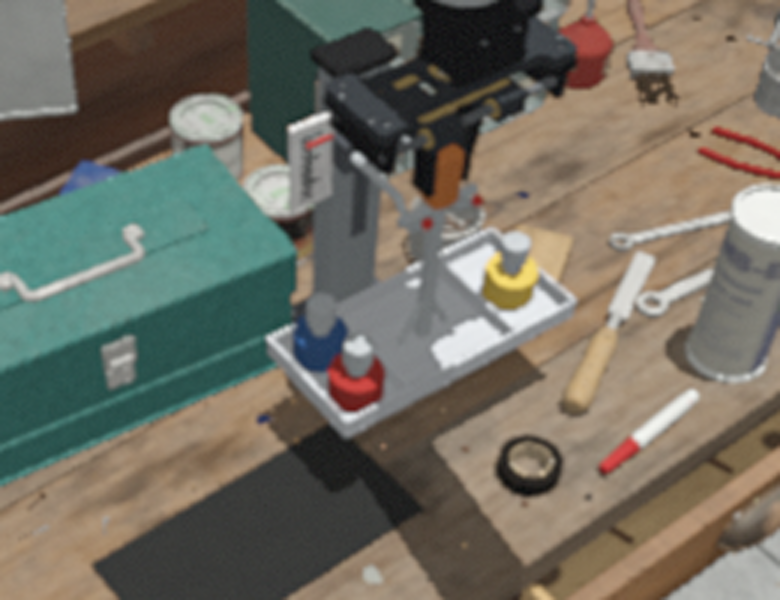

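```bash
python3 -m creep '[{"linear":[0.0025,0,0],"twist":[0,0,0],"fingers":1},{"linear":[0.005,0,0],"twist":[0,0,0],"fingers":1},{"linear":[0.0075,0,0],"twist":[0,0,0],"fingers":1},{"linear":[0.010,0,0],"twist":[0,0,0],"fingers":1},{"linear":[0.0125,0,0],"twist":[0,0,0],"fingers":1},{"linear":[0.015,0,0],"twist":[0,0,0],"fingers":1},{"linear":[0.0175,0,0],"twist":[0,0,0],"fingers":1},{"linear":[0.02,0,0],"twist":[0,0,0],"fingers":1}]'
python3 -m creep '[{"linear":[0.0015,0,0],"twist":[0,0,0],"fingers":1},{"linear":[0.003,0,0],"twist":[0,0,0],"fingers":1},{"linear":[0.004,0,0],"twist":[0,0,0],"fingers":1},{"linear":[0.005,0,0],"twist":[0,0,0],"fingers":1},{"linear":[0.006,0,0],"twist":[0,0,0],"fingers":1},{"linear":[0.007,0,0],"twist":[0,0,0],"fingers":1},{"linear":[0.007,0,0],"twist":[0,0,0],"fingers":1},{"linear":[0.007,0,0],"twist":[0,0,0],"fingers":1}]'
python3 - <<'E'
from h import *
for i in range(3):
    viewer.get_image("top"); show()
E
```

```text
time: 23.63
position: [0.5464, -0.3906, 0.2545]
tool_rot: [-0.978, 1.34, 0.975]
ft_force: [0.9, -0.7, -2.0]
grip_width: 0.292
time: 24.3
position: [0.5463, -0.3906, 0.2473]
tool_rot: [-0.977, 1.34, 0.976]
ft_force: [3.4, -1.0, -0.0]
grip_width: 0.295
t 24.35 p [ 0.5463 -0.3906  0.2474] x [ 0.001 -0.    -1.   ] z [ 0.307  0.952 -0.   ] F [ 3.67 -1.13 -0.32] w 0.295
t 24.40 p [ 0.5463 -0.3906  0.2474] x [ 0.001 -0.001 -1.   ] z [ 0.307  0.952 -0.   ] F [ 3.5  -2.31 -1.64] w 0.295
t 24.45 p [ 0.5463 -0.3906  0.2473] x [ 0.001 -0.    -1.   ] z [ 0.307  0.952 -0.   ] F [ 4.35 -2.   -2.12] w 0.296
```

```bash
python3 -m creep '[{"linear":[0.0,-0.001,0],"twist":[0,0,0],"fingers":1},{"linear":[0.0,-0.002,0],"twist":[0,0,0],"fingers":1},{"linear":[0.0,-0.002,0],"twist":[0,0,0],"fingers":1},{"linear":[0.0,-0.002,0],"twist":[0,0,0],"fingers":1}]'
python3 - <<'E'
from h import *
for i in range(2):
    viewer.get_image("top"); show()
p,d=viewer.get_image("wrist"); cv2.imwrite('pics/p.png',p[:,:,::-1])
p,d=viewer.get_image("scene"); cv2.imwrite('pics/ps.png',cv2.resize(p[60:260,220:480],None,fx=3,fy=3,interpolation=cv2.INTER_CUBIC)[:,:,::-1])
E
```

```text
time: 24.78
position: [0.5471, -0.3908, 0.2466]
tool_rot: [-0.975, 1.342, 0.978]
ft_force: [-0.5, 0.4, -0.3]
grip_width: 0.296
t 24.83 p [ 0.5472 -0.3908  0.2466] x [-0.002  0.001 -1.   ] z [0.307 0.952 0.   ] F [ 0.35  1.22 -1.21] w 0.293
t 24.88 p [ 0.5472 -0.3908  0.2467] x [-0.002  0.001 -1.   ] z [0.307 0.952 0.   ] F [-0.55  1.04 -1.04] w 0.297
```

View pics/ps.png

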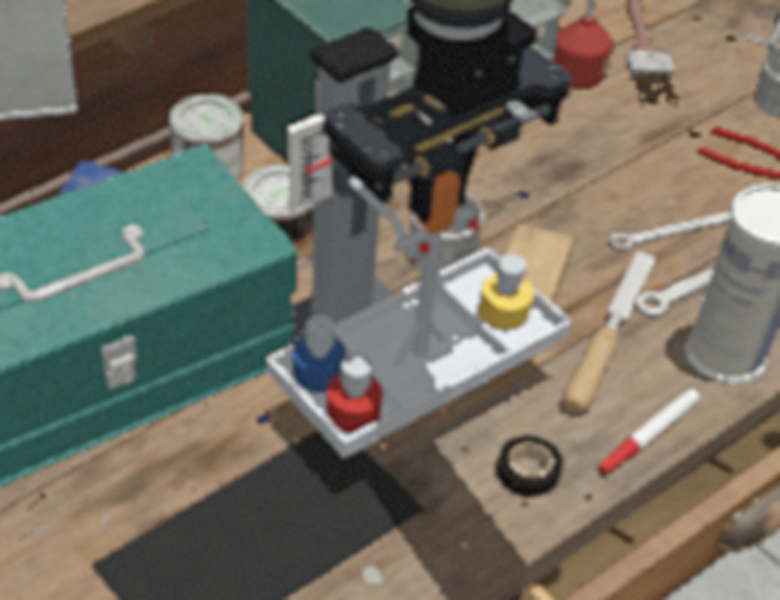

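View pics/p.png

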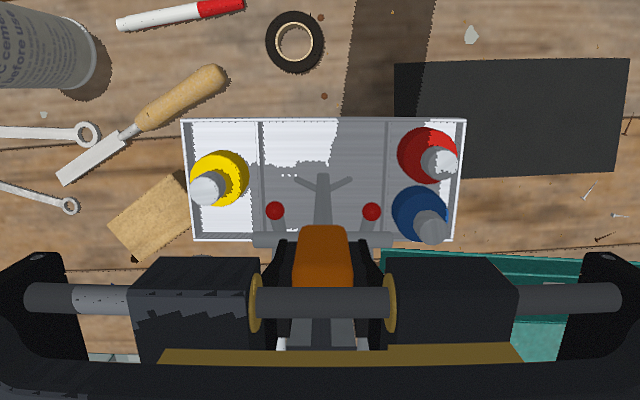

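```bash
python3 -m creep '[{"linear":[0.001,0,0],"twist":[0,0,0],"fingers":1},{"linear":[0.002,0,0],"twist":[0,0,0],"fingers":1},{"linear":[0.0025,0,0],"twist":[0,0,0],"fingers":1},{"linear":[0.0025,0,0],"twist":[0,0,0],"fingers":1},{"linear":[0.0025,0,0],"twist":[0,0,0],"fingers":1},{"linear":[0.0025,0,0],"twist":[0,0,0],"fingers":1}]'
python3 - <<'E'
from h import *
for i in range(5):
    viewer.get_image("top"); show()
E
```

```text
time: 25.48
position: [0.5474, -0.3909, 0.2444]
tool_rot: [-0.976, 1.342, 0.978]
ft_force: [-3.4, 2.5, -0.7]
grip_width: 0.296
t 25.53 p [ 0.5474 -0.3909  0.2444] x [-0.001  0.    -1.   ] z [0.307 0.952 0.   ] F [-4.05  1.17  0.43] w 0.296
t 25.58 p [ 0.5474 -0.3909  0.2444] x [-0.001  0.    -1.   ] z [0.307 0.952 0.   ] F [-4.31  3.    0.03] w 0.296
t 25.63 p [ 0.5474 -0.3909  0.2444] x [-0.001  0.    -1.   ] z [0.307 0.952 0.   ] F [-3.66  2.23  0.  ] w 0.293
t 25.68 p [ 0.5474 -0.3909  0.2444] x [-0.001  0.    -1.   ] z [0.307 0.952 0.   ] F [-4.59  2.33 -1.59] w 0.297
t 25.73 p [ 0.5474 -0.3909  0.2444] x [-0.001  0.    -1.   ] z [0.307 0.952 0.   ] F [-4.5   2.52  0.26] w 0.294
```

```bash
python3 -m creep '[{"linear":[0.0,0.001,0],"twist":[0,0,0],"fingers":1},{"linear":[0.0,0.001,0],"twist":[0,0,0],"fingers":1},{"linear":[0.0,0.001,0],"twist":[0,0,0],"fingers":0.3},{"linear":[0.0,0.001,0],"twist":[0,0,0],"fingers":0},{"linear":[0.0,0.001,0],"twist":[0,0,0],"fingers":-0.3},{"linear":[0.0,0.001,0],"twist":[0,0,0],"fingers":-0.3},{"linear":[0.0,0.001,0],"twist":[0,0,0],"fingers":-0.3},{"linear":[0.0,0.001,0],"twist":[0,0,0],"fingers":-0.3}]'
python3 - <<'E'
from h import *
show()
p,d=viewer.get_image("wrist"); cv2.imwrite('pics/q.png',p[:,:,::-1])
p,d=viewer.get_image("scene"); cv2.imwrite('pics/qs.png',cv2.resize(p[60:260,220:480],None,fx=3,fy=3,interpolation=cv2.INTER_CUBIC)[:,:,::-1])
E
```

```text
time: 26.4
position: [0.5472, -0.3909, 0.2447]
tool_rot: [-0.977, 1.34, 0.976]
ft_force: [0.0, -0.6, -1.1]
grip_width: 0.61
t 26.40 p [ 0.5472 -0.3909  0.2447] x [ 0.001 -0.    -1.   ] z [ 0.307  0.952 -0.   ] F [ 0.03 -0.64 -1.09] w 0.610
```

View pics/q.png

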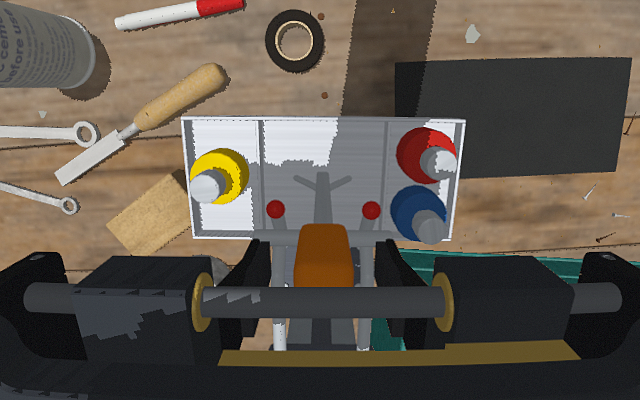

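View pics/qs.png

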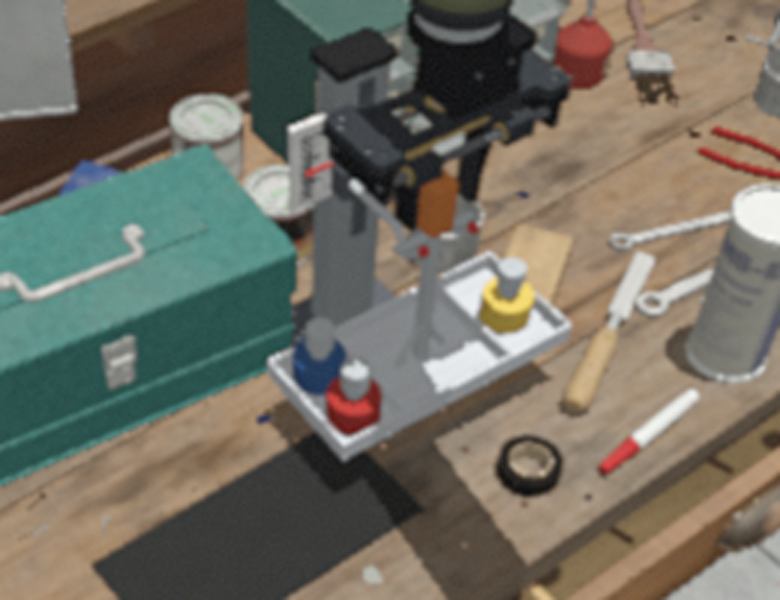

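```bash
for i in 1 2 3 4 5; do python3 -m creep '[{"linear":[0,0,0],"twist":[0,0,0],"fingers":-0.3},{"linear":[0,0,0],"twist":[0,0,0],"fingers":-0.3},{"linear":[0,0,0],"twist":[0,0,0],"fingers":-0.3},{"linear":[0,0,0],"twist":[0,0,0],"fingers":-0.3},{"linear":[0,0,0],"twist":[0,0,0],"fingers":-0.3},{"linear":[0,0,0],"twist":[0,0,0],"fingers":-0.3},{"linear":[0,0,0],"twist":[0,0,0],"fingers":-0.3},{"linear":[0,0,0],"twist":[0,0,0],"fingers":-0.3}]' | head -1; done
python3 - <<'E'
from h import *
show()
p,d=viewer.get_image("scene"); cv2.imwrite('pics/rs.png',cv2.resize(p[60:260,220:480],None,fx=3,fy=3,interpolation=cv2.INTER_CUBIC)[:,:,::-1])
print([(x['conf'],np.round(x['centre'],4)) for x in nets.place_of("scene","cradle")+nets.place_of("scene","tray_bar")])
E
```

```text
time: 27.17
time: 27.83
time: 28.5
time: 29.17
time: 29.83
t 29.83 p [ 0.547  -0.3908  0.2446] x [ 0. -0. -1.] z [ 0.307  0.952 -0.   ] F [0.67 0.91 0.08] w 0.646
[(0.54, array([ 0.547 , -0.3903,  0.2052])), (0.67, array([ 0.5454, -0.3916,  0.2077]))]
```

View pics/rs.png

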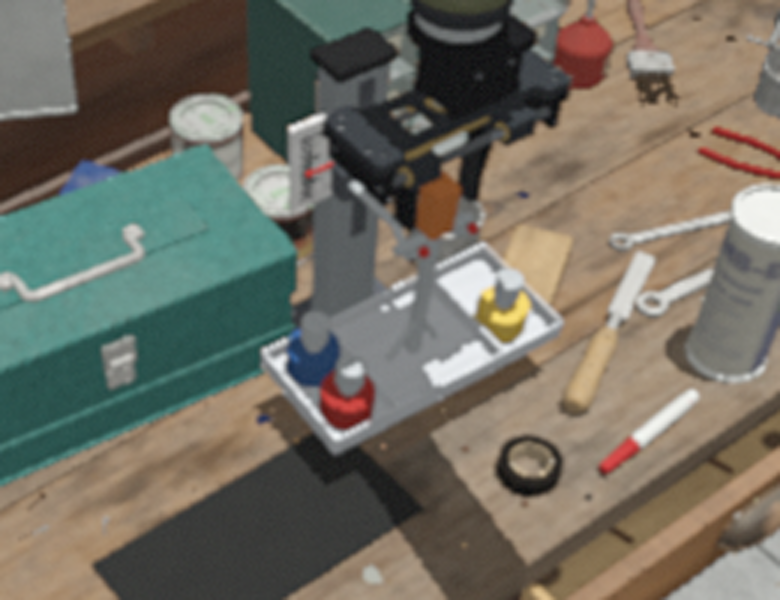

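Run:
```python
from h import *
for i in range(6):
    p,d,w=cloud("wrist")
    m=masks(p); c=[]
    for k in('red','yellow','blue','orange'):
        n,l,st,cc=cv2.connectedComponentsWithStats(m[k].astype(np.uint8)); j=1+np.argmax(st[1:,4]); c.append((k,cc[j].round(1)))
    print(c)
cv2.imwrite('pics/s.png',p[:,:,::-1])
s=(w[...,2]>.03)&(w[...,2]<.13)&(p.min(2)>110)
q=w[s]; q=q[(abs(q[:,0]-.54)<.13)&(abs(q[:,1]+.39)<.17)]
A=np.c_[q[:,:2],np.ones(len(q))]; 
for _ in range(4):
    k,*_r=np.linalg.lstsq(A,q[:,2],rcond=None); r=abs(A@k-q[:,2]); A=A[r<.006];q=q[r<.006]
print(k, 'slopes along scale x/y', k[0]*.952-k[1]*.306, k[0]*.306+k[1]*.952, len(q))
```

```text
[('red', array([416.8, 170.3])), ('yellow', array([414.1, 355.5])), ('blue', array([413.3, 225.9])), ('orange', array([324.4, 267.6]))]
[('red', array([417.2, 167.5])), ('yellow', array([414.8, 355.4])), ('blue', array([413.2, 223.7])), ('orange', array([324.4, 269.2]))]
[('red', array([417.9, 163. ])), ('yellow', array([414.9, 355.4])), ('blue', array([413.3, 219.5])), ('orange', array([324.3, 271.5]))]
[('red', array([418.6, 158.2])), ('yellow', array([416.6, 355.4])), ('blue', array([413.4, 214.6])), ('orange', array([324.3, 273.7]))]
[('red', array([419.4, 153.7])), ('yellow', array([416. , 355.4])), ('blue', array([413.7, 210.2])), ('orange', array([324. , 275.5]))]
[('red', array([420. , 150.3])), ('yellow', array([416. , 355.4])), ('blue', array([414., 207.])), ('orange', array([323.8, 277. ]))]
[-0.04101798  0.01469738  0.08451646] slopes along scale x/y -0.0435465144773292 0.00144040318139943 6731
```

View pics/s.png

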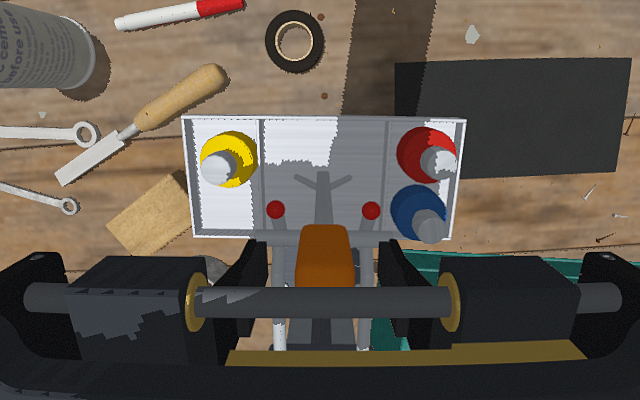

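Run:
```python
from h import *
for i in range(26):
    p,d=viewer.get_image("wrist")
    m=masks(p); c=[readout.get_state()['time']]
    for k in('red','blue','orange'):
        n,l,st,cc=cv2.connectedComponentsWithStats(m[k].astype(np.uint8)); j=1+np.argmax(st[1:,4]); c.append(cc[j].round(0))
    mm=m['yellow'].copy(); mm[:,330:]=0; v,u=np.nonzero(mm); c.append((u.mean().round(),v.mean().round()))
    print(round(c[0],2),*c[1:])
cv2.imwrite('pics/s2.png',p[:,:,::-1])
show()
```

```text
30.33 [420. 149.] [414. 206.] [324. 278.] (np.float64(244.0), np.float64(240.0))
30.38 [420. 149.] [414. 206.] [324. 278.] (np.float64(244.0), np.float64(240.0))
30.43 [420. 151.] [414. 208.] [324. 277.] (np.float64(245.0), np.float64(243.0))
30.48 [419. 154.] [414. 211.] [324. 275.] (np.float64(244.0), np.float64(242.0))
30.53 [419. 158.] [413. 214.] [324. 274.] (np.float64(244.0), np.float64(243.0))
30.58 [418. 160.] [413. 216.] [324. 272.] (np.float64(244.0), np.float64(245.0))
30.63 [418. 161.] [413. 217.] [324. 272.] (np.float64(244.0), np.float64(246.0))
30.68 [418. 161.] [413. 217.] [324. 272.] (np.float64(244.0), np.float64(246.0))
30.73 [418. 160.] [413. 216.] [324. 272.] (np.float64(245.0), np.float64(244.0))
30.78 [419. 158.] [413. 214.] [324. 273.] (np.float64(244.0), np.float64(243.0))
30.83 [419. 156.] [414. 212.] [324. 275.] (np.float64(244.0), np.float64(244.0))
30.88 [419. 154.] [414. 210.] [324. 275.] (np.float64(244.0), np.float64(242.0))
30.93 [419. 153.] [414. 209.] [324. 276.] (np.float64(244.0), np.float64(243.0))
30.98 [419. 153.] [414. 209.] [324. 276.] (np.f
[... 412 characters left out ...]
244.0), np.float64(245.0))
31.28 [419. 158.] [413. 215.] [324. 273.] (np.float64(244.0), np.float64(244.0))
31.33 [419. 158.] [413. 214.] [324. 273.] (np.float64(244.0), np.float64(243.0))
31.38 [419. 157.] [413. 213.] [324. 274.] (np.float64(244.0), np.float64(244.0))
31.43 [419. 156.] [413. 213.] [324. 274.] (np.float64(244.0), np.float64(243.0))
31.48 [419. 155.] [414. 212.] [324. 275.] (np.float64(244.0), np.float64(243.0))
31.53 [419. 155.] [414. 212.] [324. 275.] (np.float64(244.0), np.float64(244.0))
31.58 [419. 155.] [414. 212.] [324. 275.] (np.float64(244.0), np.float64(243.0))
t 31.58 p [ 0.5469 -0.3908  0.2446] x [-0. -0. -1.] z [ 0.307  0.952 -0.   ] F [ 1.39 -0.34  0.3 ] w 0.652
```

View pics/s2.png

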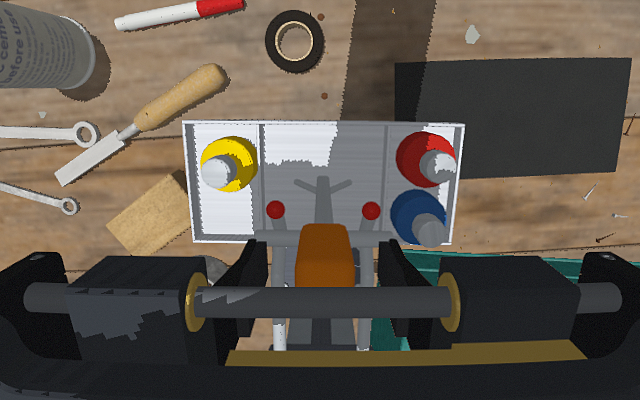

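```bash
for i in 1 2 3 4 5 6; do python3 -m creep '[{"linear":[0,0,0],"twist":[0,0,0],"fingers":-0.3},{"linear":[0,0,0],"twist":[0,0,0],"fingers":-0.3},{"linear":[0,0,0],"twist":[0,0,0],"fingers":-0.3},{"linear":[0,0,0],"twist":[0,0,0],"fingers":-0.3},{"linear":[0,0,0],"twist":[0,0,0],"fingers":-0.3},{"linear":[0,0,0],"twist":[0,0,0],"fingers":-0.3},{"linear":[0,0,0],"twist":[0,0,0],"fingers":-0.3},{"linear":[0,0,0],"twist":[0,0,0],"fingers":-0.3}]' | head -1; done
python3 - <<'E'
from h import *
for i in range(7):
    p,d,w=cloud("wrist")
    m=masks(p); c=[readout.get_state()['time']]
    for k in('red','blue','orange'):
        n,l,st,cc=cv2.connectedComponentsWithStats(m[k].astype(np.uint8)); j=1+np.argmax(st[1:,4]); c.append(cc[j].round(0))
    print(round(c[0],2),*c[1:])
circ("wrist",zr=(0,.5))
s=(w[...,2]>.03)&(w[...,2]<.13)&(p.min(2)>110)
q=w[s]; q=q[(abs(q[:,0]-.54)<.13)&(abs(q[:,1]+.39)<.17)]
A=np.c_[q[:,:2],np.ones(len(q))]; 
for _ in range(4):
    k,*_r=np.linalg.lstsq(A,q[:,2],rcond=None); r=abs(A@k-q[:,2]); A=A[r<.006];q=q[r<.006]
print('slopes along scale x/y', k[0]*.952-k[1]*.306, k[0]*.306+k[1]*.952, len(q))
show()
p,d,w=cloud("scene");print([(x['conf'],np.round(x['centre'],4)) for x in nets.place_of("scene","cradle")+nets.place_of("scene","tray_bar")])
E
```

```text
time: 32.25
time: 32.92
time: 33.58
time: 34.25
time: 34.92
time: 35.58
35.63 [419. 157.] [413. 213.] [324. 274.]
35.68 [419. 157.] [413. 213.] [324. 274.]
35.73 [419. 156.] [413. 213.] [324. 274.]
35.78 [419. 156.] [413. 213.] [324. 274.]
35.83 [419. 156.] [413. 213.] [324. 274.]
35.88 [419. 157.] [413. 213.] [324. 274.]
35.93 [419. 156.] [413. 213.] [324. 274.]
wrist red 0.3571 -0.4374 0.0231 0.0137
wrist red 0.5556 -0.2937 0.0246 0.0867
wrist yellow 0.5043 -0.4669 0.0245 0.0873
wrist blue 0.609 -0.3133 0.025 0.0882
slopes along scale x/y 0.002376137170912795 0.005748691171814032 5676
t 35.98 p [ 0.5469 -0.3908  0.2446] x [-0. -0. -1.] z [ 0.307  0.952 -0.   ] F [ 0.26  0.55 -0.06] w 0.648
[(0.68, array([ 0.5451, -0.3891,  0.2053])), (0.93, array([ 0.5475, -0.3892,  0.2107]))]
```

```bash
python3 -m creep '[{"linear":[0,0,0],"twist":[0,0,0],"fingers":1},{"linear":[0,0,0],"twist":[0,0,0],"fingers":1},{"linear":[0,0,0],"twist":[0,0,0],"fingers":1},{"linear":[0,0,0],"twist":[0,0,0],"fingers":1},{"linear":[0,0,0],"twist":[0,0,0],"fingers":1},{"linear":[0,0,0],"twist":[0,0,0],"fingers":1},{"linear":[0,0,0],"twist":[0,0,0],"fingers":1},{"linear":[0,0,0],"twist":[0,0,0],"fingers":1}]' 50
python3 -m creep '[{"linear":[-0.002,0,0],"twist":[0,0,0],"fingers":1},{"linear":[-0.006,0,0],"twist":[0,0,0],"fingers":1},{"linear":[-0.011,0,0],"twist":[0,0,0],"fingers":1},{"linear":[-0.016,0,0],"twist":[0,0,0],"fingers":1},{"linear":[-0.021,0,0],"twist":[0,0,0],"fingers":1},{"linear":[-0.026,0,0],"twist":[0,0,0],"fingers":1},{"linear":[-0.031,0,0],"twist":[0,0,0],"fingers":1},{"linear":[-0.035,0,0],"twist":[0,0,0],"fingers":1}]'
python3 -m creep '[{"linear":[-0.005,0,0],"twist":[0,0,0],"fingers":1},{"linear":[-0.01,0,0],"twist":[0,0,0],"fingers":1},{"linear":[-0.015,0,0],"twist":[0,0,0],"fingers":1},{"linear":[-0.02,0,0],"twist":[0,0,0],"fingers":1},{"linear":[-0.025,0,0],"twist":[0,0,0],"fingers":1},{"linear":[-0.03,0,0],"twist":[0,0,0],"fingers":1},{"linear":[-0.034,0,0],"twist":[0,0,0],"fingers":1},{"linear":[-0.035,0,0],"twist":[0,0,0],"fingers":1}]'
python3 - <<'E'
from h import *
show()
p,d=viewer.get_image("wrist"); cv2.imwrite('pics/t.png',p[:,:,::-1])
goal([.47,-.3655,.313],72.2)
E
```

```text
time: 36.8
position: [0.5471, -0.3905, 0.2446]
tool_rot: [-0.977, 1.34, 0.977]
ft_force: [1.5, 0.3, 0.9]
grip_width: 0.296
time: 37.47
position: [0.5468, -0.3907, 0.2793]
tool_rot: [-0.976, 1.341, 0.978]
ft_force: [1.4, -1.1, -8.7]
grip_width: 0.297
time: 38.13
position: [0.5472, -0.3909, 0.3157]
tool_rot: [-0.978, 1.34, 0.975]
ft_force: [-0.4, -0.9, -8.8]
grip_width: 0.293
t 38.13 p [ 0.5472 -0.3909  0.3157] x [ 0.001 -0.001 -1.   ] z [ 0.307  0.952 -0.001] F [-0.37 -0.89 -8.75] w 0.293
lin [0.0024 0.0813 0.0004] twist [-0.05 -0.03  0.08] j7 1.70
```

View pics/t.png

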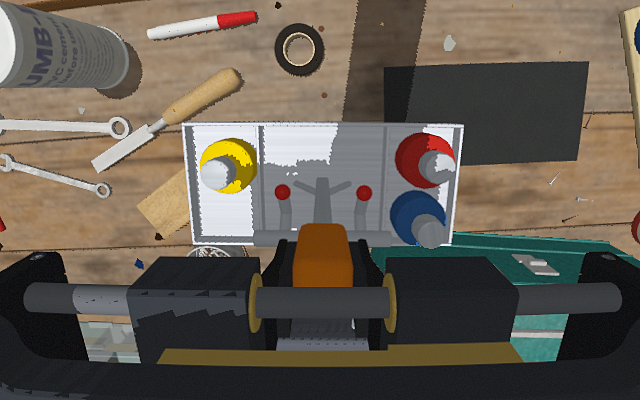

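```bash
python3 -m creep '[{"linear":[0,0.005,0],"twist":[0,0,0],"fingers":1},{"linear":[0,0.015,0],"twist":[0,0,0],"fingers":1},{"linear":[0,0.028,0],"twist":[0,0,0],"fingers":1},{"linear":[0,0.042,0],"twist":[0,0,0],"fingers":1},{"linear":[0,0.056,0],"twist":[0,0,0],"fingers":1},{"linear":[0,0.068,0],"twist":[0,0,0],"fingers":1},{"linear":[0,0.077,0],"twist":[0,0,0],"fingers":1},{"linear":[0,0.081,0],"twist":[0,0,0],"fingers":1}]'
python3 -m creep '[{"linear":[0,0,0],"twist":[0,0,0],"fingers":1},{"linear":[0,0,0],"twist":[0,0,0],"fingers":1}]'
python3 - <<'E'
from h import *
show()
p,d,w=cloud("wrist")
s=(w[...,0]>.42)&(w[...,0]<.70)&(w[...,1]>-.36)&(w[...,1]<0.05)
m=s&(p.max(2)<62)&(w[...,2]<.012); m=cv2.morphologyEx(m.astype(np.uint8),cv2.MORPH_OPEN,np.ones((5,5)))
n,l,st,cc=cv2.connectedComponentsWithStats(m); j=1+np.argmax(st[1:,4]); print('mat wrist',cv2.minAreaRect(w[l==j][:,:2].astype(np.float32)))
# tray rim rel TCP & tilt
z0=.123
q=w[(abs(w[...,2]-.138)<.008)&(p.min(2)>100)]; q=q[np.linalg.norm(q[:,:2]-[.47,-.3655],axis=1)<.16]
print('rim',len(q),cv2.minAreaRect(q[:,:2].astype(np.float32)))
p,d,w=cloud("top")
m=(p.max(2)<60)&(w[...,2]<.012)&(w[...,0]>.44)&(w[...,0]<.68)&(w[...,1]>-.34)&(w[...,1]<-.0)
m=cv2.morphologyEx(m.astype(np.uint8),cv2.MORPH_OPEN,np.ones((3,3)))
print('mat top',cv2.minAreaRect(w[m>0][:,:2].astype(np.float32)))
p,d,w=cloud("scene"); m=(p.max(2)<60)&(w[...,2]<.012)&(w[...,0]>.44)&(w[...,0]<.68)&(w[...,1]>-.34)&(w[...,1]<-.0)
m=cv2.morphologyEx(m.astype(np.uint8),cv2.MORPH_OPEN,np.ones((3,3)))
print('mat scene',cv2.minAreaRect(w[m>0][:,:2].astype(np.float32)))
goal([.559,-.168,.313],75)
E
```

```text
time: 38.85
position: [0.4681, -0.3655, 0.3145]
tool_rot: [-0.976, 1.343, 0.977]
ft_force: [0.2, 0.2, -10.1]
grip_width: 0.3
time: 39.02
position: [0.4703, -0.3661, 0.3147]
tool_rot: [-0.978, 1.34, 0.975]
ft_force: [0.7, 0.4, -9.0]
grip_width: 0.291
t 39.02 p [ 0.4703 -0.3661  0.3147] x [ 0.001 -0.001 -1.   ] z [ 0.307  0.952 -0.   ] F [ 0.68  0.4  -9.02] w 0.291
mat wrist ((0.574721097946167, -0.11759908497333527), (0.16731873154640198, 0.13138297200202942), 74.83782196044922)
rim 3272 ((0.4754822254180908, -0.3675985336303711), (0.26074495911598206, 0.12035876512527466), 71.75984191894531)
mat top ((0.5595746040344238, -0.16750435531139374), (0.27203884720802307, 0.13165071606636047), 74.84609985351562)
mat scene ((0.5144587159156799, -0.15899387001991272), (0.2731940746307373, 0.21773162484169006), 76.00096893310547)
lin [ 0.0016 -0.0237  0.2154] twist [-2.82  0.02  0.03] j7 1.78
```

```bash
python3 -m creep '[{"linear":[0,0,0.005],"twist":[0,0,0],"fingers":1},{"linear":[0,0,0.014],"twist":[0,0,0],"fingers":1},{"linear":[0,0,0.027],"twist":[-0.5,0,0],"fingers":1},{"linear":[0.0,-0.002,0.045],"twist":[-1,0,0],"fingers":1},{"linear":[0.005,-0.005,0.063],"twist":[-1.5,0,0],"fingers":1},{"linear":[0.012,-0.009,0.082],"twist":[-2,0,0],"fingers":1},{"linear":[0.02,-0.013,0.1],"twist":[-2.5,0,0],"fingers":1},{"linear":[0.03,-0.016,0.12],"twist":[-2.8,0,0],"fingers":1}]'
python3 -m creep '[{"linear":[0.012,-0.001,0.018],"twist":[0,0,0],"fingers":1},{"linear":[0.024,-0.002,0.036],"twist":[0,0,0],"fingers":1},{"linear":[0.034,-0.003,0.055],"twist":[0,0,0],"fingers":1},{"linear":[0.042,-0.003,0.072],"twist":[0,0,0],"fingers":1},{"linear":[0.047,-0.003,0.084],"twist":[0,0,0],"fingers":1},{"linear":[0.05,-0.003,0.092],"twist":[0,0,0],"fingers":1},{"linear":[0.05,-0.003,0.095],"twist":[0,0,0],"fingers":1},{"linear":[0.05,-0.003,0.095],"twist":[0,0,0],"fingers":1}]'
python3 - <<'E'
from h import *
show(); P=pose()[0]
goal([.5555,-.167,.22],75)
p,d,w=cloud("wrist"); cv2.imwrite('pics/u.png',p[:,:,::-1])
zr=P[2]-.1896+.022; print(zr)
q=w[(abs(w[...,2]-zr)<.007)&(p.min(2)>100)]; q=q[np.linalg.norm(q[:,:2]-P[:2],axis=1)<.17]
print('rim',len(q),cv2.minAreaRect(q[:,:2].astype(np.float32)))
E
```

```text
time: 39.83
position: [0.5235, -0.2535, 0.2847]
tool_rot: [-1.017, 1.32, 1.014]
ft_force: [1.3, -1.3, -9.3]
grip_width: 0.296
time: 40.5
position: [0.5499, -0.1646, 0.2349]
tool_rot: [-1.015, 1.321, 1.014]
ft_force: [-0.1, 0.6, -9.4]
grip_width: 0.293
t 40.50 p [ 0.5499 -0.1646  0.2349] x [ 0.001 -0.    -1.   ] z [ 0.258  0.966 -0.   ] F [-0.07  0.61 -9.39] w 0.293
lin [ 0.0149 -0.006  -0.0008] twist [ 0.04 -0.01  0.03] j7 1.43
0.06732952603579323
rim 2654 ((0.5545027852058411, -0.16796086728572845), (0.2609345614910126, 0.12005406618118286), 74.56297302246094)
```

View pics/u.png

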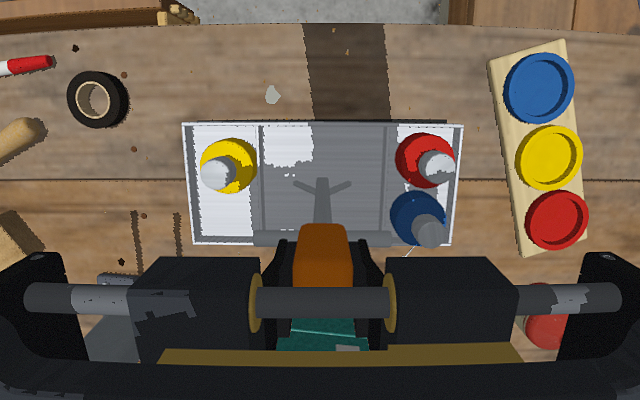

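Run:
```python
from h import *
P,R,_=pose()
p,d,w=cloud("wrist")
zr=P[2]-.1896
q=w[(abs(w[...,2]-zr-.008)<.02)&(p.min(2)>90)]; q=q[np.linalg.norm(q[:,:2]-P[:2],axis=1)<.15]
L=R.inv().apply(q-P)
def fit(q):
    A=np.c_[q[:,1:],np.ones(len(q))];b=q[:,0]
    for _ in range(6):
        k,*_r=np.linalg.lstsq(A,b,rcond=None); r=abs(A@k-b); o=r<max(.003,np.percentile(r,85)*.9);A=A[o];b=b[o]
    return k,len(b)
k,n=fit(L); print('floor slopes y,z (deg)',np.degrees(k[:2]),n,k[2])
```

```text
floor slopes y,z (deg) [1.63284745 0.13828615] 17219 0.18919062080529636
```

```bash
python3 -m creep '[{"linear":[0.0,-0.003,0],"twist":[0,0,0.5],"fingers":1},{"linear":[0.004,-0.006,0],"twist":[0,0,1],"fingers":1},{"linear":[0.010,-0.009,0],"twist":[0,0,1.6],"fingers":1},{"linear":[0.015,-0.011,0],"twist":[0,0,1.6],"fingers":1},{"linear":[0.02,-0.011,0],"twist":[0,0,1.6],"fingers":1},{"linear":[0.022,-0.011,0],"twist":[0,0,1.6],"fingers":1},{"linear":[0.022,-0.011,0],"twist":[0,0,1.6],"fingers":1},{"linear":[0.022,-0.011,0],"twist":[0,0,1.6],"fingers":1}]'
python3 - <<'E'
from h import *
show(); P,R,_=pose()
p,d,w=cloud("wrist"); cv2.imwrite('pics/v.png',p[:,:,::-1])
q=w[(abs(w[...,2]-P[2]+.1896-.022)<.006)&(p.min(2)>100)]; q=q[np.linalg.norm(q[:,:2]-P[:2],axis=1)<.17]
print('rim',len(q),cv2.minAreaRect(q[:,:2].astype(np.float32)))
q=w[(abs(w[...,2]-P[2]+.1896-.008)<.02)&(p.min(2)>90)]; q=q[np.linalg.norm(q[:,:2]-P[:2],axis=1)<.15]
A=np.c_[q[:,:2]-P[:2],np.ones(len(q))];b=q[:,2]
for _ in range(6):
    k,*_r=np.linalg.lstsq(A,b,rcond=None); r=abs(A@k-b); o=r<max(.003,np.percentile(r,85)*.9);A=A[o];b=b[o]
print('slopes deg tray x,y',np.degrees([k[0]*.966-k[1]*.259,k[0]*.259+k[1]*.966]),k[2])
E
```

```text
time: 41.27
position: [0.5598, -0.1684, 0.2123]
tool_rot: [-0.997, 1.34, 1.035]
ft_force: [0.4, -0.0, -9.5]
grip_width: 0.294
t 41.27 p [ 0.5598 -0.1684  0.2123] x [-0.028  0.007 -1.   ] z [ 0.26   0.966 -0.   ] F [ 0.4  -0.03 -9.46] w 0.294
rim 2623 ((0.5601073503494263, -0.16876527667045593), (0.2606551945209503, 0.11982021480798721), 74.53787231445312)
slopes deg tray x,y [ 0.09830897 -0.10569429] 0.023561717207180925
```

View pics/v.png

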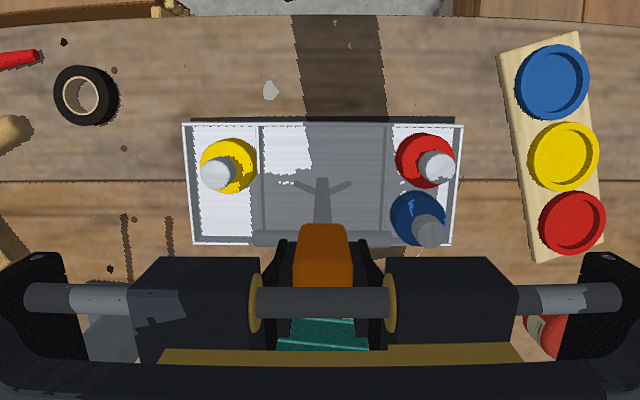

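```bash
python3 -m creep '[{"linear":[0.003,0,0],"twist":[0,0,0],"fingers":1},{"linear":[0.006,0,0],"twist":[0,0,0],"fingers":1},{"linear":[0.009,0,0],"twist":[0,0,0],"fingers":1},{"linear":[0.012,0,0],"twist":[0,0,0],"fingers":1},{"linear":[0.014,0,0],"twist":[0,0,0],"fingers":1},{"linear":[0.016,0,0],"twist":[0,0,0],"fingers":1},{"linear":[0.017,0,0],"twist":[0,0,0],"fingers":1},{"linear":[0.017,0,0],"twist":[0,0,0],"fingers":1}]'
python3 - <<'E'
from h import *
for i in range(4):
    viewer.get_image("wrist"); show()
E
```

```text
time: 41.98
position: [0.5595, -0.1684, 0.1952]
tool_rot: [-0.997, 1.34, 1.035]
ft_force: [-0.8, 0.5, -9.0]
grip_width: 0.297
t 42.03 p [ 0.5596 -0.1684  0.1955] x [-0.027  0.007 -1.   ] z [ 0.26   0.966 -0.   ] F [ 0.03  0.26 -9.36] w 0.295
t 42.08 p [ 0.5597 -0.1684  0.1956] x [-0.027  0.007 -1.   ] z [ 0.26   0.966 -0.   ] F [-1.34  0.83 -9.26] w 0.292
t 42.13 p [ 0.5597 -0.1684  0.1957] x [-0.027  0.007 -1.   ] z [ 0.26   0.966 -0.   ] F [-0.23 -0.54 -8.87] w 0.299
t 42.18 p [ 0.5598 -0.1684  0.1958] x [-0.027  0.007 -1.   ] z [ 0.26   0.966 -0.   ] F [ 0.25  0.02 -8.21] w 0.295
```

```bash
python3 -m creep '[{"linear":[0.001,0,0],"twist":[0,0,0],"fingers":1},{"linear":[0.002,0,0],"twist":[0,0,0],"fingers":1},{"linear":[0.003,0,0],"twist":[0,0,0],"fingers":1},{"linear":[0.003,0,0],"twist":[0,0,0],"fingers":1},{"linear":[0.003,0,0],"twist":[0,0,0],"fingers":1}]'
python3 - <<'E'
from h import *
for i in range(4):
    viewer.get_image("wrist"); show()
E
```

```text
time: 42.6
position: [0.5602, -0.1687, 0.1947]
tool_rot: [-0.999, 1.339, 1.032]
ft_force: [-3.9, -0.4, 6.4]
grip_width: 0.295
t 42.65 p [ 0.5602 -0.1687  0.1947] x [-0.025  0.006 -1.   ] z [ 0.26   0.966 -0.001] F [-3.79  0.57  5.94] w 0.297
t 42.70 p [ 0.5602 -0.1687  0.1947] x [-0.025  0.006 -1.   ] z [ 0.26   0.966 -0.001] F [-3.65 -0.6   6.65] w 0.292
t 42.75 p [ 0.5602 -0.1687  0.1947] x [-0.025  0.006 -1.   ] z [ 0.26   0.966 -0.001] F [-3.15 -0.35  6.21] w 0.289
t 42.80 p [ 0.5602 -0.1687  0.1947] x [-0.025  0.006 -1.   ] z [ 0.26   0.966 -0.001] F [-3.39 -0.48  6.13] w 0.295
```

```bash
python3 -m creep '[{"linear":[-0.001,0,0],"twist":[0,0,0],"fingers":0},{"linear":[-0.001,0,0],"twist":[0,0,0],"fingers":-0.3},{"linear":[-0.001,0,0],"twist":[0,0,0],"fingers":-0.3},{"linear":[-0.001,0,0],"twist":[0,0,0],"fingers":-0.3},{"linear":[-0.001,0,0],"twist":[0,0,0],"fingers":-0.3},{"linear":[-0.03,0,0],"twist":[0,0,0],"fingers":-0.3},{"linear":[-0.06,0,0],"twist":[0,0,0],"fingers":-0.3},{"linear":[-0.09,0,0],"twist":[0,0,-1.5],"fingers":-0.3}]'
python3 -m creep '[{"linear":[0,0,0],"twist":[0,0,0],"fingers":-0.2},{"linear":[0,0,0],"twist":[0,0,0],"fingers":-0.2}]' >/dev/null
python3 - <<'E'
from h import *
show(); P,R,_=pose()
p,d,w=cloud("wrist"); cv2.imwrite('pics/x.png',p[:,:,::-1])
s=(w[...,0]>.42)&(w[...,0]<.72)&(w[...,1]>-.36)&(w[...,1]<0.0)
q=w[s&(w[...,2]>.019)&(w[...,2]<.031)&(p.min(2)>105)]
print('rim',len(q),cv2.minAreaRect(q[:,:2].astype(np.float32)))
circ("wrist"); circ("top")
E
```

```text
time: 43.47
position: [0.5621, -0.1691, 0.2827]
tool_rot: [-1.011, 1.323, 1.016]
ft_force: [0.8, -0.4, 0.8]
grip_width: 0.646
t 43.63 p [ 0.563  -0.1689  0.2846] x [ 0.002 -0.001 -1.   ] z [ 0.26   0.966 -0.001] F [-0.4  -0.34 -0.93] w 0.609
rim 1792 ((0.5582891702651978, -0.1683720350265503), (0.26121780276298523, 0.11961264163255692), 74.6673583984375)
wrist red 0.3545 -0.4369 0.024 0.0127
wrist red 0.559 -0.0705 0.025 0.0372
wrist red 0.6725 0.0811 0.0364 0.023
wrist yellow 0.5966 0.0782 0.0365 0.023
wrist yellow 0.5164 -0.246 0.0243 0.0369
wrist blue 0.5211 0.0736 0.036 0.0233
wrist blue 0.6119 -0.0874 0.0246 0.0367
top red 0.6728 0.0818 0.0354 0.0228
top red 0.5546 -0.0651 0.0225 0.0392
top red 0.3528 -0.435 0.0231 0.0144
top yellow 0.5958 0.0792 0.0365 0.0233
top blue 0.5218 0.074 0.0352 0.0229
```

View pics/x.png

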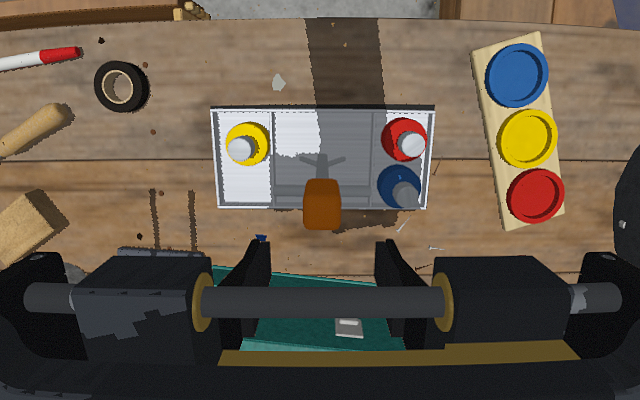

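```bash
python3 - <<'E'
from h import *
goal([.559,-.071,.28],-15.3)
E
python3 -m creep '[{"linear":[0,0.005,0.01],"twist":[7,0,0],"fingers":0},{"linear":[0,0.01,0.02],"twist":[14,0,0],"fingers":0},{"linear":[0,0.015,0.04],"twist":[21,0,0],"fingers":0},{"linear":[0,0.02,0.06],"twist":[28,0,0],"fingers":0},{"linear":[0,0.025,0.08],"twist":[35,0,0],"fingers":0},{"linear":[0,0.028,0.09],"twist":[42,0,0],"fingers":0},{"linear":[0,0.029,0.0935],"twist":[49,0,0],"fingers":0},{"linear":[0,0.029,0.0935],"twist":[56,0,0],"fingers":0}]'
python3 - <<'E'
from h import *
goal([.559,-.071,.24],-15.3)
E
```

```text
lin [0.0013 0.0278 0.0941] twist [-89.77   0.17  -0.17] j7 1.43
time: 44.45
position: [0.5576, -0.0692, 0.2811]
tool_rot: [-0.256, 1.559, 0.259]
ft_force: [0.4, -0.4, -0.1]
grip_width: 0.502
lin [ 0.0411 -0.0023  0.0008] twist [34.07 -0.24 -0.09] j7 0.32
```

```bash
python3 -m creep '[{"linear":[0.01,-0.002,0],"twist":[7,0,0],"fingers":0},{"linear":[0.02,-0.002,0],"twist":[14,0,0],"fingers":0},{"linear":[0.04,-0.002,0],"twist":[21,0,0],"fingers":0},{"linear":[0.07,-0.002,0],"twist":[28,0,0],"fingers":0},{"linear":[0.1,-0.002,0],"twist":[34,0,0],"fingers":0},{"linear":[0.13,-0.002,0],"twist":[34,0,0],"fingers":0},{"linear":[0.14,-0.002,0],"twist":[34,0,0],"fingers":0},{"linear":[0.14,-0.002,0],"twist":[34,0,0],"fingers":0}]'
python3 -m creep '[{"linear":[0,0,0],"twist":[0,0,0],"fingers":0},{"linear":[0,0,0],"twist":[0,0,0],"fingers":0}]' >/dev/null
python3 - <<'E'
from h import *
show(); circ("wrist"); 
p,d,w=cloud("wrist"); cv2.imwrite('pics/y.png',p[:,:,::-1])
# knob points
P,R,_=pose()
q=w[(w[...,2]>.066)&(w[...,2]<.08)&(w[...,1]<0)]
for c in((.559,-.071),(.612,-.088)):
    s=q[np.linalg.norm(q[:,:2]-c,axis=1)<.024]; print(len(s),cv2.minEnclosingCircle(s[:,:2].astype(np.float32)) if len(s)>5 else '')
goal([.559,-.071,.057],-15.3)
E
```

```text
time: 45.12
position: [0.5558, -0.0728, 0.1386]
tool_rot: [0.207, 1.571, -0.205]
ft_force: [-0.6, -0.3, 0.3]
grip_width: 0.498
t 45.28 p [ 0.5599 -0.073   0.1442] x [ 0.001  0.    -1.   ] z [ 0.966 -0.26   0.001] F [0.95 0.21 0.43] w 0.499
wrist red 0.6658 0.0506 0.0153 0.0245
wrist red 0.5606 -0.0694 0.0249 0.0382
wrist yellow 0.5957 0.068 0.0339 0.0246
wrist yellow 0.6063 -0.061 0.015 0.2315
wrist yellow 0.5624 -0.0494 0.0234 0.2317
wrist blue 0.5226 0.0731 0.0359 0.0241
wrist blue 0.6143 -0.0863 0.025 0.0383
1074 ((0.5601968169212341, -0.06968297064304352), 0.013134587556123734)
1060 ((0.6141715049743652, -0.08629849553108215), 0.012913818471133709)
lin [ 0.0875  0.0018 -0.0017] twist [ 0.25  0.09 -0.01] j7 -0.31
```

View pics/y.png

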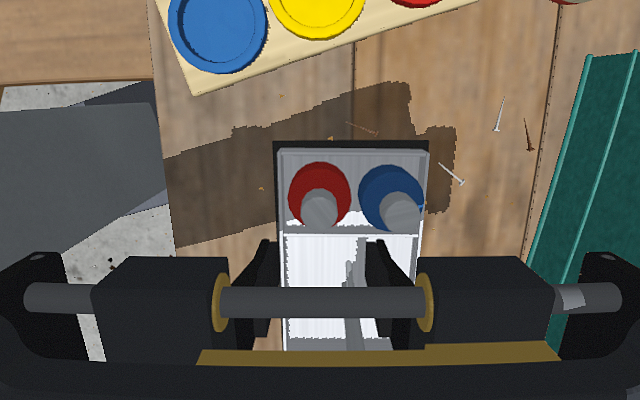

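```bash
python3 -m creep '[{"linear":[0.03,0.003,-0.0007],"twist":[0,0,0],"fingers":0},{"linear":[0.06,0.003,-0.0007],"twist":[0,0,0],"fingers":0},{"linear":[0.08,0.003,-0.0007],"twist":[0,0,0],"fingers":0},{"linear":[0.088,0.003,-0.0007],"twist":[0,0,0],"fingers":0},{"linear":[0.088,0.003,-0.0007],"twist":[0,0,0],"fingers":0},{"linear":[0.088,0.003,-0.0007],"twist":[0,0,0],"fingers":1},{"linear":[0.088,0.003,-0.0007],"twist":[0,0,0],"fingers":1},{"linear":[0.088,0.003,-0.0007],"twist":[0,0,0],"fingers":1}]' 25; python3 -m creep '[{"linear":[0,0,0],"twist":[0,0,0],"fingers":1},{"linear":[0,0,0],"twist":[0,0,0],"fingers":1}]' ; python3 -c "
from h import *
goal([.6728,.0815,.17],-15.3)"
```

```text
time: 46.05
position: [0.5601, -0.0701, 0.0565]
tool_rot: [0.206, 1.559, -0.207]
ft_force: [-0.3, 0.1, -0.7]
grip_width: 0.352
time: 46.22
position: [0.5596, -0.0701, 0.056]
tool_rot: [0.206, 1.56, -0.207]
ft_force: [-1.1, -0.2, 4.6]
grip_width: 0.287
lin [-0.114   0.1758  0.07  ] twist [0.24 0.04 0.01] j7 -0.37
```

```bash
python3 -m creep '[{"linear":[-0.03,0,0],"twist":[0,0,0],"fingers":1},{"linear":[-0.06,0,0],"twist":[0,0,0],"fingers":1},{"linear":[-0.08,0.01,0],"twist":[0,0,0],"fingers":1},{"linear":[-0.09,0.03,0.01],"twist":[0,0,0],"fingers":1},{"linear":[-0.1,0.06,0.02],"twist":[0,0,0],"fingers":1},{"linear":[-0.1,0.09,0.03],"twist":[0,0,0],"fingers":1},{"linear":[-0.1,0.11,0.03],"twist":[0,0,0],"fingers":1},{"linear":[-0.1,0.12,0.03],"twist":[0,0,0],"fingers":1}]'
python3 - <<'E'
from h import *
show()
C={n:cloud(n) for n in("top","wrist","scene")}
A=np.concatenate([C[n][2].reshape(-1,3) for n in C]); A=A[np.isfinite(A).all(1)]
for nm,c in(('red',(.6728,.0815)),('yel',(.597,.0785)),('blue',(.522,.0738))):
  for a in(-15,-40,10,30,75,50,90):
    t=np.radians(a); L=(A[:,:2]-c)@np.array([[np.cos(t),-np.sin(t)],[np.sin(t),np.cos(t)]])
    m=(A[:,2]>.1)&(A[:,2]<.25)&(abs(L[:,0])<.11)&(abs(L[:,1])<.05)&(np.linalg.norm(A[:,:2]-pose()[0][:2],axis=1)>.0)
    # exclude robot own points
    P=pose()[0]; own=np.linalg.norm(A[:,:2]-P[:2],axis=1)<.12
    m&=~own
    print(nm,a,m.sum(),A[m].mean(0).round(3) if m.any() else '')
for n in("wrist",):
    cv2.imwrite('pics/z.png',C[n][0][:,:,::-1])
circ("wrist",rmin=.03)
E
```

```text
time: 46.88
position: [0.6194, 0.0422, 0.1548]
tool_rot: [0.205, 1.563, -0.201]
ft_force: [-0.3, 0.8, -2.1]
grip_width: 0.291
t 46.88 p [0.6194 0.0422 0.1548] x [-0.001  0.003 -1.   ] z [ 0.967 -0.256 -0.002] F [-0.34  0.75 -2.12] w 0.291
red -15 0 
red -40 214 [0.64  0.167 0.191]
red 10 1022 [0.717 0.136 0.158]
red 30 1489 [0.714 0.141 0.176]
red 75 1464 [0.697 0.144 0.184]
red 50 1608 [0.715 0.141 0.176]
red 90 1398 [0.683 0.146 0.18 ]
yel -15 0 
yel -40 0 
yel 10 589 [0.693 0.135 0.17 ]
yel 30 391 [0.673 0.147 0.176]
yel 75 516 [0.617 0.176 0.211]
yel 50 1067 [0.678 0.146 0.18 ]
yel 90 537 [0.603 0.18  0.215]
blue -15 0 
blue -40 0 
blue 10 0 
blue 30 0 
blue 75 0 
blue 50 50 [0.562 0.181 0.198]
blue 90 83 [0.565 0.181 0.208]
wrist red 0.6738 0.0802 0.0356 0.0241
wrist yellow 0.5983 0.0766 0.036 0.0241
wrist blue 0.5227 0.0724 0.036 0.024
```

View pics/z.png

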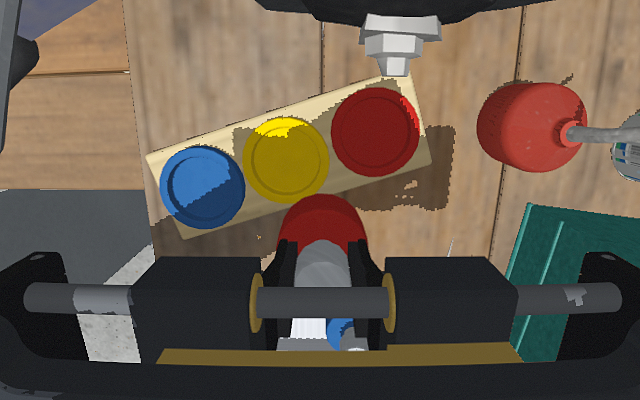

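Run:
```python
from h import *
C={n:cloud(n) for n in("top","scene","wrist")}
P=pose()[0]
A=np.concatenate([C[n][2].reshape(-1,3) for n in C]); A=A[np.isfinite(A).all(1)]
for y in np.arange(.11,.25,.02):
    print('%.2f'%y,[ '%.2f:%.3f'%(x,A[(abs(A[:,0]-x)<.01)&(abs(A[:,1]-y)<.01)][:,2].max()) if ((abs(A[:,0]-x)<.01)&(abs(A[:,1]-y)<.01)).any() else '--' for x in np.arange(.5,.78,.02)])
c=viewer.camera_params("wrist")['cam_to_world']; s=pose(); print(s[1].inv().apply(c[:3,3]-s[0]))
cv2.imwrite('pics/aa.png',cv2.resize(C["scene"][0][150:400,100:320],None,fx=2.4,fy=2.4)[:,:,::-1])
```

```text
0.11 ['0.50:0.030', '0.52:0.030', '0.54:0.028', '0.56:0.017', '0.58:0.031', '0.60:0.029', '0.62:0.028', '0.64:0.029', '0.66:0.029', '0.68:0.157', '0.70:0.030', '0.72:0.014', '0.74:0.005', '0.76:0.004', '0.78:0.001']
0.13 ['0.50:0.002', '0.52:0.003', '0.54:0.006', '0.56:0.009', '0.58:0.012', '0.60:0.017', '0.62:0.013', '0.64:0.014', '0.66:0.172', '0.68:0.172', '0.70:0.162', '0.72:0.012', '0.74:0.001', '0.76:0.202', '0.78:0.196']
0.15 ['0.50:0.004', '0.52:0.004', '0.54:0.003', '0.56:0.003', '0.58:0.004', '0.60:0.003', '0.62:0.004', '0.64:0.182', '0.66:0.199', '0.68:0.201', '0.70:0.257', '0.72:0.257', '0.74:0.245', '0.76:0.233', '0.78:0.208']
0.17 ['0.50:0.003', '0.52:0.003', '0.54:0.004', '0.56:0.224', '0.58:0.245', '0.60:0.004', '0.62:0.242', '0.64:0.255', '0.66:0.261', '0.68:0.262', '0.70:0.261', '0.72:0.257', '0.74:0.250', '0.76:0.236', '0.78:0.215']
0.19 ['0.50:0.004', '0.52:0.003', '0.54:0.148', '0.56:0.222', '0.58:0.246', '0.60:0.247', '0.62:0.247', '0.64:0.254', '0.66:0.260', '0.68:0.261', '0.70:0.260', '0.72:0.258', '0.74:0.253', '0.76:0.241', '0.78:0.221']
0.21 ['0.50:0.004', '0.52:0.002', '0.54:0.151', '0.56:0.215', '0.58:0.247', '0.60:0.248', '0.62:0.242', '0.64:0.252', '0.66:0.259', '0.68:0.262', '0.70:0.261', '0.72:0.259', '0.74:0.253', '0.76:0.241', '0.78:0.011']
0.23 ['0.50:0.162', '0.52:0.155', '0.54:0.151', '0.56:0.197', '0.58:0.246', '0.60:0.246', '0.62:0.240', '0.64:0.250', '0.66:0.257', '0.68:0.258', '0.70:0.002', '0.72:0.004', '0.74:0.194', '0.76:0.193', '0.78:0.171']
0.25 ['0.50:0.170', '0.52:0.174', '0.54:0.151', '0.56:0.150', '0.58:0.245', '0.60:0.246', '0.62:0.219', '0.64:0.023', '0.66:0.188', '0.68:0.207', '0.70:0.227', '0.72:0.226', '0.74:0.223', '0.76:0.209', '0.78:0.274']
[-0.14981884  0.08054413  0.00121055]
```

View pics/aa.png

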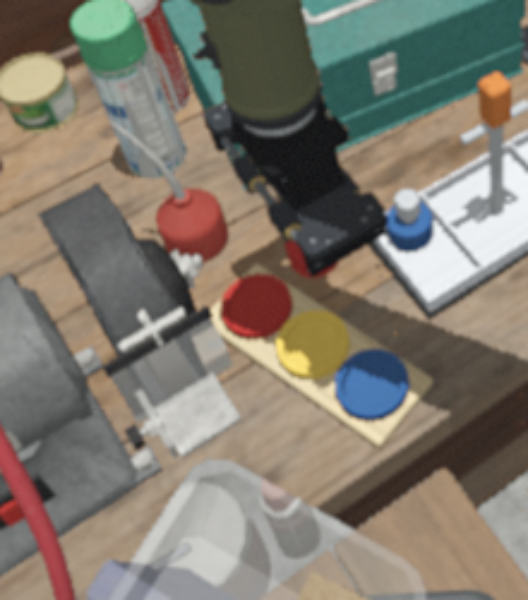

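Run:
```python
from h import *
C={n:cloud(n) for n in("top","wrist","scene")}
for n in C:
    A=C[n][2].reshape(-1,3); A=A[np.isfinite(A).all(1)]
    m=(A[:,2]>.1)&(A[:,2]<.27)&(A[:,0]>.62)&(A[:,0]<.74)&(A[:,1]>.085)&(A[:,1]<.15)
    a=A[m]; 
    if n!='wrist': print(n,len(a))
    else:
        print(n,len(a),np.percentile(a,[1,5],axis=0).round(3))
        for y0 in np.arange(.085,.15,.008):
            s=a[(a[:,1]>=y0)&(a[:,1]<y0+.008)]
            if len(s)>3: print('y%.3f'%y0,len(s),'x',s[:,0].min().round(3),s[:,0].max().round(3),'z',s[:,2].min().round(3),s[:,2].max().round(3))
```

```text
top 22
wrist 3725 [[0.655 0.121 0.14 ]
 [0.661 0.123 0.146]]
y0.117 348 x 0.667 0.678 z 0.149 0.161
y0.125 1420 x 0.661 0.693 z 0.142 0.17
y0.133 1681 x 0.661 0.708 z 0.133 0.171
y0.141 243 x 0.654 0.666 z 0.123 0.17
y0.149 33 x 0.652 0.662 z 0.125 0.149
scene 162
```

```bash
cat >> h.py <<'E'
def goalt(pt,jaw_deg,tilt=0):
    p,R,s=pose(); a=np.radians(jaw_deg); z=np.array([np.cos(a),np.sin(a),0]);x=np.array([0,0,-1.]);y=np.cross(z,x)
    G=Ro.from_matrix(np.stack([x,y,z],1))*Ro.from_euler('z',tilt,degrees=True)
    print('lin',R.inv().apply(np.array(pt)-p).round(4),'twist',(R.inv()*G).as_rotvec(degrees=True).round(2),'q',np.round(s['joint_positions'],2))
E
python3 - <<'E'
from h import *
goalt([.468,-.045,.12],10)
C={n:cloud(n) for n in("top","scene")}
A=np.concatenate([C[n][2].reshape(-1,3) for n in C]); A=A[np.isfinite(A).all(1)]
for x in (.40,.41,.42,.43,.44,.45,.46,.47,.48,.49,.5): print(x,[np.round(np.median(A[(abs(A[:,0]-x)<.006)&(abs(A[:,1]-y)<.006)][:,2]),3) for y in(0,-.02,-.04,-.06,-.08)])
E
```

```text
lin [ 0.0348 -0.1183 -0.1241] twist [-2.517e+01 -1.000e-01  2.000e-02] q [ 0.43  0.38 -0.66  1.61  0.25  1.24 -0.55]
0.4 [np.float64(0.624), np.float64(0.634), np.float64(0.634), np.float64(0.62), np.float64(-0.809)]
0.41 [np.float64(0.623), np.float64(0.631), np.float64(0.629), np.float64(0.612), np.float64(-0.038)]
0.42 [np.float64(0.621), np.float64(0.627), np.float64(0.624), np.float64(0.597), np.float64(-0.064)]
0.43 [np.float64(0.619), np.float64(0.623), np.float64(-0.0), np.float64(-0.001), np.float64(-0.001)]
0.44 [np.float64(0.002), np.float64(0.002), np.float64(0.611), np.float64(0.577), np.float64(-0.001)]
0.45 [np.float64(0.613), np.float64(0.616), np.float64(0.605), np.float64(0.0), np.float64(-0.001)]
0.46 [np.float64(0.611), np.float64(0.611), np.float64(0.598), np.float64(0.0), np.float64(-0.0)]
0.47 [np.float64(0.608), np.float64(0.606), np.float64(0.589), np.float64(-0.001), np.float64(-0.0)]
0.48 [np.float64(0.605), np.float64(0.601), np.float64(0.578), np.float64(-0.001), np.float64(-0.0)]
0.49 [np.float64(0.601), np.float64(0.596), np.float64(0.572), np.float64(-0.001), np.float64(-0.002)]
0.5 [np.float64(0.598), np.float64(0.591), np.float64(0.562), np.float64(-0.001), np.float64(-0.001)]
```

```bash
python3 -m creep '[{"linear":[0,-0.015,-0.02],"twist":[-3,0,0],"fingers":1},{"linear":[0,-0.03,-0.04],"twist":[-7,0,0],"fingers":1},{"linear":[0,-0.05,-0.06],"twist":[-11,0,0],"fingers":1},{"linear":[0,-0.07,-0.08],"twist":[-15,0,0],"fingers":1},{"linear":[0.005,-0.09,-0.1],"twist":[-20,0,0],"fingers":1},{"linear":[0.02,-0.11,-0.112],"twist":[-25,0,0],"fingers":1},{"linear":[0.04,-0.116,-0.114],"twist":[-25,0,0],"fingers":1},{"linear":[0.06,-0.116,-0.114],"twist":[-25,0,0],"fingers":1}]'
python3 -m creep '[{"linear":[0.02,0,0],"twist":[0,0,0],"fingers":1},{"linear":[0.03,0,0],"twist":[0,0,0],"fingers":1},{"linear":[0.03,0,0],"twist":[0,0,0],"fingers":1},{"linear":[0.03,0,0],"twist":[0,0,0],"fingers":1}]'
python3 - <<'E'
from h import *
show();goalt([.478,-.045,.0495],10)
E
```

```text
time: 48.15
position: [0.4776, -0.0472, 0.0947]
tool_rot: [-0.136, 1.567, 0.131]
ft_force: [0.1, -0.5, -1.5]
grip_width: 0.287
time: 48.48
position: [0.4786, -0.044, 0.0649]
tool_rot: [-0.136, 1.568, 0.137]
ft_force: [0.7, 0.2, -0.9]
grip_width: 0.296
t 48.48 p [ 0.4786 -0.044   0.0649] x [-0.002  0.001 -1.   ] z [ 0.985  0.173 -0.002] F [ 0.67  0.2  -0.91] w 0.296
lin [ 0.0154 -0.0009 -0.0008] twist [-0.03 -0.11 -0.07] q [ 0.7   0.18 -0.7   2.03  0.14  0.98  0.1 ]
```

```bash
python3 -m creep '[{"linear":[0.008,0,0],"twist":[0,0,0],"fingers":1},{"linear":[0.013,0,0],"twist":[0,0,0],"fingers":1},{"linear":[0.0155,0,0],"twist":[0,0,0],"fingers":1},{"linear":[0.0155,0,0],"twist":[0,0,0],"fingers":1},{"linear":[0.0155,0,0],"twist":[0,0,0],"fingers":-0.2},{"linear":[0.0155,0,0],"twist":[0,0,0],"fingers":-0.2},{"linear":[0.0155,0,0],"twist":[0,0,0],"fingers":-0.2},{"linear":[0.0155,0,0],"twist":[0,0,0],"fingers":-0.2}]'
python3 -m creep '[{"linear":[-0.03,0,0],"twist":[0,0,0],"fingers":-0.2},{"linear":[-0.05,0,0],"twist":[0,0,5],"fingers":-0.2},{"linear":[-0.05,0,0],"twist":[0,0,10],"fingers":-0.2},{"linear":[-0.05,0,0],"twist":[0,0,15],"fingers":-0.2},{"linear":[-0.05,0,0],"twist":[0,0,20],"fingers":-0.2},{"linear":[-0.05,0,0],"twist":[0,0,20],"fingers":-0.2},{"linear":[-0.05,0,0],"twist":[0,0,20],"fingers":-0.2}]'
python3 - <<'E'
from h import *
show()
p,d,w=cloud("wrist"); cv2.imwrite('pics/ab.png',p[:,:,::-1]); circ("wrist",only=['red'])
P,R,s=pose()
q=w[(w[...,2]>.058)&(w[...,2]<.075)]; q=q[np.linalg.norm(q[:,:2]-[.478,-.045],axis=1)<.03]; print(len(q),cv2.minEnclosingCircle(q[:,:2].astype(np.float32)))
E
```

```text
time: 49.15
position: [0.4788, -0.0443, 0.0494]
tool_rot: [-0.136, 1.568, 0.137]
ft_force: [1.0, -0.2, 0.6]
grip_width: 0.51
time: 49.73
position: [0.4785, -0.0454, 0.0987]
tool_rot: [0.142, 1.582, 0.407]
ft_force: [-0.3, 0.0, 0.4]
grip_width: 0.602
t 49.73 p [ 0.4785 -0.0454  0.0987] x [-0.06   0.337 -0.94 ] z [ 0.985  0.17  -0.003] F [-0.27  0.03  0.43] w 0.602
wrist red 0.6729 0.0829 0.0363 0.0243
wrist red 0.4795 -0.0432 0.0248 0.0313
1517 ((0.4797708988189697, -0.042547836899757385), 0.013028474524617195)
```

View pics/ab.png

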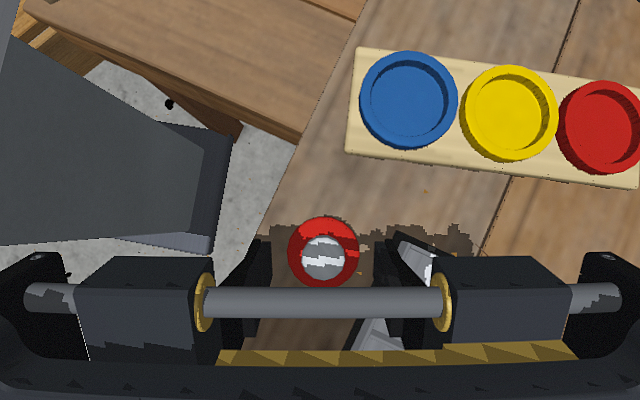

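Run:
```python
from h import *
goalt([.4788,-.0408,.051],10,20)
```

```text
lin [ 0.0461 -0.0145  0.0008] twist [ 0.01 -0.11  0.03] q [ 0.88  0.26 -0.68  1.91 -0.17  1.16  0.46]
```

```bash
python3 -m creep '[{"linear":[0.015,-0.005,0.001],"twist":[0,0,0],"fingers":-0.2},{"linear":[0.03,-0.01,0.001],"twist":[0,0,0],"fingers":-0.2},{"linear":[0.042,-0.0135,0.001],"twist":[0,0,0],"fingers":-0.2},{"linear":[0.046,-0.0145,0.001],"twist":[0,0,0],"fingers":-0.2},{"linear":[0.046,-0.0145,0.001],"twist":[0,0,0],"fingers":-0.2},{"linear":[0.046,-0.0145,0.001],"twist":[0,0,0],"fingers":1},{"linear":[0.046,-0.0145,0.001],"twist":[0,0,0],"fingers":1},{"linear":[0.046,-0.0145,0.001],"twist":[0,0,0],"fingers":1}]' 30
python3 -m creep '[{"linear":[0,0,0],"twist":[0,0,0],"fingers":1},{"linear":[0,0,0],"twist":[0,0,0],"fingers":1},{"linear":[0,0,0],"twist":[0,0,0],"fingers":1}]'
python3 - <<'E'
from h import *
show(); goalt([.4788,-.0408,.13],10,20); goalt([.674,.084,.13],-10,20)
E
```

```text
time: 50.5
position: [0.4798, -0.042, 0.0519]
tool_rot: [0.138, 1.58, 0.409]
ft_force: [0.4, -0.3, -0.2]
grip_width: 0.459
time: 50.75
position: [0.4793, -0.0422, 0.0513]
tool_rot: [0.14, 1.581, 0.409]
ft_force: [-0.3, -0.5, 2.3]
grip_width: 0.288
t 50.75 p [ 0.4793 -0.0422  0.0513] x [-0.06   0.337 -0.94 ] z [ 0.985  0.172 -0.001] F [-0.32 -0.52  2.26] w 0.288
lin [-0.0734  0.0283 -0.0004] twist [-0.09 -0.05 -0.02] q [ 0.85  0.33 -0.67  1.95 -0.14  1.06  0.45]
lin [-0.0431  0.1123  0.2134] twist [18.7  -6.89 -0.  ] q [ 0.85  0.33 -0.67  1.95 -0.14  1.06  0.45]
```

```bash
python3 -m creep '[{"linear":[-0.025,0.01,0],"twist":[0,0,0],"fingers":1},{"linear":[-0.055,0.021,0],"twist":[0,0,0],"fingers":1},{"linear":[-0.072,0.03,0.01],"twist":[1,-0.4,0],"fingers":1},{"linear":[-0.07,0.045,0.04],"twist":[4,-1.5,0],"fingers":1},{"linear":[-0.065,0.06,0.075],"twist":[7,-2.6,0],"fingers":1},{"linear":[-0.06,0.072,0.11],"twist":[11,-4,0],"fingers":1},{"linear":[-0.055,0.085,0.145],"twist":[15,-5.5,0],"fingers":1},{"linear":[-0.05,0.095,0.175],"twist":[18.7,-6.9,0],"fingers":1}]'
python3 - <<'E'
from h import *
show(); goalt([.674,.0825,.125],-10,20)
p,d,w=cloud("wrist"); cv2.imwrite('pics/ac.png',p[:,:,::-1]); circ("wrist",rmin=.03)
E
```

```text
time: 51.42
position: [0.6409, 0.0607, 0.1302]
tool_rot: [0.41, 1.518, 0.135]
ft_force: [-0.8, -0.5, -0.5]
grip_width: 0.291
t 51.42 p [0.6409 0.0607 0.1302] x [ 0.061  0.338 -0.939] z [ 0.984 -0.177 -0.   ] F [-0.79 -0.5  -0.49] w 0.291
lin [0.0142 0.0239 0.0288] twist [-0.18  0.06 -0.07] q [ 0.58  0.43 -0.66  1.65 -0.1   1.07 -0.16]
wrist yellow 0.5943 0.0818 0.0353 0.0235
wrist blue 0.5196 0.071 0.0363 0.0242
```

View pics/ac.png

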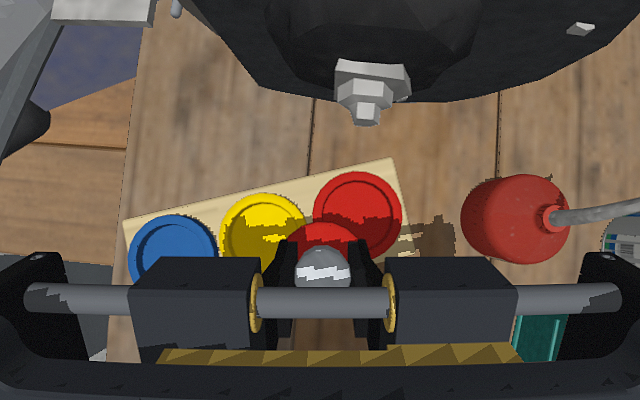

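```bash
python3 -m creep '[{"linear":[0.005,0.008,0.01],"twist":[0,0,0],"fingers":1},{"linear":[0.01,0.016,0.02],"twist":[0,0,0],"fingers":1},{"linear":[0.0145,0.0242,0.0285],"twist":[0,0,0],"fingers":1},{"linear":[0.025,0.0205,0.0285],"twist":[0,0,0],"fingers":1},{"linear":[0.036,0.0165,0.0285],"twist":[0,0,0],"fingers":1},{"linear":[0.045,0.0130,0.0285],"twist":[0,0,0],"fingers":1},{"linear":[0.045,0.0130,0.0285],"twist":[0,0,0],"fingers":1},{"linear":[0.045,0.0130,0.0285],"twist":[0,0,0],"fingers":1}]'
python3 - <<'E'
from h import *
show(); goalt([.6735,.083,.0675],-10,20)
p,d,w=cloud("wrist"); cv2.imwrite('pics/ad.png',p[:,:,::-1])
p,d,w=cloud("scene"); cv2.imwrite('pics/ads.png',cv2.resize(p[200:330,150:320],None,fx=4,fy=4,interpolation=cv2.INTER_CUBIC)[:,:,::-1])
E
```

```text
time: 52.18
position: [0.6707, 0.0805, 0.0908]
tool_rot: [0.408, 1.522, 0.136]
ft_force: [0.0, -0.8, -0.8]
grip_width: 0.287
t 52.18 p [0.6707 0.0805 0.0908] x [ 0.057  0.337 -0.94 ] z [ 0.985 -0.174 -0.003] F [ 0.04 -0.81 -0.82] w 0.287
lin [ 0.0229 -0.0052  0.0024] twist [-0.1  -0.16  0.02] q [ 0.5   0.53 -0.63  1.61 -0.04  1.02 -0.2 ]
```

View pics/ad.png

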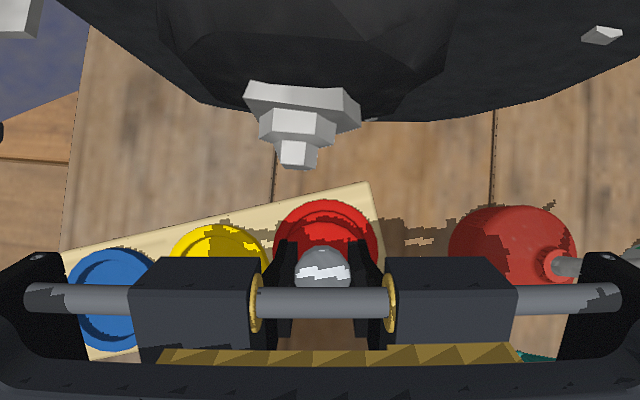

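View pics/ads.png

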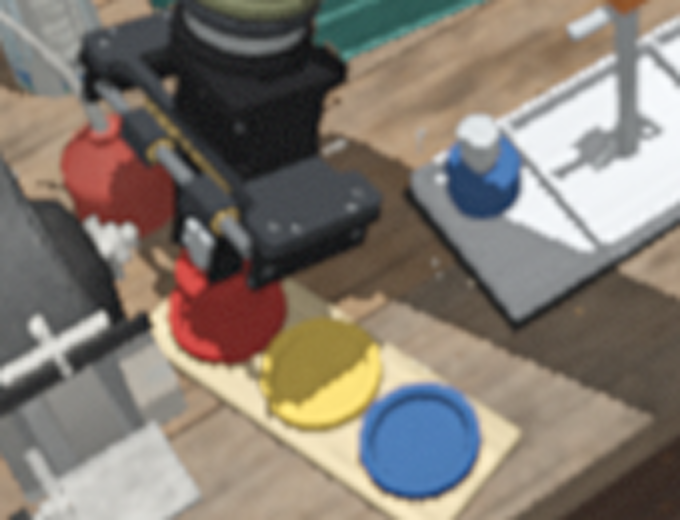

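```bash
python3 -m creep '[{"linear":[0.0,0,0.0025],"twist":[0,0,0],"fingers":1},{"linear":[0.004,-0.0015,0.0025],"twist":[0,0,0],"fingers":1},{"linear":[0.008,-0.003,0.0025],"twist":[0,0,0],"fingers":1},{"linear":[0.012,-0.0035,0.0025],"twist":[0,0,0],"fingers":1},{"linear":[0.015,-0.004,0.0025],"twist":[0,0,0],"fingers":1},{"linear":[0.018,-0.0045,0.0025],"twist":[0,0,0],"fingers":1},{"linear":[0.018,-0.0045,0.0025],"twist":[0,0,0],"fingers":1}]'
python3 - <<'E'
from h import *
for i in range(3): viewer.get_image("wrist"); show()
goalt([.6735,.083,.0675],-10,20)
E
```

```text
time: 52.87
position: [0.6742, 0.0833, 0.073]
tool_rot: [0.407, 1.521, 0.138]
ft_force: [-1.0, -0.1, -1.7]
grip_width: 0.29
t 52.92 p [0.6745 0.0833 0.0734] x [ 0.058  0.337 -0.94 ] z [ 0.985 -0.173 -0.001] F [ 0.5   0.52 -0.47] w 0.290
t 52.97 p [0.6747 0.0832 0.0738] x [ 0.059  0.337 -0.94 ] z [ 0.985 -0.173 -0.001] F [ 0.61 -0.49 -1.08] w 0.291
t 53.02 p [0.6749 0.0832 0.074 ] x [ 0.059  0.337 -0.94 ] z [ 0.985 -0.173 -0.   ] F [-0.36 -0.22 -0.13] w 0.291
lin [ 0.006  -0.0026 -0.0014] twist [ 0.01 -0.01 -0.03] q [ 0.49  0.55 -0.63  1.61 -0.03  0.99 -0.2 ]
```

```bash
python3 -m creep '[{"linear":[0.002,-0.001,-0.001],"twist":[0,0,0],"fingers":1},{"linear":[0.004,-0.0018,-0.001],"twist":[0,0,0],"fingers":1},{"linear":[0.006,-0.0025,-0.001],"twist":[0,0,0],"fingers":1},{"linear":[0.007,-0.003,-0.001],"twist":[0,0,0],"fingers":1},{"linear":[0.007,-0.003,-0.001],"twist":[0,0,0],"fingers":1},{"linear":[0.007,-0.003,-0.001],"twist":[0,0,0],"fingers":1}]'
python3 - <<'E'
from h import *
for i in range(3): viewer.get_image("wrist"); show()
E
```

```text
time: 53.52
position: [0.6739, 0.0829, 0.0674]
tool_rot: [0.407, 1.519, 0.138]
ft_force: [-2.2, -1.3, 5.9]
grip_width: 0.289
t 53.57 p [0.6739 0.0829 0.0674] x [ 0.059  0.337 -0.939] z [ 0.985 -0.173 -0.   ] F [-3.   -1.97  5.54] w 0.287
t 53.62 p [0.6739 0.0829 0.0674] x [ 0.059  0.337 -0.94 ] z [ 0.985 -0.173 -0.   ] F [-2.98 -0.55  5.59] w 0.292
t 53.67 p [0.6739 0.0829 0.0674] x [ 0.059  0.337 -0.94 ] z [ 0.985 -0.173 -0.   ] F [-3.51 -0.83  5.26] w 0.288
```

```bash
python3 -m creep '[{"linear":[0,0,0],"twist":[0,0,0],"fingers":0},{"linear":[0,0,0],"twist":[0,0,0],"fingers":0},{"linear":[0,0,0],"twist":[0,0,0],"fingers":0},{"linear":[0,0,0],"twist":[0,0,0],"fingers":0},{"linear":[-0.03,0,0],"twist":[0,0,0],"fingers":0},{"linear":[-0.06,0,0],"twist":[0,0,0],"fingers":0},{"linear":[-0.10,0,0],"twist":[0,0,0],"fingers":0},{"linear":[-0.14,0,0],"twist":[0,0,0],"fingers":0}]'
python3 - <<'E'
from h import *
show(); goalt([.6,-.03,.28],-15,20)
goalt([.5164,-.2433,.28],-15,20)
p,d,w=cloud("wrist"); cv2.imwrite('pics/ae.png',p[:,:,::-1]);circ("wrist")
E
```

```text
time: 54.33
position: [0.6647, 0.0356, 0.1985]
tool_rot: [0.407, 1.521, 0.138]
ft_force: [1.8, -0.5, 1.1]
grip_width: 0.499
t 54.33 p [0.6647 0.0356 0.1985] x [ 0.057  0.338 -0.939] z [ 0.985 -0.173 -0.002] F [ 1.76 -0.53  1.12] w 0.499
lin [-0.1024 -0.0433 -0.0526] twist [ 4.72 -1.84 -0.03] q [ 0.59  0.43 -0.65  1.51 -0.1   1.23 -0.16]
lin [-0.1793 -0.2542 -0.0981] twist [ 4.72 -1.84 -0.03] q [ 0.59  0.43 -0.65  1.51 -0.1   1.23 -0.16]
wrist red 0.6753 0.0821 0.025 0.0439
wrist yellow 0.5992 0.0788 0.0358 0.0215
wrist blue 0.5233 0.0748 0.036 0.0214
wrist blue 0.6176 -0.0661 0.0152 0.0251
```

View pics/ae.png

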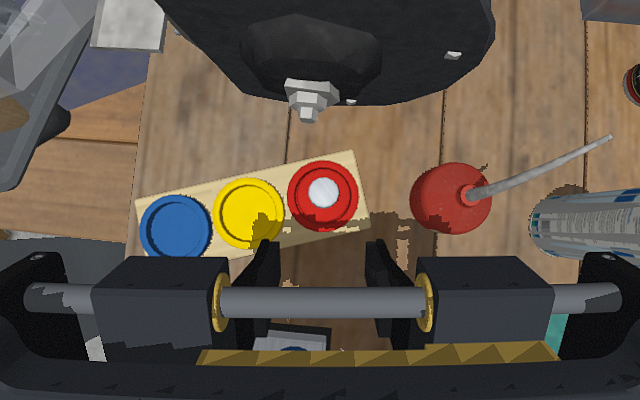

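```bash
python3 -m creep '[{"linear":[-0.03,-0.01,-0.015],"twist":[1,-0.4,0],"fingers":-0.2},{"linear":[-0.06,-0.025,-0.03],"twist":[2,-0.8,0],"fingers":-0.2},{"linear":[-0.09,-0.04,-0.045],"twist":[3,-1.2,0],"fingers":-0.2},{"linear":[-0.11,-0.07,-0.055],"twist":[4.7,-1.8,0],"fingers":-0.2},{"linear":[-0.125,-0.11,-0.065],"twist":[4.7,-1.8,0],"fingers":-0.2},{"linear":[-0.14,-0.15,-0.075],"twist":[4.7,-1.8,0],"fingers":-0.2},{"linear":[-0.155,-0.19,-0.085],"twist":[4.7,-1.8,0],"fingers":-0.2},{"linear":[-0.17,-0.23,-0.095],"twist":[4.7,-1.8,0],"fingers":-0.2}]'
python3 - <<'E'
from h import *
show();goalt([.5164,-.2433,.2],-15,20);goalt([.5164,-.2433,.11],-15,20)
E
```

```text
time: 55.1
position: [0.5268, -0.2115, 0.2788]
tool_rot: [0.472, 1.497, 0.068]
ft_force: [0.9, -1.7, 0.4]
grip_width: 0.598
t 55.10 p [ 0.5268 -0.2115  0.2788] x [ 0.09  0.33 -0.94] z [ 0.966 -0.259  0.002] F [ 0.92 -1.65  0.39] w 0.598
lin [ 0.0626 -0.0583 -0.002 ] twist [0.02 0.1  0.01] q [ 0.99  0.23 -0.53  1.55 -0.23  1.47  0.24]
lin [ 0.1472 -0.0891 -0.0021] twist [0.02 0.1  0.01] q [ 0.99  0.23 -0.53  1.55 -0.23  1.47  0.24]
```

```bash
python3 -m creep '[{"linear":[0.005,-0.02,-0.002],"twist":[0,0,0],"fingers":-0.2},{"linear":[0.02,-0.04,-0.002],"twist":[0,0,0],"fingers":-0.2},{"linear":[0.05,-0.054,-0.002],"twist":[0,0,0],"fingers":-0.2},{"linear":[0.085,-0.066,-0.002],"twist":[0,0,0],"fingers":-0.2},{"linear":[0.11,-0.076,-0.002],"twist":[0,0,0],"fingers":-0.2},{"linear":[0.125,-0.081,-0.002],"twist":[0,0,0],"fingers":-0.2},{"linear":[0.125,-0.081,-0.002],"twist":[0,0,0],"fingers":-0.2},{"linear":[0.125,-0.081,-0.002],"twist":[0,0,0],"fingers":-0.2}]'
python3 - <<'E'
from h import *
show()
p,d,w=cloud("wrist"); cv2.imwrite('pics/af.png',p[:,:,::-1]); circ("wrist",only=['yellow'])
q=w[(w[...,2]>.064)&(w[...,2]<.082)]; q=q[np.linalg.norm(q[:,:2]-[.5164,-.246],axis=1)<.03]; print(len(q),cv2.minEnclosingCircle(q[:,:2].astype(np.float32)))
goalt([.5164,-.2433,.058],-15,20)
E
```

```text
time: 55.77
position: [0.5172, -0.2411, 0.133]
tool_rot: [0.474, 1.498, 0.07]
ft_force: [0.2, 0.5, 0.1]
grip_width: 0.601
t 55.77 p [ 0.5172 -0.2411  0.133 ] x [ 0.089  0.332 -0.939] z [ 0.966 -0.259 -0.   ] F [0.25 0.54 0.09] w 0.601
wrist yellow 0.518 -0.2472 0.0246 0.0389
1201 ((0.5188178420066833, -0.24741166830062866), 0.013022422790527344)
lin [ 0.0718 -0.0281 -0.0019] twist [0.06 0.19 0.01] q [ 1.01  0.35 -0.5   1.7  -0.18  1.23  0.34]
```

View pics/af.png

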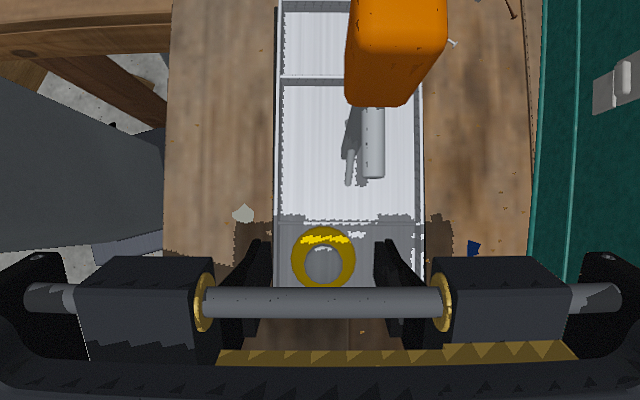

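```bash
python3 -m creep '[{"linear":[0.025,-0.010,0],"twist":[0,0,0],"fingers":-0.2},{"linear":[0.05,-0.020,0],"twist":[0,0,0],"fingers":-0.2},{"linear":[0.065,-0.026,0],"twist":[0,0,0],"fingers":-0.2},{"linear":[0.0715,-0.029,0],"twist":[0,0,0],"fingers":-0.2},{"linear":[0.0715,-0.029,0],"twist":[0,0,0],"fingers":-0.2},{"linear":[0.0715,-0.029,0],"twist":[0,0,0],"fingers":1},{"linear":[0.0715,-0.029,0],"twist":[0,0,0],"fingers":1},{"linear":[0.0715,-0.029,0],"twist":[0,0,0],"fingers":1}]' 30
python3 -m creep '[{"linear":[0,0,0],"twist":[0,0,0],"fingers":1},{"linear":[0,0,0],"twist":[0,0,0],"fingers":1},{"linear":[0,0,0],"twist":[0,0,0],"fingers":1},{"linear":[0,0,0],"twist":[0,0,0],"fingers":1}]'
python3 - <<'E'
from h import *
show(); P=pose()[0]; goalt(P+[0,0,.14],-15,20)
E
```

```text
time: 56.53
position: [0.518, -0.245, 0.0583]
tool_rot: [0.471, 1.495, 0.068]
ft_force: [0.0, -0.6, -0.4]
grip_width: 0.452
time: 56.87
position: [0.517, -0.2446, 0.0572]
tool_rot: [0.472, 1.497, 0.068]
ft_force: [-1.4, -0.3, 4.6]
grip_width: 0.285
t 56.87 p [ 0.517  -0.2446  0.0572] x [ 0.09  0.33 -0.94] z [ 0.966 -0.259  0.002] F [-1.39 -0.29  4.56] w 0.285
lin [-0.1315  0.0479  0.0002] twist [ 0.01  0.1  -0.01] q [ 1.    0.44 -0.48  1.76 -0.15  1.09  0.36]
```

```bash
python3 -m creep '[{"linear":[-0.015,0.005,0],"twist":[0,0,0],"fingers":1},{"linear":[-0.04,0.014,0],"twist":[0,0,0],"fingers":1},{"linear":[-0.075,0.026,0],"twist":[0,0,0],"fingers":1},{"linear":[-0.11,0.04,0],"twist":[0,0,0],"fingers":1},{"linear":[-0.145,0.052,0],"twist":[0,0,0],"fingers":1},{"linear":[-0.18,0.066,-0.01],"twist":[0,0,0],"fingers":1},{"linear":[-0.21,0.078,-0.02],"twist":[0,0,0],"fingers":1},{"linear":[-0.222,0.082,-0.03],"twist":[0,0,0],"fingers":1}]'
python3 - <<'E'
from h import *
show(); goalt([.5977,.0806,.29],-15,20); goalt([.5977,.0806,.14],-15,20)
E
```

```text
time: 57.53
position: [0.4891, -0.2354, 0.2977]
tool_rot: [0.469, 1.492, 0.068]
ft_force: [0.4, -0.6, -2.0]
grip_width: 0.288
t 57.53 p [ 0.4891 -0.2354  0.2977] x [ 0.094  0.327 -0.94 ] z [ 0.966 -0.258  0.007] F [ 0.38 -0.55 -1.96] w 0.288
lin [0.1208 0.3108 0.0232] twist [0.17 0.37 0.11] q [ 1.06  0.18 -0.51  1.56 -0.25  1.52  0.32]
lin [0.2619 0.2598 0.0222] twist [0.17 0.37 0.11] q [ 1.06  0.18 -0.51  1.56 -0.25  1.52  0.32]
```

```bash
python3 -m creep '[{"linear":[0.008,0.02,0],"twist":[0,0,0],"fingers":1},{"linear":[0.02,0.055,0.003],"twist":[0,0,0],"fingers":1},{"linear":[0.033,0.09,0.006],"twist":[0,0,0],"fingers":1},{"linear":[0.047,0.127,0.009],"twist":[0,0,0],"fingers":1},{"linear":[0.061,0.164,0.012],"twist":[0,0,0],"fingers":1},{"linear":[0.08,0.2,0.015],"twist":[0,0,0],"fingers":1},{"linear":[0.105,0.23,0.018],"twist":[0,0,0],"fingers":1},{"linear":[0.135,0.25,0.021],"twist":[0,0,0],"fingers":1}]'
python3 - <<'E'
from h import *
show(); goalt([.5977,.0806,.12],-15,20)
E
```

```text
time: 58.2
position: [0.5821, 0.0345, 0.2532]
tool_rot: [0.47, 1.494, 0.071]
ft_force: [0.4, 0.9, -3.4]
grip_width: 0.292
t 58.20 p [0.5821 0.0345 0.2532] x [ 0.092  0.33  -0.939] z [ 0.967 -0.256  0.005] F [ 0.43  0.88 -3.37] w 0.292
lin [ 1.418e-01 -1.000e-04  2.700e-03] twist [ 0.23  0.21 -0.06] q [ 0.74  0.18 -0.71  1.67 -0.24  1.26 -0.15]
```

```bash
python3 -m creep '[{"linear":[0.03,0,0.002],"twist":[0,0,0],"fingers":1},{"linear":[0.065,0,0.002],"twist":[0,0,0],"fingers":1},{"linear":[0.1,0,0.002],"twist":[0,0,0],"fingers":1},{"linear":[0.125,0,0.002],"twist":[0,0,0],"fingers":1},{"linear":[0.14,0,0.002],"twist":[0,0,0],"fingers":1},{"linear":[0.14,0,0.002],"twist":[0,0,0],"fingers":1},{"linear":[0.14,0,0.002],"twist":[0,0,0],"fingers":1}]'
python3 - <<'E'
from h import *
show(); goalt([.5977,.0806,.085],-15,20); goalt([.5977,.0806,.0665],-15,20)
p,d,w=cloud("wrist"); cv2.imwrite('pics/ag.png',p[:,:,::-1])
E
```

```text
time: 58.78
position: [0.5945, 0.0765, 0.1194]
tool_rot: [0.473, 1.5, 0.069]
ft_force: [0.9, -0.6, -2.6]
grip_width: 0.288
t 58.78 p [0.5945 0.0765 0.1194] x [ 0.087  0.331 -0.94 ] z [ 0.966 -0.258 -0.001] F [ 0.87 -0.6  -2.56] w 0.288
lin [ 0.0339 -0.0073  0.0021] twist [ 0.   -0.09 -0.01] q [ 0.64  0.33 -0.71  1.8  -0.14  0.99 -0.22]
lin [ 0.0513 -0.0136  0.0021] twist [ 0.   -0.09 -0.01] q [ 0.64  0.33 -0.71  1.8  -0.14  0.99 -0.22]
```

View pics/ag.png

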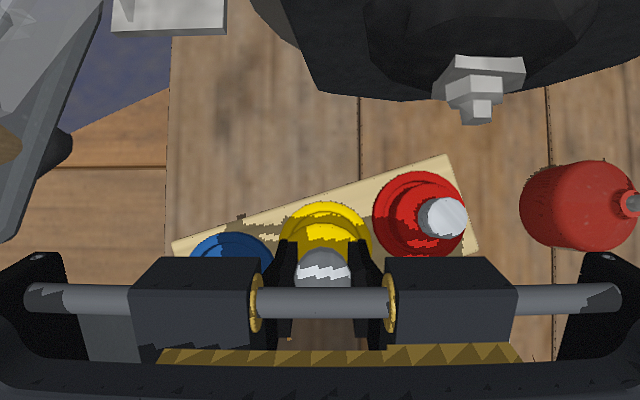

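```bash
python3 -m creep '[{"linear":[0.01,-0.002,0.001],"twist":[0,0,0],"fingers":1},{"linear":[0.02,-0.0045,0.001],"twist":[0,0,0],"fingers":1},{"linear":[0.03,-0.0065,0.001],"twist":[0,0,0],"fingers":1},{"linear":[0.034,-0.0073,0.001],"twist":[0,0,0],"fingers":1},{"linear":[0.034,-0.0073,0.001],"twist":[0,0,0],"fingers":1},{"linear":[0.034,-0.0073,0.001],"twist":[0,0,0],"fingers":1},{"linear":[0.034,-0.0073,0.001],"twist":[0,0,0],"fingers":1}]'
python3 - <<'E'
from h import *
show(); goalt([.5977,.0806,.0725],-15,20)
E
```

```text
time: 59.42
position: [0.5981, 0.0807, 0.0863]
tool_rot: [0.473, 1.497, 0.069]
ft_force: [0.7, 0.1, -2.7]
grip_width: 0.293
t 59.42 p [0.5981 0.0807 0.0863] x [ 0.09   0.33  -0.939] z [ 0.966 -0.259  0.002] F [ 0.7   0.11 -2.65] w 0.293
lin [ 0.0129 -0.0049 -0.0004] twist [ 0.01  0.1  -0.03] q [ 0.62  0.38 -0.7   1.83 -0.12  0.92 -0.23]
```

Rim contact would be at TCP 0.076, full depth at 0.066.

```bash
python3 -m creep '[{"linear":[0.004,-0.0015,0],"twist":[0,0,0],"fingers":1},{"linear":[0.008,-0.003,0],"twist":[0,0,0],"fingers":1},{"linear":[0.012,-0.0045,0],"twist":[0,0,0],"fingers":1},{"linear":[0.014,-0.0052,0],"twist":[0,0,0],"fingers":1},{"linear":[0.014,-0.0052,0],"twist":[0,0,0],"fingers":1},{"linear":[0.014,-0.0052,0],"twist":[0,0,0],"fingers":1}]'
python3 - <<'E'
from h import *
for i in range(3): viewer.get_image("wrist"); show()
goalt([.5977,.0806,.0665],-15,20)
E
```

```text
time: 59.92
position: [0.5977, 0.0805, 0.0708]
tool_rot: [0.473, 1.498, 0.069]
ft_force: [-0.1, 1.3, -3.1]
grip_width: 0.291
t 59.97 p [0.5978 0.0806 0.071 ] x [ 0.09   0.331 -0.94 ] z [ 0.966 -0.259  0.001] F [ 1.21  0.33 -2.37] w 0.290
t 60.02 p [0.5979 0.0806 0.0712] x [ 0.09  0.33 -0.94] z [ 0.966 -0.259  0.001] F [-0.18 -0.82 -2.58] w 0.289
t 60.07 p [0.598  0.0805 0.0712] x [ 0.09  0.33 -0.94] z [ 0.966 -0.259  0.002] F [ 0.55 -0.03 -2.28] w 0.289
lin [ 0.0045 -0.0016 -0.0003] twist [ 0.01  0.09 -0.03] q [ 0.61  0.4  -0.7   1.84 -0.11  0.89 -0.23]
```

```bash
python3 -m creep '[{"linear":[0.002,-0.0008,0],"twist":[0,0,0],"fingers":1},{"linear":[0.004,-0.0016,0],"twist":[0,0,0],"fingers":1},{"linear":[0.006,-0.0024,0],"twist":[0,0,0],"fingers":1},{"linear":[0.006,-0.0024,0],"twist":[0,0,0],"fingers":1},{"linear":[0.006,-0.0024,0],"twist":[0,0,0],"fingers":1}]'
python3 - <<'E'
from h import *
for i in range(2): viewer.get_image("wrist"); show()
E
```

```text
time: 60.48
position: [0.5981, 0.0805, 0.0663]
tool_rot: [0.473, 1.497, 0.069]
ft_force: [-5.4, -2.8, 10.2]
grip_width: 0.289
t 60.53 p [0.5981 0.0805 0.0663] x [ 0.09   0.331 -0.939] z [ 0.966 -0.259  0.001] F [-4.26 -2.73 10.17] w 0.288
t 60.58 p [0.5981 0.0805 0.0663] x [ 0.09   0.331 -0.939] z [ 0.966 -0.259  0.001] F [-4.94 -2.22 10.49] w 0.293
```

```bash
python3 -m creep '[{"linear":[-0.001,0,0],"twist":[0,0,0],"fingers":0},{"linear":[-0.001,0,0],"twist":[0,0,0],"fingers":0},{"linear":[-0.001,0,0],"twist":[0,0,0],"fingers":0},{"linear":[-0.001,0,0],"twist":[0,0,0],"fingers":0},{"linear":[-0.03,0,0],"twist":[0,0,0],"fingers":0},{"linear":[-0.06,0,0],"twist":[0,0,0],"fingers":0},{"linear":[-0.10,0,0],"twist":[0,0,0],"fingers":0},{"linear":[-0.14,0,0],"twist":[0,0,0],"fingers":0}]'
python3 - <<'E'
from h import *
show(); goalt([.6125,-.087,.19],-15,0)
p,d,w=cloud("wrist"); cv2.imwrite('pics/ah.png',p[:,:,::-1]);circ("wrist")
E
```

```text
time: 61.25
position: [0.5843, 0.0342, 0.1968]
tool_rot: [0.473, 1.499, 0.07]
ft_force: [0.4, -0.6, 1.2]
grip_width: 0.495
t 61.25 p [0.5843 0.0342 0.1968] x [ 0.088  0.331 -0.939] z [ 0.966 -0.258 -0.001] F [ 0.38 -0.57  1.24] w 0.495
lin [-0.0313 -0.1055  0.0586] twist [  0.03  -0.04 -20.05] q [ 0.74  0.23 -0.72  1.74 -0.21  1.16 -0.15]
wrist red 0.675 0.0817 0.0248 0.0437
wrist yellow 0.5992 0.079 0.025 0.0438
wrist yellow 0.6127 0.0173 0.0287 0.293
wrist blue 0.523 0.0748 0.0356 0.0213
wrist blue 0.6121 -0.0771 0.0196 0.0352
```

View pics/ah.png

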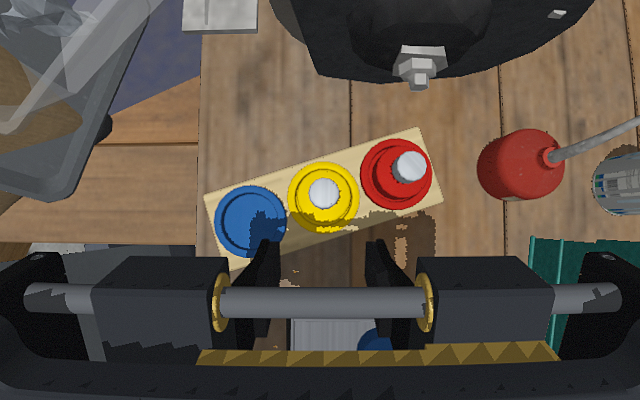

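```bash
python3 -m creep '[{"linear":[-0.01,-0.02,0.01],"twist":[0,0,-4],"fingers":0},{"linear":[-0.018,-0.04,0.02],"twist":[0,0,-9],"fingers":0},{"linear":[-0.025,-0.06,0.035],"twist":[0,0,-14],"fingers":0},{"linear":[-0.03,-0.085,0.05],"twist":[0,0,-20],"fingers":0},{"linear":[-0.031,-0.105,0.0585],"twist":[0,0,-20],"fingers":0},{"linear":[-0.02,-0.105,0.0585],"twist":[0,0,-20],"fingers":0},{"linear":[0,-0.1,0.0585],"twist":[0,0,-20],"fingers":0},{"linear":[0,-0.1,0.0585],"twist":[0,0,-20],"fingers":0}]'
python3 -m creep '[{"linear":[0,0,0],"twist":[0,0,0],"fingers":0},{"linear":[0,0,0],"twist":[0,0,0],"fingers":0}]'
python3 - <<'E'
from h import *
show()
p,d,w=cloud("wrist"); cv2.imwrite('pics/ai.png',p[:,:,::-1]); circ("wrist",only=['blue'])
q=w[(w[...,2]>.062)&(w[...,2]<.082)&(w[...,1]<0)]; q=q[np.linalg.norm(q[:,:2]-[.613,-.087],axis=1)<.03]; print(len(q),cv2.minEnclosingCircle(q[:,:2].astype(np.float32)))
goalt([.613,-.087,.056],-15,0)
E
```

```text
time: 62.02
position: [0.6153, -0.069, 0.1577]
tool_rot: [0.207, 1.566, -0.202]
ft_force: [-0.8, 0.2, -0.5]
grip_width: 0.501
time: 62.18
position: [0.6173, -0.0717, 0.1621]
tool_rot: [0.206, 1.56, -0.205]
ft_force: [0.2, 0.8, -1.2]
grip_width: 0.502
t 62.18 p [ 0.6173 -0.0717  0.1621] x [ 0.001  0.    -1.   ] z [ 0.966 -0.259  0.001] F [ 0.2   0.82 -1.2 ] w 0.502
wrist blue 0.5232 0.0736 0.036 0.0242
wrist blue 0.6148 -0.0863 0.0247 0.038
956 ((0.6149479746818542, -0.0867253988981247), 0.013002293184399605)
lin [ 0.1069 -0.0154 -0.0011] twist [-0.05  0.15 -0.01] q [ 0.57  0.37 -0.62  1.6   0.22  1.24 -0.35]
```

View pics/ai.png

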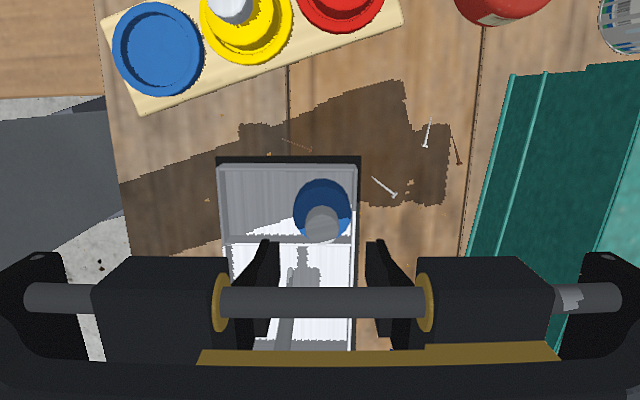

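```bash
python3 -m creep '[{"linear":[0.02,-0.015,0],"twist":[0,0,0],"fingers":-0.1},{"linear":[0.05,-0.015,0],"twist":[0,0,0],"fingers":-0.1},{"linear":[0.08,-0.015,0],"twist":[0,0,0],"fingers":-0.1},{"linear":[0.1,-0.015,0],"twist":[0,0,0],"fingers":-0.1},{"linear":[0.1065,-0.015,0],"twist":[0,0,0],"fingers":-0.1},{"linear":[0.1065,-0.015,0],"twist":[0,0,0],"fingers":-0.1},{"linear":[0.1065,-0.015,0],"twist":[0,0,0],"fingers":1},{"linear":[0.1065,-0.015,0],"twist":[0,0,0],"fingers":1}]' 30
python3 -m creep '[{"linear":[0,0,0],"twist":[0,0,0],"fingers":1},{"linear":[0,0,0],"twist":[0,0,0],"fingers":1},{"linear":[0,0,0],"twist":[0,0,0],"fingers":1},{"linear":[0,0,0],"twist":[0,0,0],"fingers":1}]'
python3 - <<'E'
from h import *
show();goalt([.522,.0742,.15],20,0)
E
```

```text
time: 62.95
position: [0.6152, -0.0865, 0.0576]
tool_rot: [0.206, 1.556, -0.206]
ft_force: [-0.0, -0.4, 0.2]
grip_width: 0.465
time: 63.28
position: [0.6142, -0.0864, 0.0567]
tool_rot: [0.206, 1.558, -0.206]
ft_force: [-1.4, -0.0, 5.5]
grip_width: 0.291
t 63.28 p [ 0.6142 -0.0864  0.0567] x [ 0.003 -0.001 -1.   ] z [ 0.966 -0.259  0.003] F [-1.38 -0.02  5.48] w 0.291
lin [-0.0936  0.1312 -0.1304] twist [-35.02   0.16   0.04] q [ 0.57  0.47 -0.59  1.7   0.29  1.06 -0.38]
```

```bash
python3 -m creep '[{"linear":[-0.02,0,0],"twist":[0,0,0],"fingers":1},{"linear":[-0.05,0,0],"twist":[0,0,0],"fingers":1},{"linear":[-0.08,0.01,-0.01],"twist":[-4,0,0],"fingers":1},{"linear":[-0.1,0.035,-0.03],"twist":[-10,0,0],"fingers":1},{"linear":[-0.1,0.06,-0.055],"twist":[-16,0,0],"fingers":1},{"linear":[-0.1,0.085,-0.08],"twist":[-22,0,0],"fingers":1},{"linear":[-0.095,0.108,-0.105],"twist":[-28,0,0],"fingers":1},{"linear":[-0.094,0.125,-0.125],"twist":[-35,0,0],"fingers":1}]'
python3 -m creep '[{"linear":[0,0,0],"twist":[0,0,0],"fingers":1},{"linear":[0,0,0],"twist":[0,0,0],"fingers":1}]'
python3 - <<'E'
from h import *
show();goalt([.522,.0742,.085],20,0)
p,d,w=cloud("wrist"); cv2.imwrite('pics/aj.png',p[:,:,::-1]); circ("wrist")
E
```

```text
time: 63.95
position: [0.523, 0.0697, 0.1487]
tool_rot: [-0.279, 1.552, 0.28]
ft_force: [0.1, 0.4, -0.9]
grip_width: 0.29
time: 64.12
position: [0.5241, 0.0683, 0.1492]
tool_rot: [-0.277, 1.552, 0.275]
ft_force: [0.5, -0.3, -2.2]
grip_width: 0.288
t 64.12 p [0.5241 0.0683 0.1492] x [ 0.001 -0.001 -1.   ] z [0.939 0.345 0.001] F [ 0.54 -0.26 -2.21] w 0.288
lin [0.0642 0.0064 0.    ] twist [0.16 0.04 0.07] q [ 0.57  0.2  -0.82  1.84  0.16  1.17  0.05]
wrist red 0.6742 0.0811 0.0251 0.0462
wrist red 0.77 0.0713 0.0164 0.0217
wrist yellow 0.5984 0.0775 0.0252 0.0463
wrist blue 0.5232 0.0731 0.0229 0.1294
```

View pics/aj.png

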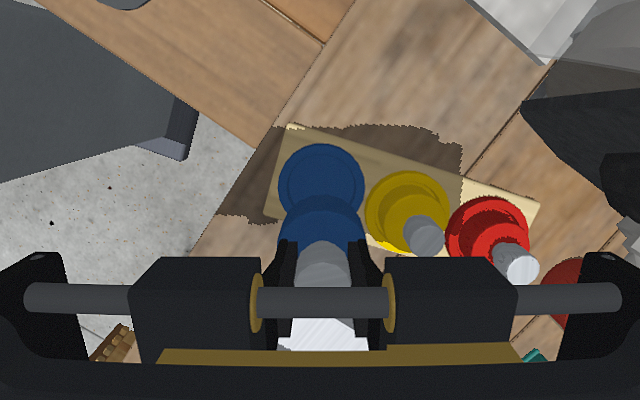

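```bash
python3 -m creep '[{"linear":[0.02,0.0064,0],"twist":[0,0,0],"fingers":1},{"linear":[0.045,0.0064,0],"twist":[0,0,0],"fingers":1},{"linear":[0.06,0.0064,0],"twist":[0,0,0],"fingers":1},{"linear":[0.065,0.0064,0],"twist":[0,0,0],"fingers":1},{"linear":[0.068,0.0064,0],"twist":[0,0,0],"fingers":1},{"linear":[0.068,0.0064,0],"twist":[0,0,0],"fingers":1},{"linear":[0.068,0.0064,0],"twist":[0,0,0],"fingers":1}]'
python3 - <<'E'
from h import *
show();goalt([.522,.0742,.0715],20,0)
E
```

```text
time: 64.8
position: [0.5241, 0.0725, 0.0822]
tool_rot: [-0.273, 1.551, 0.273]
ft_force: [0.1, -0.6, -0.8]
grip_width: 0.293
t 64.80 p [0.5241 0.0725 0.0822] x [ 0.003  0.    -1.   ] z [0.94  0.341 0.003] F [ 0.14 -0.57 -0.84] w 0.293
lin [ 0.0107  0.0023 -0.0014] twist [-0.08  0.15  0.04] q [ 0.52  0.29 -0.8   1.9   0.24  1.05 -0.03]
```

```bash
python3 -m creep '[{"linear":[0,0.002,-0.0014],"twist":[0,0,0],"fingers":1},{"linear":[0.003,0.002,-0.0014],"twist":[0,0,0],"fingers":1},{"linear":[0.007,0.002,-0.0014],"twist":[0,0,0],"fingers":1},{"linear":[0.0105,0.002,-0.0014],"twist":[0,0,0],"fingers":1},{"linear":[0.0105,0.002,-0.0014],"twist":[0,0,0],"fingers":1},{"linear":[0.0105,0.002,-0.0014],"twist":[0,0,0],"fingers":1}]'
python3 - <<'E'
from h import *
for i in range(2): viewer.get_image("wrist"); show()
goalt([.522,.0742,.0655],20,0)
E
```

```text
time: 65.3
position: [0.5208, 0.0741, 0.0705]
tool_rot: [-0.274, 1.553, 0.274]
ft_force: [-0.0, -0.6, -2.2]
grip_width: 0.288
t 65.35 p [0.521  0.0742 0.0707] x [ 0.001  0.    -1.   ] z [0.94  0.342 0.001] F [ 0.06 -0.07 -2.25] w 0.289
t 65.40 p [0.5211 0.0742 0.0708] x [ 0.001  0.    -1.   ] z [0.94  0.342 0.001] F [-0.48  1.36 -1.41] w 0.286
lin [ 0.0053 -0.0003  0.0008] twist [-0.02  0.07  0.02] q [ 0.52  0.3  -0.8   1.92  0.25  1.02 -0.04]
```

```bash
python3 -m creep '[{"linear":[0.002,0,0.0005],"twist":[0,0,0],"fingers":1},{"linear":[0.004,0,0.0005],"twist":[0,0,0],"fingers":1},{"linear":[0.0055,0,0.0005],"twist":[0,0,0],"fingers":1},{"linear":[0.0055,0,0.0005],"twist":[0,0,0],"fingers":1},{"linear":[0.0055,0,0.0005],"twist":[0,0,0],"fingers":1}]'
python3 - <<'E'
from h import *
for i in range(2): viewer.get_image("wrist"); show()
E
```

```text
time: 65.82
position: [0.5216, 0.0743, 0.0657]
tool_rot: [-0.274, 1.552, 0.273]
ft_force: [-1.7, -1.0, 3.0]
grip_width: 0.29
t 65.87 p [0.5216 0.0743 0.0657] x [ 0.001 -0.    -1.   ] z [0.94  0.342 0.001] F [-1.26 -1.26  4.01] w 0.291
t 65.92 p [0.5217 0.0743 0.0657] x [ 0.001 -0.    -1.   ] z [0.94  0.342 0.001] F [-1.51 -0.82  4.44] w 0.286
```

Down on the floor (contact at 0.0657). Release, rise, and check everything.

```bash
python3 -m creep '[{"linear":[0,0,0],"twist":[0,0,0],"fingers":0},{"linear":[0,0,0],"twist":[0,0,0],"fingers":0},{"linear":[0,0,0],"twist":[0,0,0],"fingers":0},{"linear":[0,0,0],"twist":[0,0,0],"fingers":0},{"linear":[-0.03,0,0],"twist":[0,0,0],"fingers":0},{"linear":[-0.06,0,0],"twist":[0,0,0],"fingers":0},{"linear":[-0.09,0,0],"twist":[0,0,0],"fingers":0},{"linear":[-0.13,0,0],"twist":[0,0,0],"fingers":0}]'
python3 -m creep '[{"linear":[-0.02,-0.03,-0.02],"twist":[0,0,0],"fingers":0},{"linear":[-0.04,-0.06,-0.03],"twist":[0,0,0],"fingers":0},{"linear":[-0.06,-0.09,-0.03],"twist":[0,0,0],"fingers":0},{"linear":[-0.06,-0.09,-0.03],"twist":[0,0,0],"fingers":0},{"linear":[-0.06,-0.09,-0.03],"twist":[0,0,0],"fingers":0}]'
python3 - <<'E'
from h import *
show()
for n in("wrist","scene","top"):
    p,d,w=cloud(n); cv2.imwrite(f'pics/ak_{n}.png',p[:,:,::-1]); circ(n)
    if n=="top":
        s=(w[...,0]>.42)&(w[...,0]<.70)&(w[...,1]>-.34)&(w[...,1]<0)
        q=w[s&(w[...,2]>.004)&(w[...,2]<.03)&(p.min(2)>110)][:,:2].astype(np.float32); print(cv2.minAreaRect(q))
E
```

```text
time: 66.58
position: [0.52, 0.0742, 0.1949]
tool_rot: [-0.273, 1.555, 0.275]
ft_force: [0.6, -0.7, -0.5]
grip_width: 0.501
time: 67.0
position: [0.5248, -0.0226, 0.2562]
tool_rot: [-0.271, 1.55, 0.269]
ft_force: [-0.2, 0.6, -0.0]
grip_width: 0.502
t 67.00 p [ 0.5248 -0.0226  0.2562] x [ 0.004 -0.    -1.   ] z [0.941 0.338 0.003] F [-0.18  0.55 -0.03] w 0.502
wrist red 0.673 0.0825 0.0251 0.0456
wrist yellow 0.597 0.0792 0.0251 0.0457
wrist blue 0.5223 0.0746 0.025 0.0458
scene red 0.3507 -0.433 0.0218 0.0151
scene red 0.7862 0.0628 0.0308 0.0506
scene red 0.6725 0.084 0.0244 0.0473
scene yellow 0.5945 0.0829 0.0239 0.0364
scene blue 0.5218 0.0752 0.0251 0.047
top red 0.6738 0.0822 0.0249 0.0464
top red 0.3538 -0.4354 0.0227 0.0141
((0.5763978362083435, -0.17129291594028473), (0.2632535696029663, 0.15693546831607819), 74.43325805664062)
```

View pics/ak_wrist.png

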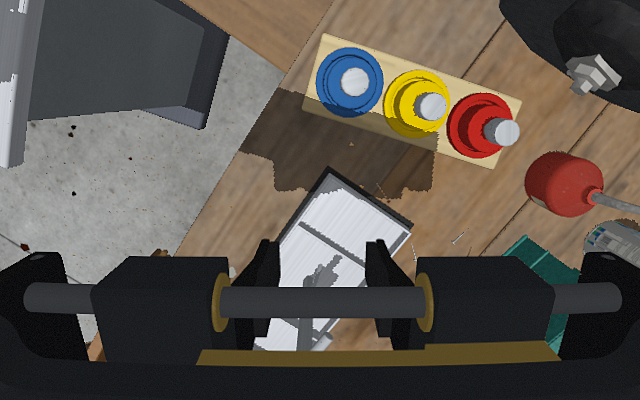

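View pics/ak_scene.png

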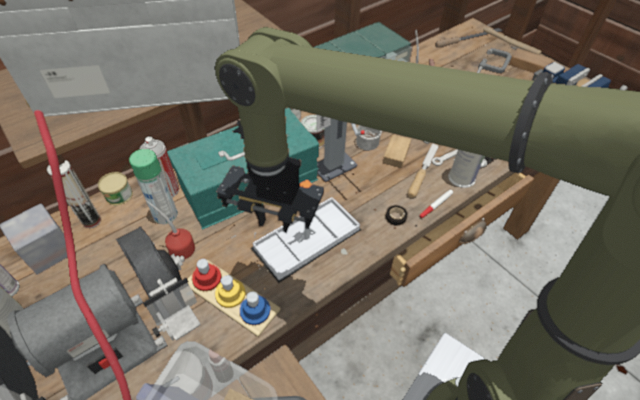

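View pics/ak_top.png

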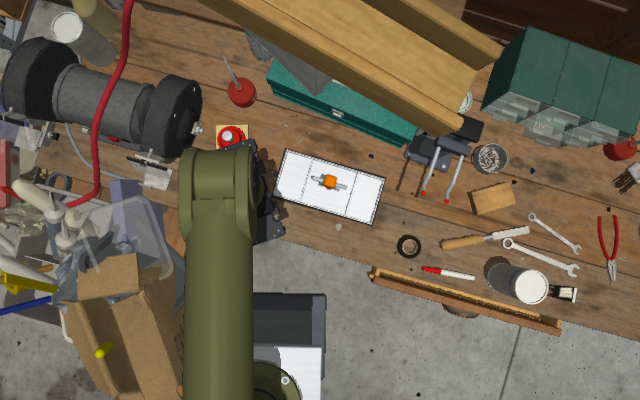

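Run:
```python
from h import *
p,d,w=cloud("top"); cv2.imwrite('pics/al.png',cv2.resize(p[130:240,250:410],None,fx=5,fy=5,interpolation=cv2.INTER_CUBIC)[:,:,::-1])
```

```text
(no output)
```

View pics/al.png

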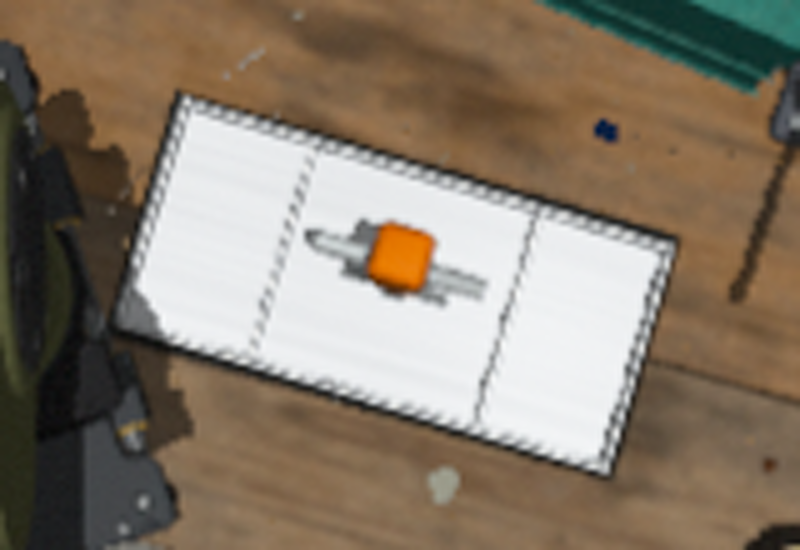

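The tray is centred on the mat with a thin black margin on every side, and it is empty. Handing in.

```bash
python3 -c "
from bench import job; print(job.close_job())"
```

```text
the job is handed in; nothing more can be done
None
```

The job is done and handed in at about 67 s of the 210 s allowed. All three weights were there.

- **Weighing:** I loaded the three weights into the tray, hung it in the notches and lowered it slowly onto the spring. Then I let go for about 10 s. It settled about 37 mm down.
- **Swing while hanging:** the tray swung and the yellow weight shifted about 1 cm in its bay. I don't know the cause, but it may have been the announced knock. I waited until the swing had died out before taking the tray down.
- **Red weight:** it made one extra stop. I set it briefly on the open bench so I could grip it again at a tilt, because the grinder's spindle nut left too little room beside the red seat.

**Last checks**
- Each weight is in the seat of its own colour. The tops of the three coloured rings read 45.6 to 45.8 mm in the wrist camera, about 2 mm under the expected 48 mm. That offset is the same for all three, so it fits the calibration error. The arm felt the seat floor at full depth each time.
- The empty tray stands on the mat, within about 3 mm of centre by my measurements, with mat showing on every side.
- My final rectangle fit of the tray from the top picture came out too wide (157 mm), so I discarded it and judged by the enlarged picture and the earlier wrist measurement.
- The robot was touching nothing at hand-in.

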